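# Mix the paint bottles on the hand-cranked bottle roller

## Robot

A 6-joint arm with a two-finger parallel gripper is mounted at the origin on the work surface. World frame = base frame: x ahead of the robot, y to its left, z up, the work surface at z = 0. Lengths are in m, angles in degrees, forces in N, time in s.
With the tool pointing down it reaches from about 0.4 to 0.825 m from the base axis. Payload 7 kg.
Tool frame: the origin (TCP) lies midway between the tips of the shut fingers; the grasp point (between the pads) lies 19 mm behind it; z points along the fingers, y is the direction in which the jaws open and shut (so a half turn about z gives the same grasp; the last joint's range is limited). The gripper opens to 88 mm and grips with 3 to 60 N. Pads are 19 mm wide; open, the fingers measure 130 mm over their backs; the gripper's body (78 mm by 193 mm) begins 47 mm behind the grasp point.
Start: joints at [-53.165, 20.546, 0.682, 0, -70.136, -16.507], TCP at [0.234, -0.633, 0.19] pointing down, gripper open.
Joint ranges: [-176.03, 176.03], [-82.01, 121.73], [-58.28, 71.71], [-173.87, 95.51], [-174.79, -0.11], [-173.66, 173.66]. Speed limits (degrees/s): [136.94, 136.94, 172.46, 180, 180, 180].

## Interface

Orientations are given as [roll, pitch, yaw] about the fixed x, y, z axes, in that order (R = Rz(yaw) Ry(pitch) Rx(roll)).
In Python, from plant import sensors, cams, job gives the robot as it stands.
- The arm moves only by the tool move_arm, never from a script. Its argument "commands" is a list of rows, each a list of 7 numbers: the finger opening in cm, from 0 to 8.76, then the shift along the tool's x, y, z in cm, then the turn, a rotation vector about the tool's x, y, z in rad. In form: [[hand, x, y, z, wx, wy, wz], ...]. A call has exactly 8 rows; each row is the pose to reach, as a shift and turn from the pose commanded when the call began, along the tool's axes at that moment; what a row does not reach only later rows make up. A row lasts 1/8 s, in which the tool goes at most 62.5 mm and 10.7 degrees, less where a joint would pass 70% of its speed; a pose out of reach is approached as far as the arm can. A call with a gripper value outside its range is refused whole. The fingers move at their own pace and stop on an object; the grip force is fixed at half the most. Time passes only in rows, so rows that repeat a pose let the fingers close, or fill a call up. It gives the time, the measured TCP pose, the force and the opening at its end, in the units of the state.
- sensors.get_obs(): the state, without advancing time (a new reading comes with each control period).
- cams.snapshot(name): name is "scene" or "top" or "wrist"; returns a dict with "frame" (480x640x3 uint8, red, green, blue), "camera_matrix" (3x3 intrinsics, pixels), "dist_coeffs" ([k1, k2, p1, p2, k3] as OpenCV has them; the pictures are not rectified), "R" (3x3) and "t" (3): a world point X has camera coordinates R X + t. Camera axes: x right, y down, z forward; pixel columns grow to the right and rows downward; lengths in m; the calibration is good to about 2 mm. A picture is of the moment at which its call begins. There is no depth.
- job.close_job(): hands the job in, once; it reports no verdict.
The state is a dict: "clock": time; "joint_pos": joint angles; "qvel": joint speeds; "tau": joint torques, N m; "tool_pos": TCP position; "orientation": TCP orientation; "force": force on the tool from outside, world axes, zero at the start; "moment": the same for the moment, N m; "opening": finger opening in m.
Only numpy, scipy, OpenCV 4.12 (cv2) and the standard library are available. Lean on these libraries where they do the work, as an engineer would, in place of code of your own. Each camera call takes 0.05 s, during which the arm holds its last target.

## Task

Take the brush off the rollers and put it in the blue tray, then lay every paint bottle on its side on the roller stand, one to a bay between its two rollers. With all of them lying there, wind the handwheel anticlockwise (seen from above) by its red handle, more than a full turn, right up to its stop; afterwards stand all the bottles upright on the black mat again. Leave the flower pot and the ribbon spool where they are.

Things in the scene. Friction and masses are not known exactly. Their poses are not given: they have to be found in the camera images.
- bottle_blue: Squeeze bottle of blue craft paint with a white cap, rigid, 0.15 to 0.31 kg: body 54 mm in diameter and 90 mm tall, a short shoulder, cap 24 mm in diameter from 98 mm up to the top at 120 mm. Origin: centre of the underside; z runs along the bottle to the cap. May be absent (None) in some starts. Starts upright on the mat.
- bottle_yellow: Squeeze bottle of yellow craft paint with a white cap, rigid, 0.15 to 0.31 kg: body 54 mm in diameter and 90 mm tall, a short shoulder, cap 24 mm in diameter from 98 mm up to the top at 120 mm. Origin: centre of the underside; z runs along the bottle to the cap. May be absent (None) in some starts. Starts upright on the mat.
- bottle_pink: Squeeze bottle of pink craft paint with a white cap, rigid, 0.15 to 0.31 kg: body 54 mm in diameter and 90 mm tall, a short shoulder, cap 24 mm in diameter from 98 mm up to the top at 120 mm. Origin: centre of the underside; z runs along the bottle to the cap. May be absent (None) in some starts. Starts upright on the mat.
- bottle_blue_mid (a point): Point on the axis of bottle_blue, at half its length (60 mm from the underside).
- bottle_yellow_mid (a point): Point on the axis of bottle_yellow, at half its length (60 mm from the underside).
- bottle_pink_mid (a point): Point on the axis of bottle_pink, at half its length (60 mm from the underside).
- roller_stand: Fixed bottle roller: grey base plate 190 (x, -95 to 95) x 453 (y, -150 to 303) x 12 mm, three bays side by side, 92 mm apart, and a handwheel. Origin: on the bench under the middle bay's centre; x along the bays, y towards the handwheel, z up. Two green end walls across all bays, inner faces 142 mm apart, tops 52 mm above the bench.
- bay0 (a point): Bay 0, at y = -92 mm of the stand: midpoint of a bottle lying here, 62.3 mm high. Two black rollers along x, 20 mm in diameter, 138 mm long, axes 36 mm apart and 30 mm high (tops at 40 mm); they turn with the handwheel only. Fins 8 mm thick, tops at 66 mm, stand 46 mm to either side of the bay, only within 24 mm of the end walls. The cap may point either way along x.
- bay1 (a point): Bay 1, at y = 0 mm of the stand: midpoint of a bottle lying here, 62.3 mm high. Two black rollers along x, 20 mm in diameter, 138 mm long, axes 36 mm apart and 30 mm high (tops at 40 mm); they turn with the handwheel only. Fins 8 mm thick, tops at 66 mm, stand 46 mm to either side of the bay, only within 24 mm of the end walls. The cap may point either way along x.
- bay2 (a point): Bay 2, at y = 92 mm of the stand: midpoint of a bottle lying here, 62.3 mm high. Two black rollers along x, 20 mm in diameter, 138 mm long, axes 36 mm apart and 30 mm high (tops at 40 mm); they turn with the handwheel only. Fins 8 mm thick, tops at 66 mm, stand 46 mm to either side of the bay, only within 24 mm of the end walls. The cap may point either way along x.
- crank_axis (a point): Point on the upright axis of the handwheel, at the top face of its rim, 95 mm above the bench. The wheel is 138 mm across, on a green gearbox 130 x 122 mm whose top is at 82 mm.
- handle (a point): Middle of the red upright round handle of the handwheel, 22 mm in diameter and 50 mm tall (96 to 146 mm above the bench), 55 mm from the wheel's axis; the point is 126 mm above the bench. The handle spins freely on its own pin, so the hand need not turn.
- crank (a joint): Angle of the handwheel in rad, growing anticlockwise seen from above. Starts between 0 and 1.0; the stop is at 7.5. It takes about 3 N at the handle and stays where it is left.
- mat: Fixed black rubber mat 170 (x) x 360 (y) x 4 mm on the bench. Origin: centre of its underside, top at 4 mm.
- brush: Flat brush 160 mm long and 16 mm thick, 70 g, lying on the rollers at the start. Origin: underside; x along the brush towards the dark bristles. Wooden handle 22 mm wide from x = -80 to 25 mm, head 46 mm wide from x = 25 to 80 mm, z up.
- brush_mid (a point): Point in the middle of the brush's thickness, at x = -10 mm on its wooden handle, near its centre of mass.
- tray: Fixed blue open tray 110 (x) x 230 (y) x 24 mm, walls and floor about 4 mm thick. Origin: centre of its underside.
- pot: Bystander: terracotta flower pot, 82 mm across the rim, 72 mm tall. Origin: centre of its underside.
- spool: Bystander: purple ribbon spool standing on its flange, 68 mm across, 34 mm tall. Origin: centre of its underside.
Things that resemble listed ones, but are neither listed nor needed, are in the scene too. There is more than one size of the bottle_blue; the one meant has the size given above.

How it is judged (in metres and radians):
On the way, in this order (a step that is already met when the one before it is completed fails the run):
1. the brush is in the tray and every bottle lies on its side in a bay, with the handwheel not wound yet (below 1.5 rad) (x of brush_mid in the frame of tray between -0.048 and 0.048 m and y of brush_mid in the frame of tray between -0.108 and 0.108 m and z of brush_mid in the frame of tray below 0.02 m and value of joint crank below 1.5 rad and angle between bottle_blue's own z axis and vertical between 1.4 and 1.74 rad and (distance between bottle_blue_mid and bay0 below 0.024 m or distance between bottle_blue_mid and bay1 below 0.024 m or distance between bottle_blue_mid and bay2 below 0.024 m) and angle between bottle_yellow's own z axis and vertical between 1.4 and 1.74 rad and (distance between bottle_yellow_mid and bay0 below 0.024 m or distance between bottle_yellow_mid and bay1 below 0.024 m or distance between bottle_yellow_mid and bay2 below 0.024 m) and angle between bottle_pink's own z axis and vertical between 1.4 and 1.74 rad and (distance between bottle_pink_mid and bay0 below 0.024 m or distance between bottle_pink_mid and bay1 below 0.024 m or distance between bottle_pink_mid and bay2 below 0.024 m)), for 0.2 s.
2. the handwheel is wound to its stop (past 7.3 rad) while every bottle lies in a bay (value of joint crank above 7.3 rad and angle between bottle_blue's own z axis and vertical between 1.4 and 1.74 rad and (distance between bottle_blue_mid and bay0 below 0.024 m or distance between bottle_blue_mid and bay1 below 0.024 m or distance between bottle_blue_mid and bay2 below 0.024 m) and angle between bottle_yellow's own z axis and vertical between 1.4 and 1.74 rad and (distance between bottle_yellow_mid and bay0 below 0.024 m or distance between bottle_yellow_mid and bay1 below 0.024 m or distance between bottle_yellow_mid and bay2 below 0.024 m) and angle between bottle_pink's own z axis and vertical between 1.4 and 1.74 rad and (distance between bottle_pink_mid and bay0 below 0.024 m or distance between bottle_pink_mid and bay1 below 0.024 m or distance between bottle_pink_mid and bay2 below 0.024 m)), for 0.2 s.
At the end, for the whole second after the job is handed in: Every bottle stands upright (within 0.08 rad), still and let go, the centre of its underside within the outline of the mat; the handwheel is left wound (past 7.0 rad of 7.5); the brush lies in the tray, its middle at most 20 mm above the underside of the tray (x of brush_mid in the frame of tray between -0.048 and 0.048 m and y of brush_mid in the frame of tray between -0.108 and 0.108 m and z of brush_mid in the frame of tray below 0.02 m and value of joint crank above 7 rad and linear speed of each of brush, bottle_blue, bottle_yellow, bottle_pink below 0.03 m/s and angle between each of bottle_blue, bottle_yellow, bottle_pink's own z axis and vertical below 0.08 rad and x of bottle_blue in the frame of mat between -0.085 and 0.085 m and y of bottle_blue in the frame of mat between -0.18 and 0.18 m and z of each of bottle_blue, bottle_yellow, bottle_pink in the frame of mat below 0.01 m and contact force between each of bottle_blue, bottle_yellow, bottle_pink and the fingers below 0.2 N and x of bottle_yellow in the frame of mat between -0.085 and 0.085 m and y of bottle_yellow in the frame of mat between -0.18 and 0.18 m and x of bottle_pink in the frame of mat between -0.085 and 0.085 m and y of bottle_pink in the frame of mat between -0.18 and 0.18 m); the robot touches nothing.
It fails at once if the pot is pushed more than 50 mm away or tipped over (distance of pot from where it was at the start of the episode above 0.05 m or angle between pot's own z axis and vertical above 0.6 rad).
It fails at once if the spool is pushed more than 50 mm away or tipped over (distance of spool from where it was at the start of the episode above 0.05 m or angle between spool's own z axis and vertical above 0.6 rad).
Of bottle_blue, bottle_yellow, bottle_pink only 2 to 3 are there at a start; the rules pass over those that are not, and their reading is None.
At some moment in a run one of bottle_blue, bottle_yellow, bottle_pink, brush may be knocked a few centimetres aside while the robot is not near it.
It also fails if it takes over 210 s, if anything falls off the work surface, if the arm or the gripper's body presses on something with over 40 N, if the wrist force passes 120 N, or if a joint passes its speed limit or range.

## Working session

There is one attempt and no reset: what is moved stays moved. The work goes in short steps, Python scripts to look and compute and a tool call to move; the robot and the scene stay as the last step left them, time stands still between calls to the robot, and variables do not carry over. Pictures are saved under pics/ and viewed, and the job is handed in when it is done.

Besides the shell and the picture viewer there is one more tool, called after "Request:" in YAML: its name, and indented under it one key for each argument. move_arm: Moves the arm, as the interface text tells. Its arguments: {"type":"object","properties":{"commands":{"type":"array"}},"required":["commands"]}

```bash
ls; mkdir -p pics; python3 - <<'E'
from plant import sensors,cams
import cv2
print(sensors.get_obs())
for n in ["scene","top","wrist"]:
    s=cams.snapshot(n); cv2.imwrite(f"pics/{n}0.png",s["frame"][:,:,::-1]); print(n,s["camera_matrix"],s["dist_coeffs"],s["R"],s["t"])
E
```

```text
pics
{'clock': 0.0, 'joint_pos': array([-5.31649719e+01,  2.05918266e+01,  6.34528291e-01, -2.20334563e-02,
       -7.01363255e+01, -1.65059393e+01]), 'qvel': array([0.12093318, 0.0006543 , 0.01910368, 0.04036471, 0.01118879,
       0.04933079]), 'tau': array([ 1.69911906e-03, -5.82723427e+01,  2.93065685e+01,  6.99705809e+00,
        7.11882240e-03, -1.90579881e-04]), 'tool_pos': array([ 0.23428193, -0.63244857,  0.18921804]), 'orientation': array([ 1.79904349e+02, -6.74347403e-03, -1.59678409e+02]), 'force': array([-0.22487356, -0.13536971, -0.03303306]), 'moment': array([ 0.00720651,  0.04740857, -0.02972567]), 'opening': 0.0875034785994898}
scene [[563.5985392    0.         315.73373321]
 [  0.         563.5985392  245.84980031]
 [  0.           0.           1.        ]] [0.05190565 0.         0.         0.         0.        ] [[ 0.80579722  0.59217527  0.00439108]
 [ 0.43971907 -0.59334426 -0.6742327 ]
 [-0.39665851  0.54522568 -0.73850591]] [-0.34577255 -0.20408091  1.60366664]
top [[561.40470884   0.         318.91351959]
 [  0.         561.40470884 241.41865251]
 [  0.           0.           1.        ]] [-0.00937285  0.          0.          0.          0.        ] [[-0.02148383 -0.99972233  0.00967995]
 [-0.99650341  0.0206307  -0.08096496]
 [ 0.08074277 -0.01138554 -0.99666994]] [-0.0854622   0.48188681  1.60075487]
wrist [[411.62978331   0.         316.0183317 ]
 [  0.         411.62978331 242.84181525]
 [  0.           0.           1.        ]] [-0.03278652  0.          0.          0.          0.        ] [[-0.34732093  0.9377457   0.00108652]
 [ 0.90523656  0.33497735  0.26141336]
 [ 0.24477529  0.09177789 -0.96522633]] [ 0.67358321 -0.03362508  0.38815817]
```

```bash
cat > h.py <<'E'
import numpy as np,cv2
from plant import sensors,cams
def ray(s,px):
    K=np.array(s["camera_matrix"]);d=np.array(s["dist_coeffs"]);R=np.array(s["R"]);t=np.array(s["t"])
    u=cv2.undistortPoints(np.array(px,float).reshape(-1,1,2),K,d).reshape(-1,2)
    D=np.c_[u,np.ones(len(u))]@R; return -R.T@t,D
def onplane(s,px,z):
    o,D=ray(s,px); return o+D*((z-o[2])/D[:,2])[:,None]
def proj(s,X):
    K=np.array(s["camera_matrix"]);d=np.array(s["dist_coeffs"]);R=np.array(s["R"]);t=np.array(s["t"])
    return cv2.projectPoints(np.array(X,float).reshape(-1,1,3),cv2.Rodrigues(R)[0],t,K,d)[0].reshape(-1,2)
def crop(s,x0,y0,x1,y1,f,name):
    im=s["frame"][y0:y1,x0:x1,::-1]; cv2.imwrite("pics/"+name,cv2.resize(im,None,fx=f,fy=f,interpolation=cv2.INTER_CUBIC))
def blobs(s,lo,hi,amin=20,box=None):
    hsv=cv2.cvtColor(s["frame"],cv2.COLOR_RGB2HSV); m=cv2.inRange(hsv,np.array(lo),np.array(hi))
    if box: 
        q=np.zeros_like(m); x0,y0,x1,y1=box; q[y0:y1,x0:x1]=m[y0:y1,x0:x1]; m=q
    n,l,st,c=cv2.connectedComponentsWithStats(m)
    return [(c[i].round(1).tolist(),int(st[i,4]),cv2.minAreaRect(np.argwhere(l==i)[:,::-1].astype(np.float32))) for i in range(1,n) if st[i,4]>=amin]
E
python3 - <<'E'
from h import *
s=cams.snapshot("top")
crop(s,145,190,335,300,4.2,"t_stand.png")
crop(s,260,140,470,300,3.8,"t_mat.png")
s=cams.snapshot("scene")
crop(s,60,240,360,420,2.6,"s_mat.png")
E
cat > m0.py <<'E'
from h import *
s=cams.snapshot("top"); q=cams.snapshot("scene")
hsv=cv2.cvtColor(s["frame"],cv2.COLOR_RGB2HSV)
c=np.array([(57,127),(708,66),(733,332),(78,397)])/4.2+[145,190]
P=onplane(s,c,.012)[:,:2]; print("plate",P.round(4).tolist(),[np.linalg.norm(P[i]-P[(i+1)%4]).round(4) for i in range(4)])
# +y of stand: from corner1(y=-150) to corner0(y=303)
yv=(P[0]-P[1]+P[3]-P[2]); yv/=np.linalg.norm(yv)
xv=np.array([yv[1],-yv[0]])
cen=P.mean(0); org=cen-yv*(.303-.150)/2
print("stand org",org.round(4),"y dir",yv.round(4),"yaw",np.degrees(np.arctan2(xv[1],xv[0])))
m=np.array([(300,234),(744,357),(690,563),(245,438)])/3.8+[260,140]
M=onplane(s,m,.004)[:,:2]; print("mat",M.round(4).tolist(),M.mean(0),[np.linalg.norm(M[i]-M[(i+1)%4]).round(4) for i in range(4)])
t=np.array([(43,56),(340,66),(337,207),(39,197)])/3.8+[260,140]
T=onplane(s,t,.024)[:,:2]; print("tray",T.round(4).tolist(),T.mean(0),[np.linalg.norm(T[i]-T[(i+1)%4]).round(4) for i in range(4)])
for n,p in dict(yel=(365,315),blu=(521,351),pin=(669,430)).items():
    print(n,onplane(s,[np.array(p)/3.8+[260,140]],.124)[0].round(4))
w=np.array([(140,243),(135,241)])/4.2+[145,190]; print("wheel",onplane(s,w,.095).round(4))
b=np.array([(605,209),(367,229),(520,216)])/4.2+[145,190]; print("brush",onplane(s,b,.050).round(4))
h=np.array([(188,295)])/4.2+[145,190]; print("handle top",onplane(s,h,.146).round(4))
w=blobs(s,(0,0,200),(180,60,255),15,(260,140,470,300)); print([(a[0],a[1],onplane(s,[a[0]],.124)[0].round(4)) for a in w])
E
python3 m0.py
```

```text
plate [[0.552, 0.3686], [0.5854, -0.0824], [0.4005, -0.0957], [0.3655, 0.3539]] [np.float64(0.4522), np.float64(0.1854), np.float64(0.451), np.float64(0.1871)]
stand org [0.4816 0.0598] y dir [-0.0758  0.9971] yaw 4.347355346855623
mat [[0.5973, -0.1571], [0.4949, -0.4968], [0.3378, -0.449], [0.4405, -0.1111]] [ 0.46762434 -0.30349178] [np.float64(0.3549), np.float64(0.1643), np.float64(0.3531), np.float64(0.1634)]
tray [[0.7359, 0.0377], [0.7238, -0.19], [0.6145, -0.1849], [0.6267, 0.0423]] [ 0.67521922 -0.07370245] [np.float64(0.228), np.float64(0.1094), np.float64(0.2275), np.float64(0.1093)]
yel [ 0.5198 -0.1961  0.124 ]
blu [ 0.4918 -0.3067  0.124 ]
pin [ 0.4332 -0.4103  0.124 ]
wheel [[0.4642 0.2915 0.095 ]
 [0.4655 0.2947 0.095 ]]
brush [[ 0.484  -0.0108  0.05  ]
 [ 0.4738  0.1496  0.05  ]
 [ 0.4805  0.0466  0.05  ]]
handle top [[0.4268 0.2491 0.146 ]]
[([408.0, 179.3], 521, array([ 0.6367, -0.3413,  0.124 ])), ([355.7, 223.0], 63, array([ 0.5196, -0.1952,  0.124 ])), ([397.1, 231.8], 69, array([ 0.4933, -0.3067,  0.124 ])), ([435.5, 252.5], 74, array([ 0.435 , -0.4089,  0.124 ]))]
```

```bash
cat >> h.py <<'E'
from scipy.spatial.transform import Rotation as Ro
def cur():
    o=sensors.get_obs(); return o,np.array(o["tool_pos"]),Ro.from_euler("xyz",o["orientation"],degrees=True)
def go(p,R,verbose=True):
    o,p0,R0=cur()
    d=R0.inv().apply(np.array(p)-p0)*100; w=(R0.inv()*R).as_rotvec()
    print("shift cm",d.round(2).tolist(),"turn",w.round(3).tolist(),"rows",max(np.linalg.norm(d)/6.25,np.degrees(np.linalg.norm(w))/10.7).round(1))
def tool(a,tilt,side):
    """tool frame: gripper body leans to azimuth a by tilt deg from vertical; jaws horizontal; side=+1: tool x has +a component"""
    a=np.radians(a);t=np.radians(tilt);u=np.array([np.cos(a),np.sin(a),0]);k=np.array([0,0,1.])
    z=-np.sin(t)*u-np.cos(t)*k; x=side*(np.cos(t)*u-np.sin(t)*k); y=np.cross(z,x)
    return Ro.from_matrix(np.c_[x,y,z])
def down(yaw): return Ro.from_euler("xyz",[180,0,yaw],degrees=True)
E
python3 - <<'E'
from h import *
go([0.4795,0.059,0.20],down(-86.3))
s=cams.snapshot("top")
for n,p in dict(planter=(483,280),planter2=(483,185),box=(420,168)).items(): print(n,onplane(s,[p],.1).round(3))
E
```

```text
shift cm [-47.01, 56.36, -0.99] turn [0.0, 0.0, -1.281] rows 11.7
planter [[ 0.358 -0.542  0.1  ]]
planter2 [[ 0.621 -0.554  0.1  ]]
box [[ 0.672 -0.38   0.1  ]]
```

Candidates noted: blue bottle – small one on the mat, scene (255,322), vs the large decoy at (108,325), which is off the mat; spool – white-flanged at (300,388), to leave alone; brush – on the rollers at (350,220), vs screwdriver (180,300), not it. The crops confirm the small mat bottle is the one meant. Go to the brush.

Request:
move_arm:
  commands:
    - [5, 0, 0, -4, 0, 0, 0]
    - [5, -6, 7, -5, 0, 0, -0.16]
    - [5, -12, 14, -5, 0, 0, -0.32]
    - [5, -18, 21, -5, 0, 0, -0.48]
    - [5, -23, 28, -5, 0, 0, -0.64]
    - [5, -28, 34, -5, 0, 0, -0.8]
    - [5, -33, 40, -5, 0, 0, -0.96]
    - [5, -38, 46, -4, 0, 0, -1.12]

```text
clock: 1.4
tool_pos: [0.3793, -0.2187, 0.2378]
orientation: [-179.9, -0.0, -95.2]
force: [1.5, 0.7, 0.4]
opening: 0.05
```

```bash
python3 - <<'E'
from h import *
o,p,R=cur();print(p,o['orientation'],o['joint_pos'])
go([0.4795,0.059,0.15],down(-86.3))
s=cams.snapshot("top");crop(s,145,190,335,300,4.2,"t1.png")
E
```

```text
[ 0.37928395 -0.21869632  0.23776748] [-1.79894187e+02 -6.68866467e-03 -9.52053304e+01] [-3.97689649e+00 -4.49244425e+00 -2.28975266e+01  9.44418745e-03
 -7.14892730e+01 -1.23141781e+00]
shift cm [-28.57, -7.44, 8.79] turn [-0.002, -0.0, -0.155] rows 4.9
```

Request:
move_arm:
  commands:
    - [5, -6, -1.5, 1, 0, 0, -0.05]
    - [5, -12, -3.5, 2, 0, 0, -0.1]
    - [5, -18, -5, 3, 0, 0, -0.15]
    - [5, -23, -6.5, 5, 0, 0, -0.155]
    - [5, -28, -7.4, 7, 0, 0, -0.155]
    - [5, -28.6, -7.4, 9, 0, 0, -0.155]
    - [5, -28.6, -7.4, 9, 0, 0, -0.155]
    - [5, -28.6, -7.4, 9, 0, 0, -0.155]

```text
clock: 2.45
tool_pos: [0.4802, 0.0567, 0.148]
orientation: [-180.0, 0.0, -86.6]
force: [-0.2, -0.2, -0.7]
opening: 0.0503
```

```bash
python3 - <<'E'
from h import *
o,p,R=cur();print(p,o['orientation'],o['joint_pos'])
s=cams.snapshot("top");crop(s,145,190,335,300,4.2,"t1.png")
s=cams.snapshot("wrist"); cv2.imwrite("pics/w1.png",s["frame"][:,:,::-1])
s=cams.snapshot("scene"); crop(s,240,80,480,260,3.3,"s1.png")
E
```

```text
[0.48022238 0.05672025 0.14798441] [-1.79950870e+02  6.02132877e-06 -8.66288833e+01] [ 3.01251504e+01  4.25734583e+00 -2.63997004e+01  2.57149788e-02
 -5.92990835e+01 -2.67671542e+01]
```

```bash
python3 - <<'E'
from h import *
s=cams.snapshot("wrist")
P=onplane(s,[(313,137),(300,200),(328,200),(315,276),(315,320)],.056);print(P.round(4))
print("cam",-np.array(s["R"]).T@s["t"])
# wall inner corners at z .052, rollers
print(onplane(s,[(203,31),(212,277),(412,30),(404,275)],.052).round(4))
go([0.4798,0.059,0.044],down(-86.3))
E
```

```text
[[ 0.4873 -0.0087  0.056 ]
 [ 0.494   0.0345  0.056 ]
 [ 0.4744  0.0334  0.056 ]
 [ 0.4803  0.0901  0.056 ]
 [ 0.4783  0.1254  0.056 ]]
cam [ 0.48475732 -0.01235378  0.34154378]
[[ 0.5621 -0.0714  0.052 ]
 [ 0.5571  0.0969  0.052 ]
 [ 0.4274 -0.0797  0.052 ]
 [ 0.414   0.0869  0.052 ]]
shift cm [-0.23, 0.05, 10.41] turn [-0.002, 0.001, -0.007] rows 1.7
```

Request:
move_arm:
  commands:
    - [5, -0.2, 0.1, 5, 0, 0, 0]
    - [5, -0.2, 0.1, 10.3, 0, 0, 0]
    - [5, -0.2, 0.1, 10.3, 0, 0, 0]
    - [1, -0.2, 0.1, 10.3, 0, 0, 0]
    - [1, -0.2, 0.1, 10.3, 0, 0, 0]
    - [1, -0.2, 0.1, 10.3, 0, 0, 0]
    - [1, -0.2, 0.1, 8, 0, 0, 0]
    - [1, -0.2, 0.1, 2, 0, 0, 0]

```text
clock: 3.65
tool_pos: [0.477, 0.0583, 0.1267]
orientation: [179.7, -0.1, -86.6]
force: [1.3, 0.9, 0.4]
opening: 0.0109
```

```bash
python3 - <<'E'
from h import *
o,p,R=cur();print(p,o['orientation'],o['joint_pos'])
go([0.675,-0.0737,0.10],down(-93))
s=cams.snapshot("wrist"); cv2.imwrite("pics/w2.png",s["frame"][:,:,::-1])
s=cams.snapshot("scene"); crop(s,240,80,480,260,3.3,"s2.png")
E
```

```text
[0.47700778 0.05829918 0.1266783 ] [ 1.79737374e+02 -1.01537690e-01 -8.66327404e+01] [ 3.04637293e+01  5.40218295e+00 -2.81924411e+01 -3.49791941e-02
 -5.66854302e+01 -2.70774192e+01]
shift cm [14.34, -19.0, 2.61] turn [0.004, -0.002, 0.111] rows 3.8
```

```bash
python3 - <<'E'
from h import *
s=cams.snapshot("wrist")
cv2.imwrite("pics/w2.png",s["frame"][:,:,::-1])
go([0.4815,0.060,0.044],down(-86.3))
E
```

```text
shift cm [0.05, 0.04, 8.72] turn [-0.007, 0.003, -0.005] rows 1.4
```

Request:
move_arm:
  commands:
    - [5, 0, 0, 0, 0, 0, 0]
    - [5, 0, 0, 3, 0, 0, 0]
    - [5, 0, 0, 6, 0, 0, 0]
    - [5, 0, 0, 8.8, 0, 0, 0]
    - [5, 0, 0, 8.8, 0, 0, 0]
    - [5, 0, 0, 8.8, 0, 0, 0]
    - [1, 0, 0, 8.8, 0, 0, 0]
    - [1, 0, 0, 8.8, 0, 0, 0]

```text
clock: 4.8
tool_pos: [0.4793, 0.0593, 0.04]
orientation: [-179.9, 0.0, -86.6]
force: [-0.1, -0.9, -0.3]
opening: 0.0355
```

Request:
move_arm:
  commands:
    - [1, 0, 0, 0, 0, 0, 0]
    - [1, 0, 0, 0, 0, 0, 0]
    - [1, 0, 0, 0, 0, 0, 0]
    - [1, 0, 0, -1, 0, 0, 0]
    - [1, 0, 0, -3, 0, 0, 0]
    - [1, 0, 0, -6, 0, 0, 0]
    - [1, 0, 0, -6, 0, 0, 0]
    - [1, 0, 0, -6, 0, 0, 0]

```text
clock: 5.8
tool_pos: [0.4786, 0.0591, 0.0993]
orientation: [-180.0, 0.0, -86.6]
force: [-0.2, 0.1, -0.6]
opening: 0.0104
```

```bash
python3 - <<'E'
from h import *
o,p,R=cur();print(p,o['orientation'],o['joint_pos'])
go([0.675,-0.0737,0.10],down(-93))
s=cams.snapshot("scene"); crop(s,240,80,480,260,3.3,"s3.png")
E
```

```text
[0.47862074 0.05906208 0.0993451 ] [-1.79982145e+02  2.16280325e-02 -8.66255071e+01] [ 3.04599508e+01  7.09921634e+00 -3.03607280e+01 -1.40218300e-02
 -5.25143122e+01 -2.70769306e+01]
shift cm [14.41, -18.82, -0.07] turn [-0.0, 0.0, 0.111] rows 3.8
```

```bash
python3 - <<'E'
from h import *
o,p,R=cur()
for n in ["scene","top","wrist"]:
    s=cams.snapshot(n); print(n,proj(s,[p,p-R.apply([0,0,.019]),[.4822,.0605,.056],[p[0],p[1],0.04]]).round(1).tolist())
    if n=="scene":
        cv2.imwrite("pics/s4.png",s["frame"][:,:,::-1])
    if n=="wrist": cv2.imwrite("pics/w4.png",s["frame"][:,:,::-1])
    if n=="top": crop(s,145,190,335,300,4.2,"t4.png")
E
```

```text
scene [[346.5, 206.7], [346.9, 201.0], [347.4, 219.5], [345.5, 223.7]]
top [[262.9, 240.8], [262.3, 240.3], [263.7, 240.7], [264.8, 242.5]]
wrist [[317.6, 275.8], [317.8, 290.0], [310.8, 253.8], [317.2, 244.5]]
```

```bash
python3 - <<'E'
from h import *
o,p,R=cur(); print(o['opening'],p)
s=cams.snapshot("wrist"); q=cams.snapshot("scene")
for dz in (0,-.01,-.019,-.03):
    L=[[x,y,dz] for x in (-.0095,.0095) for y in (-.005,.005)]
    X=p+R.apply(L); print(dz,proj(s,X).round(0).tolist(),((proj(q,X)-[240,80])*3.3).round(0).tolist())
im=cv2.resize(s["frame"][260:420,240:400,::-1],None,fx=4.5,fy=3.7,interpolation=cv2.INTER_CUBIC);cv2.imwrite("pics/w5.png",im)
crop(q,320,140,400,220,7,"s5.png")
E
```

```text
0.009947278565683905 [0.47834379 0.05882621 0.09857033]
0 [[308.0, 293.0], [328.0, 293.0], [308.0, 257.0], [328.0, 257.0]] [[364.0, 414.0], [352.0, 408.0], [351.0, 429.0], [339.0, 423.0]]
-0.01 [[307.0, 301.0], [328.0, 301.0], [307.0, 263.0], [329.0, 263.0]] [[365.0, 404.0], [353.0, 399.0], [351.0, 419.0], [340.0, 413.0]]
-0.019 [[307.0, 309.0], [329.0, 309.0], [307.0, 270.0], [329.0, 270.0]] [[365.0, 395.0], [353.0, 390.0], [352.0, 410.0], [340.0, 404.0]]
-0.03 [[306.0, 319.0], [330.0, 319.0], [306.0, 278.0], [330.0, 278.0]] [[366.0, 384.0], [354.0, 378.0], [353.0, 399.0], [341.0, 393.0]]
```

Request:
move_arm:
  commands:
    - [5, 0, 0, 0, 0, 0, 0]
    - [5, 0.1, 0.3, 3, 0, 0, 0]
    - [5, 0.1, 0.3, 6, 0, 0, 0]
    - [5, 0.1, 0.3, 6, 0, 0, 0]
    - [5, 0.1, 0.3, 6, 0, 0, 0]
    - [5, 0.1, 0.3, 6.3, 0, 0, 0]
    - [5, 0.1, 0.3, 6.3, 0, 0, 0]
    - [5, 0.1, 0.3, 6.3, 0, 0, 0]

```text
clock: 7.1
tool_pos: [0.4761, 0.058, 0.0366]
orientation: [-180.0, 0.0, -86.6]
force: [0.5, 0.1, 0.0]
opening: 0.0497
```

```bash
python3 - <<'E'
from h import *
o,p,R=cur(); print(o['opening'],p,o['force'])
s=cams.snapshot("wrist"); q=cams.snapshot("scene")
cv2.imwrite("pics/w6.png",s["frame"][:,:,::-1])
crop(q,300,140,420,240,6,"s6.png")
E
```

```text
0.04969574321212124 [0.47606335 0.05798635 0.03655436] [0.5229002  0.11404957 0.02069297]
```

```bash
python3 - <<'E'
from h import *
o,p,R=cur(); print(p)
s=cams.snapshot("wrist"); q=cams.snapshot("scene")
def tri(a,b):
    o1,d1=ray(s,[a]);o2,d2=ray(q,[b]);d1=d1[0]/np.linalg.norm(d1);d2=d2[0]/np.linalg.norm(d2)
    A=np.c_[d1,-d2];t=np.linalg.lstsq(A,o2-o1,rcond=None)[0]
    P,Q=o1+t[0]*d1,o2+t[1]*d2
    return (P+Q)/2,np.linalg.norm(P-Q)
for a,b in [((232,286),(357.8,221.3)),((400,286),(333,211)),((278,140),(331.5,238)),((323,140),(335.5,240))]:
    X,e=tri(a,b); print(X.round(4),round(e,4),"tool frame",R.inv().apply(X-p).round(4))
E
```

```text
[0.47596511 0.0579292  0.03640762]
[0.5133 0.0547 0.071 ] 0.0051 tool frame [ 0.0055 -0.0371 -0.0346]
[0.4445 0.0483 0.0731] 0.0031 tool frame [ 0.0077  0.032  -0.0367]
[ 0.4915 -0.0107  0.0561] 0.0123 tool frame [ 0.0694 -0.0115 -0.0197]
[ 0.4833 -0.0038  0.0377] 0.0138 tool frame [ 0.0621 -0.0037 -0.0013]
```

Request:
move_arm:
  commands:
    - [5, 0, 0, 0.5, 0, 0, 0]
    - [5, 0, 0, 1, 0, 0, 0]
    - [5, 0, 0, 1.2, 0, 0, 0]
    - [5, 0, 0.4, 1.5, 0, 0, 0]
    - [5, 0, 0.4, 1.7, 0, 0, 0]
    - [5, 0, 0.4, 1.9, 0, 0, 0]
    - [5, 0, 0.4, 1.9, 0, 0, 0]
    - [5, 0, 0.4, 1.9, 0, 0, 0]

```text
clock: 8.3
tool_pos: [0.4719, 0.0577, 0.0172]
orientation: [-180.0, 0.0, -86.6]
force: [-0.1, -0.1, -0.4]
opening: 0.0502
```

```bash
python3 - <<'E'
from h import *
o,p,R=cur(); print(o['opening'],p,o['force'])
q=cams.snapshot("scene")
crop(q,300,140,420,240,6,"s7.png")
E
```

```text
0.050213593152314606 [0.47192073 0.05766426 0.01721196] [-0.06811533 -0.09963607 -0.44678805]
```

Request:
move_arm:
  commands:
    - [5, -0.1, -0.5, 0.2, 0, 0, 0]
    - [5, -0.1, -0.9, 0.4, 0, 0, 0]
    - [5, -0.1, -0.9, 0.6, 0, 0, 0]
    - [5, -0.1, -0.9, 0.7, 0, 0, 0]
    - [1, -0.1, -0.9, 0.7, 0, 0, 0]
    - [1, -0.1, -0.9, 0.7, 0, 0, 0]
    - [1, -0.1, -0.9, 0.7, 0, 0, 0]
    - [1, -0.1, -0.9, 0.7, 0, 0, 0]

```text
clock: 9.35
tool_pos: [0.4808, 0.0592, 0.0103]
orientation: [-180.0, 0.0, -86.6]
force: [-0.1, 0.3, 0.1]
opening: 0.0215
```

Request:
move_arm:
  commands:
    - [1, 0, 0, 0, 0, 0, 0]
    - [1, 0, 0, 0, 0, 0, 0]
    - [1, 0, 0, 0, 0, 0, 0]
    - [1, 0, 0, 0, 0, 0, 0]
    - [1, 0, 0, -2, 0, 0, 0]
    - [1, 0, 0, -4, 0, 0, 0]
    - [1, 0, 0, -6, 0, 0, 0]
    - [1, 0, 0, -6, 0, 0, 0]

```text
clock: 10.35
tool_pos: [0.4816, 0.0596, 0.0712]
orientation: [-179.9, 0.1, -86.6]
force: [0.3, -0.0, -1.3]
opening: 0.0214
```

```bash
python3 - <<'E'
from h import *
o,p,R=cur(); print(o['opening'],p,o['force'])
q=cams.snapshot("scene")
crop(q,300,140,420,240,6,"s8.png")
go([0.675,-0.0737,0.07],down(-93))
E
```

```text
0.0214084322291887 [0.48162114 0.05961379 0.07123429] [ 0.31236861 -0.01269782 -1.25770922]
shift cm [14.42, -18.6, 0.03] turn [-0.001, 0.001, 0.111] rows 3.8
```

Request:
move_arm:
  commands:
    - [1, 3.6, -4.7, 0, 0, 0, 0.03]
    - [1, 7.2, -9.4, 0, 0, 0, 0.06]
    - [1, 10.8, -14, 0, 0, 0, 0.09]
    - [1, 14.4, -18.6, 0, 0, 0, 0.11]
    - [1, 14.4, -18.6, 3, 0, 0, 0.11]
    - [1, 14.4, -18.6, 6, 0, 0, 0.11]
    - [1, 14.4, -18.6, 7, 0, 0, 0.11]
    - [1, 14.4, -18.6, 7, 0, 0, 0.11]

```text
clock: 11.4
tool_pos: [0.6742, -0.0737, -0.001]
orientation: [179.9, -0.0, -92.9]
force: [-0.6, -1.0, -0.7]
opening: 0.0217
```

```bash
python3 - <<'E'
from h import *
o,p,R=cur(); print(o['opening'],p,o['force'],o['joint_pos'])
q=cams.snapshot("scene")
crop(q,320,220,480,370,4,"s9.png")
go([0.675,-0.0737,-0.022],down(-93))
E
```

```text
0.021743762859281684 [ 0.67421874 -0.07365758 -0.00097454] [-0.63116953 -1.02373391 -0.70299645] [ 1.01953659e+01  3.01969556e+01 -1.09941739e+01  6.36313166e-03
 -4.89381348e+01 -1.31073185e+01]
shift cm [0.02, 0.01, 2.23] turn [0.0, -0.0, 0.002] rows 0.4
```

Request:
move_arm:
  commands:
    - [1, 0, 0, 1, 0, 0, 0]
    - [1, 0, 0, 2, 0, 0, 0]
    - [1, 0, 0, 2.3, 0, 0, 0]
    - [1, 0, 0, 2.3, 0, 0, 0]
    - [4.5, 0, 0, 2.3, 0, 0, 0]
    - [4.5, 0, 0, 2.3, 0, 0, 0]
    - [4.5, 0, 0, 2.3, 0, 0, 0]
    - [4.5, 0, 0, 2.3, 0, 0, 0]

```text
clock: 12.45
tool_pos: [0.675, -0.0736, -0.0227]
orientation: [-180.0, 0.0, -92.9]
force: [0.1, 0.2, -0.2]
opening: 0.0444
```

Request:
move_arm:
  commands:
    - [4.5, 0, 0, -3, 0, 0, 0]
    - [4.5, 0, 0, -9, 0, 0, 0]
    - [4.5, 0, 0, -15, 0, 0, 0]
    - [4.5, 0, 0, -21, 0, 0, 0]
    - [4.5, 0, 0, -26, 0, 0, 0]
    - [7.5, 0, 0, -26, 0, 0, 0]
    - [7.5, 0, 0, -26, 0, 0, 0]
    - [7.5, 0, 0, -26, 0, 0, 0]

```text
clock: 13.45
tool_pos: [0.6742, -0.0736, 0.2355]
orientation: [179.9, -0.0, -92.9]
force: [0.3, -0.1, 0.2]
opening: 0.0698
```

```bash
python3 - <<'E'
from h import *
o,p,R=cur(); print(o['opening'],p,o['force'],o['joint_pos'])
q=cams.snapshot("wrist")
cv2.imwrite("pics/w10.png",q["frame"][:,:,::-1])
E
```

```text
0.06982277112371016 [ 0.67415247 -0.0736074   0.23548974] [ 0.31982038 -0.05636064  0.16396735] [ 1.01848088e+01  1.96771720e+01  5.27974312e+00 -2.08613671e-02
 -7.57518524e+01 -1.31055785e+01]
```

```bash
python3 - <<'E'
import numpy as np
D=[([-53.165,20.5918,0.6345,0,-70.136,-16.5],[0.23428,-0.63245,0.18922]),
([-3.97689649e+00,-4.49244425e+00,-2.28975266e+01,0,-71.489,-1.23],[0.37928,-.218696,.237767]),
([30.125,4.25734583e+00,-2.63997004e+01,0,-59.299,-26.767],[.480222,.05672,.147984]),
([30.46,7.0992,-30.3607,0,-52.514,-27.077],[.478621,.059062,.099345]),
([10.195,30.19696,-10.99417,0,-48.938,-13.1],[.6742187,-.0736576,-.0009745]),
([10.1848,19.67717,5.27974,0,-75.75185,-13.1],[.67415,-.0736,.23549])]
A=[];b=[]
for q,p in D:
    j1,j2,j3=np.radians(q[:3]); X=np.cos(j1)*p[0]+np.sin(j1)*p[1]; Y=-np.sin(j1)*p[0]+np.cos(j1)*p[1]
    f=j2+np.pi/2-j3
    # a1, z0, a2, d4, e
    A.append([1,0,np.sin(j2),np.sin(f),np.cos(f)]);b.append(X)
    A.append([0,1,np.cos(j2),np.cos(f),-np.sin(f)]);b.append(p[2]); print(Y.round(4))
x,r,k,sv=np.linalg.lstsq(np.array(A),np.array(b),rcond=None); print(x.round(4),(np.array(A)@x-b).round(4),sv)
E
```

```text
-0.1917
-0.1919
-0.192
-0.1917
-0.1918
-0.1916
[ 4.000e-04 -2.135e-01  5.982e-01  4.632e-01 -1.000e-03] [-0.0001  0.0001 -0.0002 -0.0002 -0.     -0.0002  0.0001 -0.0001 -0.
  0.0002  0.0002  0.0001] [4.21259235 3.45079135 0.4120876  0.30337944 0.2902577 ]
```

```bash
python3 - <<'E'
from h import *
R=tool(0,55,-1); print(R.as_euler("xyz",degrees=True))
go([0.600,-0.195,0.2],R)
s=cams.snapshot("wrist")
print(onplane(s,[(524,42)],.124))
E
```

```text
[180. -55. 180.]
shift cm [12.49, 6.79, 3.57] turn [-0.723, 0.76, 1.393] rows 9.3
[[ 0.52515979 -0.19603402  0.124     ]]
```

Request:
move_arm:
  commands:
    - [7.5, 1.5, 1, 0, -0.07, 0.08, 0.14]
    - [7.5, 3, 2, 0.5, -0.14, 0.15, 0.28]
    - [7.5, 5, 2.7, 1, -0.22, 0.23, 0.42]
    - [7.5, 7, 3.6, 1.5, -0.29, 0.3, 0.56]
    - [7.5, 9, 4.4, 2, -0.36, 0.38, 0.7]
    - [7.5, 10, 5.2, 2.5, -0.43, 0.46, 0.84]
    - [7.5, 11, 6, 3, -0.51, 0.53, 0.98]
    - [7.5, 12, 6.8, 3.5, -0.58, 0.61, 1.11]

```text
clock: 14.55
tool_pos: [0.6007, -0.1901, 0.2009]
orientation: [170.1, -45.0, -156.4]
force: [0.5, -0.2, -0.0]
opening: 0.0749
```

```bash
python3 - <<'E'
from h import *
o,p,R=cur(); print(p,o['orientation'],o['joint_pos'])
go([0.600,-0.195,0.2],tool(0,55,-1))
E
```

```text
[ 0.60073674 -0.19009984  0.20093776] [ 170.11585552  -45.03801637 -156.43527694] [   3.29733558   46.59398466   29.09140382    5.23182747 -118.0981934
  -73.31466172]
shift cm [0.12, -0.46, 0.18] turn [-0.144, 0.147, 0.277] rows 1.9
```

```bash
cat > kin.py <<'E'
import numpy as np
from scipy.spatial.transform import Rotation as Ro
from scipy.optimize import least_squares
S4=1; D1=0.2; D6=0.41; W=0.0
def fk(q,S4=None,d6=None,w=None):
    S4=globals()['S4'] if S4 is None else S4; d6=D6 if d6 is None else d6; w=W if w is None else w
    j=np.radians(q); z=lambda a:Ro.from_rotvec([0,0,a]); y=lambda a:Ro.from_rotvec([0,a,0])
    R1=z(j[0]); R2=R1*y(j[1]); R3=R1*y(j[1]-j[2]+np.pi/2); R4=R3*z(S4*j[3]); R5=R4*y(-j[4]); R6=R5*z(-j[5]-np.pi/2)
    d1=-0.2135+d6
    p=np.array([0,0,d1])+R1.apply([0,-.1918-w,0])+R2.apply([0,0,.5982])+R3.apply([0,0,.4632])+R4.apply([0,w,0])+R6.apply([0,0,d6])
    return p,R6
LO=np.array([-176,-82,-58.2,-173.8,-174.7,-.2]);
LO=np.array([-176.03,-82.01,-58.28,-173.87,-174.79,-173.66]);HI=np.array([176.03,121.73,71.71,95.51,-.11,173.66])
def ik(p,R,q0):
    def f(q):
        a,b=fk(q); return np.r_[(a-p)*10,(R.inv()*b).as_rotvec()]
    s=least_squares(f,np.clip(q0,LO+.01,HI-.01),bounds=(LO,HI)); return s.x,np.abs(s.fun).max()
E
python3 - <<'E'
from kin import *
q=[3.29733558,46.59398466,29.09140382,5.23182747,-118.0981934,-73.31466172]
p=np.array([0.60073674,-0.19009984,0.20093776]);R=Ro.from_euler("xyz",[170.11585552,-45.03801637,-156.43527694],degrees=True)
for s4 in(1,-1):
    a,b=fk(q,s4,.4,0); print(s4,(R.inv()*b).as_rotvec(degrees=True))
    f=lambda v:fk(q,s4,v[0],v[1])[0]-p
    r=least_squares(f,[.4,0]); print(r.x,r.fun)
E
```

```text
1 [-8.84178863 -2.65019768 -4.92821476]
[0.40195365 0.24428649] [0.0038109  0.06417844 0.00069509]
-1 [ 2.57825305e-09 -6.21278428e-10 -1.09234189e-09]
[ 0.41099288 -0.2046693 ] [-5.78272673e-05  3.28190513e-04 -3.60277209e-06]
```

```bash
sed -i 's/^S4=1; D1=0.2; D6=0.41; W=0.0/S4=-1; D6=0.411; W=-0.2047/' kin.py; cat > plan.py <<'E'
from kin import *
from h import tool,down
G=.05
def tcp(g,R): return np.array(g)-R.apply([0,0,-G])
if __name__=="__main__":
    q=np.array([3.3,46.6,29,5,-118,-73])
    for n,g,R in [("yel",(.521,-.1955,.059),tool(0,55,-1)),("blu",(.494,-.307,.059),tool(-12,55,-1)),("blu0",(.494,-.307,.059),tool(0,55,-1)),("pin",(.435,-.409,.059),tool(-25,55,-1)),
      ("bay0",(.4886-.005,-.032,.0623),tool(4.35,35,1)),("bay1",(.4816-.005,.0598,.0623),tool(4.35,35,1)),("bay2",(.4746-.005,.1515,.0623),tool(4.35,35,1))]:
        x,e=ik(tcp(g,R),R,q); print(n,x.round(1),e.round(4))
E
python3 plan.py
```

```text
yel [  -0.3   51.5   10.4    0.2 -103.9  -89.8] 0.0
blu [ -12.4   53.5   15.     0.3 -106.5  -89.7] 0.0
blu0 [  -8.3   52.     8.8    6.9 -101.4  -83.9] 0.0
pin [ -24.7   54.9   18.5   -0.3 -108.6  -90.3] 0.0
bay0 [ 14.7  34.6  -8.5  -6.  -81.5  82.4] 0.0
bay1 [ 22.2  34.3  -7.1 -10.2 -82.4  76.6] 0.0
bay2 [ 29.3  34.9  -4.  -14.1 -83.6  70.7] 0.0
```

```bash
python3 - <<'E'
from h import *; from plan import tcp
R=tool(0,55,-1); b=-R.apply([0,0,1])
g=np.array([.521,-.1955,.060])
print(tcp(g+.1*b,R),tcp(g,R)); go(tcp(g+.1*b,R),R)
E
```

```text
[ 0.5619576  -0.1955      0.08867882] [ 0.4800424  -0.1955      0.03132118]
shift cm [-5.28, -0.78, 10.62] turn [-0.144, 0.147, 0.277] rows 1.9
```

Request:
move_arm:
  commands:
    - [8, 0, 0, 0, -0.07, 0.07, 0.14]
    - [8, -1, -0.4, 2, -0.14, 0.15, 0.28]
    - [8, -3, -0.8, 6, -0.144, 0.147, 0.277]
    - [8, -5.3, -0.8, 10.6, -0.144, 0.147, 0.277]
    - [8, -5.3, -0.8, 10.6, -0.144, 0.147, 0.277]
    - [8, -5.3, -0.8, 10.6, -0.144, 0.147, 0.277]
    - [8, -5.3, -0.8, 10.6, -0.144, 0.147, 0.277]
    - [8, -5.3, -0.8, 10.6, -0.144, 0.147, 0.277]

```text
clock: 15.55
tool_pos: [0.564, -0.1953, 0.091]
orientation: [179.8, -54.6, -179.5]
force: [-1.0, 0.3, -0.2]
opening: 0.0806
```

```bash
python3 - <<'E'
from h import *; from plan import tcp
o,p,R=cur(); print(p,o['orientation'],o['joint_pos'])
R=tool(0,55,-1)
go(tcp([.521,-.1955,.060],R),R)
for n in("wrist","scene"):
    s=cams.snapshot(n); cv2.imwrite(f"pics/{n}11.png",s["frame"][:,:,::-1])
E
```

```text
[ 0.56396067 -0.19530938  0.09101001] [ 179.75322011  -54.56005628 -179.52850487] [  -0.15999341   54.74702198   27.03258921    0.3000468  -116.84524008
  -89.49833596]
shift cm [0.0, 0.01, 10.3] turn [-0.002, 0.008, 0.005] rows 1.6
```

Request:
move_arm:
  commands:
    - [8, 0, 0, 2, 0, 0.008, 0]
    - [8, 0, 0, 4, 0, 0.008, 0]
    - [8, 0, 0, 6, 0, 0.008, 0]
    - [8, 0, 0, 8, 0, 0.008, 0]
    - [8, 0, 0, 9.3, 0, 0.008, 0]
    - [8, 0, 0, 10.2, 0, 0.008, 0]
    - [8, 0, 0, 10.2, 0, 0.008, 0]
    - [8, 0, 0, 10.2, 0, 0.008, 0]

```text
clock: 16.65
tool_pos: [0.4804, -0.1957, 0.0311]
orientation: [179.8, -55.1, -179.5]
force: [0.2, 0.1, 0.0]
opening: 0.0797
```

```bash
python3 - <<'E'
from h import *; from plan import tcp
o,p,R=cur(); print(p,o['orientation'],o['force'])
for n in("wrist",):
    s=cams.snapshot(n); cv2.imwrite(f"pics/{n}12.png",s["frame"][:,:,::-1])
s=cams.snapshot("scene"); crop(s,220,230,420,370,4,"s12.png")
E
```

```text
[ 0.48035432 -0.19565372  0.0310565 ] [ 179.751638    -55.13658331 -179.53080232] [0.15833083 0.05686869 0.03559501]
```

Request:
move_arm:
  commands:
    - [4, 0, 0, 0, 0, 0, 0]
    - [4, 0, 0, 0, 0, 0, 0]
    - [4, 0, 0, 0, 0, 0, 0]
    - [4, 0, 0, 0, 0, 0, 0]
    - [4, 0, 0, 0, 0, 0, 0]
    - [4, 0, 0, 0, 0, 0, 0]
    - [4, 0.8, 0, -0.6, 0, 0, 0]
    - [4, 1.6, 0, -1.2, 0, 0, 0]

```text
clock: 17.75
tool_pos: [0.4806, -0.1951, 0.0509]
orientation: [179.7, -55.2, -179.5]
force: [-0.0, -0.1, -2.6]
opening: 0.0534
```

```bash
python3 - <<'E'
from h import *
o,p,R=cur(); print(p,o['orientation'],o['force'],o['opening'])
s=cams.snapshot("wrist"); cv2.imwrite(f"pics/w13.png",s["frame"][:,:,::-1])
s=cams.snapshot("scene"); crop(s,220,230,420,370,4,"s13.png")
E
```

```text
[ 0.48058477 -0.19512163  0.05089728] [ 179.66136127  -55.16065435 -179.48388888] [-0.03863052 -0.1116611  -2.58542299] 0.05337340005196713
```

```bash
cat >> h.py <<'E'
def seq(targets,n,hand):
    """print tool-frame rows at n equally spaced pts toward each target in one call (pos lerp, rot slerp from current)"""
    o,p0,R0=cur(); P,Q=p0,R0
    for (p,R),k in zip(targets,n):
        rv=(Q.inv()*R).as_rotvec()
        for i in range(1,k+1):
            pp=P+(np.array(p)-P)*i/k; RR=Q*Ro.from_rotvec(rv*i/k)
            d=R0.inv().apply(pp-p0)*100; w=(R0.inv()*RR).as_rotvec()
            print([hand]+d.round(1).tolist()+w.round(2).tolist())
        print("  -- step deg",np.degrees(np.linalg.norm(rv)/k).round(1),"mm",(np.linalg.norm(np.array(p)-P)/k*1000).round(0)); P,Q=np.array(p),R
E
python3 - <<'E'
from h import *
seq([([.5,-.19,.2],tool(0,55,-1)),([.5,-.12,.22],down(-85))],[3,11],4)
E
```

```text
[4, 3.7, 0.2, -3.3, -0.0, -0.0, 0.0]
[4, 7.4, 0.4, -6.7, -0.0, -0.0, 0.0]
[4, 11.1, 0.6, -10.0, -0.0, -0.0, 0.0]
  -- step deg 0.1 mm 50.0
[4, 11.2, 1.2, -10.1, 0.07, -0.07, -0.13]
[4, 11.4, 1.9, -10.2, 0.14, -0.13, -0.27]
[4, 11.5, 2.5, -10.3, 0.21, -0.2, -0.41]
[4, 11.6, 3.1, -10.4, 0.29, -0.26, -0.55]
[4, 11.8, 3.8, -10.5, 0.36, -0.33, -0.68]
[4, 11.9, 4.4, -10.7, 0.43, -0.39, -0.82]
[4, 12.1, 5.0, -10.8, 0.5, -0.46, -0.96]
[4, 12.2, 5.7, -10.9, 0.57, -0.53, -1.1]
[4, 12.4, 6.3, -11.0, 0.65, -0.59, -1.24]
[4, 12.5, 6.9, -11.1, 0.72, -0.66, -1.37]
[4, 12.7, 7.6, -11.2, 0.79, -0.72, -1.51]
  -- step deg 9.7 mm 7.0
```

Request:
move_arm:
  commands:
    - [4, 3.7, 0.2, -3.3, 0, 0, 0]
    - [4, 7.4, 0.4, -6.7, 0, 0, 0]
    - [4, 11.1, 0.6, -10, 0, 0, 0]
    - [4, 11.3, 1.2, -10.1, 0.07, -0.07, -0.13]
    - [4, 11.4, 1.9, -10.2, 0.14, -0.13, -0.27]
    - [4, 11.5, 2.5, -10.3, 0.21, -0.2, -0.41]
    - [4, 11.6, 3.1, -10.4, 0.29, -0.26, -0.55]
    - [4, 11.8, 3.8, -10.5, 0.36, -0.33, -0.68]

```text
clock: 18.85
tool_pos: [0.499, -0.1571, 0.2075]
orientation: [166.1, -29.6, -129.9]
force: [0.7, 0.3, -2.0]
opening: 0.0535
```

```bash
python3 - <<'E'
from h import *
seq([([.5,-.12,.22],down(-85)),([.5,-.03,.22],tool(4.35,35,1))],[6,10],4)
E
```

```text
[4, -0.3, 0.5, -0.3, 0.07, -0.07, -0.14]
[4, -0.6, 0.9, -0.6, 0.14, -0.13, -0.27]
[4, -1.0, 1.4, -0.9, 0.21, -0.2, -0.41]
[4, -1.3, 1.9, -1.3, 0.29, -0.26, -0.55]
[4, -1.6, 2.4, -1.6, 0.36, -0.33, -0.69]
[4, -1.9, 2.8, -1.9, 0.43, -0.4, -0.82]
  -- step deg 9.6 mm 7.0
[4, -2.5, 3.5, -2.1, 0.4, -0.39, -0.99]
[4, -3.1, 4.1, -2.3, 0.37, -0.38, -1.16]
[4, -3.7, 4.8, -2.5, 0.33, -0.38, -1.32]
[4, -4.3, 5.4, -2.7, 0.29, -0.36, -1.48]
[4, -4.9, 6.0, -2.9, 0.25, -0.35, -1.65]
[4, -5.5, 6.7, -3.1, 0.21, -0.34, -1.81]
[4, -6.1, 7.3, -3.2, 0.16, -0.32, -1.97]
[4, -6.7, 8.0, -3.4, 0.11, -0.3, -2.13]
[4, -7.3, 8.6, -3.6, 0.05, -0.27, -2.29]
[4, -7.9, 9.3, -3.8, -0.01, -0.25, -2.45]
  -- step deg 9.5 mm 9.0
```

Request:
move_arm:
  commands:
    - [4, -0.3, 0.5, -0.3, 0.07, -0.07, -0.14]
    - [4, -0.6, 0.9, -0.6, 0.14, -0.13, -0.27]
    - [4, -1, 1.4, -0.9, 0.21, -0.2, -0.41]
    - [4, -1.3, 1.9, -1.3, 0.29, -0.26, -0.55]
    - [4, -1.6, 2.4, -1.6, 0.36, -0.33, -0.69]
    - [4, -1.9, 2.8, -1.9, 0.43, -0.4, -0.82]
    - [4, -2.5, 3.5, -2.1, 0.4, -0.39, -0.99]
    - [4, -3.1, 4.1, -2.3, 0.37, -0.38, -1.16]

```text
clock: 19.85
tool_pos: [0.4995, -0.1028, 0.2213]
orientation: [175.4, 6.0, -67.6]
force: [0.8, -0.0, -3.0]
opening: 0.0532
```

```bash
python3 - <<'E'
from h import *
seq([([.5,-.03,.22],tool(4.35,35,1))],[8],4)
E
```

```text
[4, -0.8, -0.4, 0.1, -0.05, -0.05, -0.15]
[4, -1.7, -0.7, 0.2, -0.09, -0.1, -0.3]
[4, -2.5, -1.1, 0.2, -0.14, -0.15, -0.45]
[4, -3.3, -1.4, 0.3, -0.19, -0.19, -0.6]
[4, -4.2, -1.8, 0.4, -0.23, -0.24, -0.75]
[4, -5.0, -2.2, 0.5, -0.28, -0.29, -0.9]
[4, -5.8, -2.5, 0.5, -0.33, -0.34, -1.05]
[4, -6.7, -2.9, 0.6, -0.38, -0.39, -1.2]
  -- step deg 9.4 mm 9.0
```

Request:
move_arm:
  commands:
    - [4, -0.8, -0.4, 0.1, -0.05, -0.05, -0.15]
    - [4, -1.7, -0.7, 0.2, -0.09, -0.1, -0.3]
    - [4, -2.5, -1.1, 0.2, -0.14, -0.15, -0.45]
    - [4, -3.3, -1.4, 0.3, -0.19, -0.19, -0.6]
    - [4, -4.2, -1.8, 0.4, -0.23, -0.24, -0.75]
    - [4, -5, -2.2, 0.5, -0.28, -0.29, -0.9]
    - [4, -5.8, -2.5, 0.5, -0.33, -0.34, -1.05]
    - [4, -6.7, -2.9, 0.6, -0.38, -0.39, -1.2]

```text
clock: 20.85
tool_pos: [0.5014, -0.0296, 0.2188]
orientation: [179.8, 35.3, 4.2]
force: [0.9, -0.0, -3.0]
opening: 0.0534
```

```bash
python3 - <<'E'
from h import *
from kin import fk
o,p,R=cur(); print(p,o['orientation'],o['force'],o['opening'],o['joint_pos']); print("fk",fk(o['joint_pos'])[0]-p)
s=cams.snapshot("wrist"); cv2.imwrite(f"pics/w14.png",s["frame"][:,:,::-1])
s=cams.snapshot("scene"); cv2.imwrite(f"pics/s14.png",s["frame"][:,:,::-1])
s=cams.snapshot("top"); crop(s,145,120,385,300,3.3,"t14.png")
E
```

```text
[ 0.50136853 -0.02960409  0.21879646] [179.80480793  35.3414913    4.2439355 ] [ 0.87020107 -0.04998002 -2.98857141] 0.05342279910024625 [  14.12798881   28.21983365    8.81557647   -5.71336459 -105.48796971
   80.38293583]
fk [-0.00037024 -0.00036752 -0.00256738]
```

```bash
python3 - <<'E'
from h import *
s=cams.snapshot("wrist")
crop(s,0,0,400,200,2,"w15.png")
org=np.array([.4816,.0598]);a=np.radians(4.35);x=np.array([np.cos(a),np.sin(a)]);y=np.array([-x[1],x[0]])
P=onplane(s,[(299,163),(337,163),(290,13),(343,13),(204,165),(237,164)],.036)[:,:2]
for p in P: print(p.round(4), "stand", ((p-org)@x).round(4),((p-org)@y).round(4))
E
```

```text
[ 0.4253 -0.0184] stand -0.0621 -0.0737
[ 0.4277 -0.0534] stand -0.0623 -0.1088
[ 0.5558 -0.0068] stand 0.0689 -0.072
[ 0.5584 -0.0429] stand 0.0688 -0.1083
[0.4171 0.0694] stand -0.0636 0.0145
[0.4203 0.0388] stand -0.0627 -0.0163
```

```bash
cat >> h.py <<'E'
ORG=np.array([.4851,.0611]);_a=np.radians(4.35);SX=np.array([np.cos(_a),np.sin(_a)]);SY=np.array([-SX[1],SX[0]])
def bay(i): return ORG+SY*.092*(i-1)
E
python3 - <<'E'
from h import *
from plan import tcp
R=tool(4.35,35,1)
g=np.r_[bay(0)-.004*SX,.064]
up=np.array([0,0,.05])
seq([(tcp(g+up,R),R),(tcp(g,R),R)],[3,4],4)
E
```

```text
[4, 1.7, -0.0, 4.8, 0.0, 0.0, -0.0]
[4, 3.3, -0.0, 9.5, 0.0, 0.0, -0.0]
[4, 5.0, -0.0, 14.3, 0.0, 0.0, -0.01]
  -- step deg 0.2 mm 50.0
[4, 5.7, -0.0, 15.3, 0.0, 0.0, -0.01]
[4, 6.4, -0.0, 16.3, 0.0, 0.0, -0.01]
[4, 7.1, -0.0, 17.4, 0.0, 0.0, -0.01]
[4, 7.8, -0.0, 18.4, 0.0, 0.0, -0.01]
  -- step deg 0.0 mm 13.0
```

Request:
move_arm:
  commands:
    - [4, 1.7, 0, 4.8, 0, 0, 0]
    - [4, 3.3, 0, 9.5, 0, 0, 0]
    - [4, 5, 0, 14.3, 0, 0, 0]
    - [4, 5, 0, 14.3, 0, 0, 0]
    - [4, 5.7, 0, 15.3, 0, 0, 0]
    - [4, 6.4, 0, 16.3, 0, 0, 0]
    - [4, 6.4, 0, 16.3, 0, 0, 0]
    - [4, 6.4, 0, 16.3, 0, 0, 0]

```text
clock: 22.05
tool_pos: [0.4605, -0.0336, 0.0492]
orientation: [179.7, 35.2, 3.9]
force: [-0.5, 0.6, -3.2]
opening: 0.0537
```

```bash
python3 - <<'E'
from h import *
from plan import tcp
R=tool(4.35,35,1)
o,p,_=cur(); print(p,o['force'])
g=np.r_[bay(0)-.004*SX,.064]
go(tcp(g,R),R)
s=cams.snapshot("scene"); crop(s,280,160,420,290,5,"s16.png")
s=cams.snapshot("top"); crop(s,225,190,345,290,6,"t16.png")
E
```

```text
[ 0.46047445 -0.03361716  0.049192  ] [-0.49858432  0.62708038 -3.20353251]
shift cm [1.43, -0.07, 2.19] turn [0.002, 0.003, -0.006] rows 0.4
```

Request:
move_arm:
  commands:
    - [4, 0.7, 0, 1, 0, 0, 0]
    - [4, 1.2, 0, 1.8, 0, 0, 0]
    - [4, 1.4, 0, 2.1, 0, 0, 0]
    - [4, 1.4, 0, 2.1, 0, 0, 0]
    - [4, 1.4, 0, 2.1, 0, 0, 0]
    - [6.4, 1.4, 0, 2.1, 0, 0, 0]
    - [6.4, 1.4, 0, 2.1, 0, 0, 0]
    - [6.4, 1.4, 0, 2.1, 0, 0, 0]

```text
clock: 23.15
tool_pos: [0.4594, -0.0338, 0.0239]
orientation: [179.7, 35.2, 3.9]
force: [-0.2, -0.8, 0.5]
opening: 0.0635
```

```bash
python3 - <<'E'
from h import *
o,p,_=cur(); print(p,o['force'],o['opening'])
s=cams.snapshot("scene"); crop(s,280,160,420,290,5,"s17.png")
E
```

```text
[ 0.45940887 -0.03381928  0.0238624 ] [-0.15705808 -0.82895858  0.50246505] 0.06353720546440203
```

Request:
move_arm:
  commands:
    - [6.4, 0, 0, -3, 0, 0, 0]
    - [6.4, 0, 0, -8, 0, 0, 0]
    - [6.4, 0, 0, -13, 0, 0, 0]
    - [6.4, 1, 0.5, -17, 0.03, 0.03, 0.05]
    - [7, 1, 1, -18, 0.05, 0.1, 0.2]
    - [7.5, 1, 1.5, -18, 0.08, 0.15, 0.38]
    - [8, 1, 2, -18, 0.1, 0.2, 0.55]
    - [8, 1, 2.5, -18, 0.12, 0.25, 0.7]

```text
clock: 24.2
tool_pos: [0.5727, -0.0505, 0.1652]
orientation: [167.7, 15.4, -38.7]
force: [-0.7, 0.5, 0.5]
opening: 0.0794
```

```bash
python3 - <<'E'
from h import *
o,p,_=cur(); print(p,o['orientation'],o['joint_pos'])
s=cams.snapshot("scene"); crop(s,140,160,420,370,2.8,"s18.png")
s=cams.snapshot("top"); crop(s,145,140,465,300,2.5,"t18.png")
w=blobs(s,(0,0,190),(180,60,255),15,(320,190,470,300)); print([(a[0],a[1],onplane(s,[a[0]],.124)[0].round(4)) for a in w])
seq([([.52,-.13,.22],down(-90)),([.60,-.27,.2],tool(-5,60,-1))],[6,12],8)
E
```

```text
[ 0.57270003 -0.05046979  0.16517721] [167.70234804  15.44374914 -38.7419804 ] [ 11.61041136  25.84086636   3.89217972  -3.69827828 -87.36800234
  42.12022916]
[([407.2, 190.8], 34, array([ 0.605, -0.338,  0.124])), ([397.0, 231.8], 74, array([ 0.4933, -0.3065,  0.124 ])), ([435.6, 252.5], 75, array([ 0.435 , -0.4091,  0.124 ])), ([388.4, 290.2], 55, array([ 0.3363, -0.2782,  0.124 ]))]
[8, -0.1, 1.7, -0.5, 0.05, 0.03, 0.15]
[8, -0.2, 3.5, -1.1, 0.11, 0.05, 0.31]
[8, -0.3, 5.2, -1.6, 0.16, 0.08, 0.46]
[8, -0.4, 6.9, -2.2, 0.21, 0.1, 0.61]
[8, -0.5, 8.7, -2.7, 0.27, 0.13, 0.77]
[8, -0.6, 10.4, -3.3, 0.32, 0.16, 0.92]
  -- step deg 9.4 mm 18.0
[8, 0.7, 10.9, -3.3, 0.23, 0.16, 1.06]
[8, 1.9, 11.5, -3.4, 0.15, 0.17, 1.19]
[8, 3.2, 12.0, -3.5, 0.06, 0.18, 1.32]
[8, 4.4, 12.5, -3.5, -0.04, 0.19, 1.46]
[8, 5.7, 13.0, -3.6, -0.14, 0.19, 1.59]
[8, 6.9, 13.6, -3.6, -0.23, 0.2, 1.71]
[8, 8.1, 14.1, -3.7, -0.34, 0.2, 1.84]
[8, 9.4, 14.6, -3.8, -0.44, 0.21, 1.96]
[8, 10.6, 15.1, -3.8, -0.55, 0.21, 2.09]
[8, 11.9, 15.6, -3.9, -0.67, 0.22, 2.2]
[8, 13.1, 16.2, -4.0, -0.79, 0.22, 2.32]
[8, 14.4, 16.7, -4.0, -0.91, 0.22, 2.43]
  -- step deg 9.0 mm 14.0
```

Request:
move_arm:
  commands:
    - [8, -0.1, 1.7, -0.5, 0.05, 0.03, 0.15]
    - [8, -0.2, 3.5, -1.1, 0.11, 0.05, 0.31]
    - [8, -0.3, 5.2, -1.6, 0.16, 0.08, 0.46]
    - [8, -0.4, 6.9, -2.2, 0.21, 0.1, 0.61]
    - [8, -0.5, 8.7, -2.7, 0.27, 0.13, 0.77]
    - [8, -0.6, 10.4, -3.3, 0.32, 0.16, 0.92]
    - [8, 0.7, 10.9, -3.3, 0.23, 0.16, 1.06]
    - [8, 1.9, 11.5, -3.4, 0.15, 0.17, 1.19]

```text
clock: 25.3
tool_pos: [0.5338, -0.1538, 0.2166]
orientation: [172.6, -8.3, -103.7]
force: [1.0, -0.3, -0.7]
opening: 0.0799
```

```bash
python3 - <<'E'
from h import *
import plan; plan.G=.042
R=tool(-5,60,-1); b=-R.apply([0,0,1]); g=np.array([.4945,-.3065,.060])
print(plan.tcp(g+.12*b,R))
seq([([.60,-.27,.2],R),(plan.tcp(g+.11*b,R),R)],[10,3],8)
E
```

```text
[ 0.56179293 -0.31238737  0.099     ]
[8, 0.9, -0.9, 0.2, -0.07, 0.07, 0.12]
[8, 1.9, -1.9, 0.4, -0.14, 0.13, 0.25]
[8, 2.8, -2.8, 0.6, -0.21, 0.2, 0.37]
[8, 3.8, -3.8, 0.7, -0.29, 0.26, 0.5]
[8, 4.7, -4.7, 0.9, -0.36, 0.33, 0.62]
[8, 5.6, -5.7, 1.1, -0.43, 0.39, 0.75]
[8, 6.6, -6.6, 1.3, -0.5, 0.46, 0.87]
[8, 7.5, -7.6, 1.5, -0.57, 0.53, 1.0]
[8, 8.4, -8.5, 1.7, -0.64, 0.59, 1.12]
[8, 9.4, -9.5, 1.8, -0.71, 0.66, 1.24]
  -- step deg 9.0 mm 13.0
[8, 10.6, -8.8, 5.7, -0.71, 0.66, 1.24]
[8, 11.8, -8.1, 9.6, -0.71, 0.66, 1.24]
[8, 13.0, -7.4, 13.4, -0.71, 0.66, 1.24]
  -- step deg 0.0 mm 41.0
```

```bash
python3 - <<'E'
from h import *
import plan; plan.G=.042
R=tool(5,60,-1); b=-R.apply([0,0,1]); g=np.array([.4945,-.3065,.060])
seq([([.60,-.27,.2],R)],[11],8)
E
```

```text
[8, 0.9, -0.9, 0.2, -0.06, 0.06, 0.1]
[8, 1.7, -1.7, 0.3, -0.11, 0.13, 0.2]
[8, 2.6, -2.6, 0.5, -0.17, 0.19, 0.3]
[8, 3.4, -3.5, 0.7, -0.22, 0.26, 0.4]
[8, 4.3, -4.3, 0.8, -0.28, 0.32, 0.5]
[8, 5.1, -5.2, 1.0, -0.33, 0.38, 0.6]
[8, 6.0, -6.0, 1.2, -0.39, 0.45, 0.7]
[8, 6.8, -6.9, 1.3, -0.44, 0.51, 0.8]
[8, 7.7, -7.8, 1.5, -0.5, 0.58, 0.9]
[8, 8.5, -8.6, 1.7, -0.56, 0.64, 1.0]
[8, 9.4, -9.5, 1.8, -0.61, 0.7, 1.1]
  -- step deg 7.5 mm 12.0
```

Request:
move_arm:
  commands:
    - [8, 1.1, -1.1, 0.2, -0.08, 0.09, 0.14]
    - [8, 2.2, -2.2, 0.4, -0.15, 0.18, 0.28]
    - [8, 3.4, -3.4, 0.6, -0.23, 0.27, 0.42]
    - [8, 4.7, -4.7, 0.9, -0.31, 0.36, 0.55]
    - [8, 5.8, -5.9, 1.1, -0.38, 0.44, 0.69]
    - [8, 7, -7.1, 1.4, -0.46, 0.53, 0.83]
    - [8, 8.2, -8.3, 1.6, -0.54, 0.62, 0.97]
    - [8, 9.4, -9.5, 1.8, -0.61, 0.7, 1.1]

```text
clock: 26.3
tool_pos: [0.6007, -0.2694, 0.1979]
orientation: [179.4, -60.0, -174.4]
force: [1.2, 1.1, 0.0]
opening: 0.08
```

```bash
python3 - <<'E'
from h import *
import plan; plan.G=.042
o,p,_=cur(); print(p,o['orientation'],o['joint_pos'])
R=tool(5,60,-1); b=-R.apply([0,0,1]); g=np.array([.4945,-.3065,.060])
seq([(plan.tcp(g+.11*b,R),R)],[4],8)
s=cams.snapshot("wrist"); cv2.imwrite(f"pics/w19.png",s["frame"][:,:,::-1])
E
```

```text
[ 0.60074928 -0.26939083  0.19794291] [ 179.38439705  -60.02996141 -174.43176806] [  -2.95199018   59.12745015   42.57614701    9.24342786 -132.8754173
  -79.40708027]
[8, -1.6, -0.7, 2.4, 0.0, -0.0, 0.0]
[8, -3.2, -1.4, 4.8, 0.0, -0.0, 0.0]
[8, -4.9, -2.1, 7.2, 0.0, -0.0, 0.0]
[8, -6.5, -2.8, 9.5, 0.0, -0.0, 0.0]
  -- step deg 0.1 mm 30.0
```

Request:
move_arm:
  commands:
    - [8, -1.6, -0.7, 2.4, 0, 0, 0]
    - [8, -3.2, -1.4, 4.8, 0, 0, 0]
    - [8, -4.9, -2.1, 7.2, 0, 0, 0]
    - [8, -6.5, -2.8, 9.5, 0, 0, 0]
    - [8, -6.5, -2.8, 11.5, 0, 0, 0]
    - [8, -6.5, -2.8, 13.5, 0, 0, 0]
    - [8, -6.5, -2.8, 15.5, 0, 0, 0]
    - [8, -6.5, -2.8, 15.5, 0, 0, 0]

```text
clock: 27.35
tool_pos: [0.501, -0.3059, 0.0642]
orientation: [179.1, -59.9, -174.1]
force: [-0.4, -0.3, 0.6]
opening: 0.0798
```

```bash
python3 - <<'E'
from h import *
import plan; plan.G=.042
o,p,_=cur(); print(p,o['orientation'],o['force'])
R=tool(5,60,-1); b=-R.apply([0,0,1]); g=np.array([.4945,-.3065,.060])
go(plan.tcp(g,R),R)
s=cams.snapshot("wrist"); cv2.imwrite(f"pics/w20.png",s["frame"][:,:,::-1])
E
```

```text
[ 0.50102327 -0.30592196  0.06418739] [ 179.14919644  -59.87226215 -174.11639257] [-0.38180558 -0.30937878  0.64886666]
shift cm [-0.02, -0.01, 4.98] turn [0.002, 0.002, 0.008] rows 0.8
```

Request:
move_arm:
  commands:
    - [8, 0, 0, 2, 0, 0, 0]
    - [8, 0, 0, 4, 0, 0, 0]
    - [8, 0, 0, 5, 0, 0, 0]
    - [8, 0, 0, 5, 0, 0, 0]
    - [4, 0, 0, 5, 0, 0, 0]
    - [4, 0, 0, 5, 0, 0, 0]
    - [4, 0, 0, 5, 0, 0, 0]
    - [4, 0, 0, 5, 0, 0, 0]

```text
clock: 28.4
tool_pos: [0.4594, -0.31, 0.0398]
orientation: [179.6, -59.7, -174.5]
force: [1.2, -1.0, 1.3]
opening: 0.0533
```

Request:
move_arm:
  commands:
    - [4, 0, 0, 0, 0, 0, 0]
    - [4, 0, 0, 0, 0, 0, 0]
    - [4, 1, 0, -0.6, 0, 0, 0]
    - [4, 3, 0, -1.7, 0, 0, 0]
    - [4, 5, 0, -2.9, 0, 0, 0]
    - [4, 8, 0, -4.6, 0, 0, 0]
    - [4, 11, 0, -6.4, 0, 0, 0]
    - [4, 14, 0, -8.1, 0, 0, 0]

```text
clock: 29.4
tool_pos: [0.4585, -0.3104, 0.2041]
orientation: [179.6, -59.6, -174.5]
force: [-0.1, 0.1, -2.2]
opening: 0.0533
```

```bash
python3 - <<'E'
from h import *
import plan; plan.G=.042
o,p,R=cur(); print(p,o['orientation'],o['force'],o['opening'])
s=cams.snapshot("wrist"); cv2.imwrite(f"pics/w21.png",s["frame"][:,:,::-1])
s=cams.snapshot("scene"); crop(s,140,160,420,370,2.8,"s21.png")
seq([([.5,-.15,.23],down(-88))],[12],4)
E
```

```text
[ 0.45851522 -0.31040874  0.20409108] [ 179.58791306  -59.58038074 -174.52165262] [-0.13752726  0.08282338 -2.23136265] 0.05326780924836881
[4, -0.1, 1.3, -0.5, 0.06, -0.07, -0.11]
[4, -0.1, 2.6, -1.0, 0.13, -0.14, -0.23]
[4, -0.2, 3.9, -1.5, 0.19, -0.21, -0.34]
[4, -0.3, 5.2, -2.0, 0.26, -0.27, -0.46]
[4, -0.3, 6.5, -2.4, 0.32, -0.34, -0.57]
[4, -0.4, 7.8, -2.9, 0.39, -0.41, -0.68]
[4, -0.5, 9.1, -3.4, 0.45, -0.48, -0.8]
[4, -0.5, 10.5, -3.9, 0.52, -0.55, -0.91]
[4, -0.6, 11.8, -4.4, 0.58, -0.62, -1.03]
[4, -0.7, 13.1, -4.9, 0.65, -0.68, -1.14]
[4, -0.7, 14.4, -5.4, 0.71, -0.75, -1.25]
[4, -0.8, 15.7, -5.9, 0.78, -0.82, -1.37]
  -- step deg 8.5 mm 14.0
```

Request:
move_arm:
  commands:
    - [4, -0.1, 1.6, -0.6, 0.08, -0.08, -0.14]
    - [4, -0.2, 3.2, -1.2, 0.16, -0.17, -0.28]
    - [4, -0.3, 4.8, -1.8, 0.23, -0.25, -0.42]
    - [4, -0.3, 6.4, -2.4, 0.32, -0.33, -0.56]
    - [4, -0.4, 7.9, -3, 0.39, -0.42, -0.7]
    - [4, -0.5, 9.5, -3.6, 0.47, -0.5, -0.83]
    - [4, -0.5, 11, -4.2, 0.55, -0.58, -0.97]
    - [4, -0.6, 12.6, -4.8, 0.63, -0.66, -1.1]

```text
clock: 30.5
tool_pos: [0.4912, -0.1803, 0.2222]
orientation: [172.4, -10.1, -102.3]
force: [0.8, -0.4, -1.6]
opening: 0.0533
```

```bash
python3 - <<'E'
from h import *
seq([([.5,-.1,.23],down(-75)),([.5,.03,.23],tool(4.35,30.2,1))],[3,9],4)
E
```

```text
[4, -2.6, 0.4, -0.7, 0.06, -0.05, -0.16]
[4, -5.2, 0.8, -1.4, 0.11, -0.09, -0.32]
[4, -7.8, 1.1, -2.0, 0.17, -0.14, -0.49]
  -- step deg 10.2 mm 27.0
[4, -9.2, 1.5, -2.2, 0.13, -0.17, -0.64]
[4, -10.6, 1.8, -2.5, 0.09, -0.19, -0.8]
[4, -11.9, 2.1, -2.7, 0.05, -0.22, -0.95]
[4, -13.3, 2.5, -2.9, 0.0, -0.24, -1.11]
[4, -14.7, 2.8, -3.1, -0.04, -0.27, -1.26]
[4, -16.1, 3.2, -3.3, -0.09, -0.29, -1.42]
[4, -17.5, 3.5, -3.5, -0.14, -0.31, -1.57]
[4, -18.9, 3.8, -3.7, -0.19, -0.34, -1.73]
[4, -20.3, 4.2, -3.9, -0.24, -0.36, -1.88]
  -- step deg 9.3 mm 14.0
```

Request:
move_arm:
  commands:
    - [4, -2.6, 0.4, -0.7, 0.06, -0.05, -0.16]
    - [4, -5.2, 0.8, -1.4, 0.11, -0.09, -0.32]
    - [4, -7.8, 1.1, -2, 0.17, -0.14, -0.49]
    - [4, -9.2, 1.5, -2.2, 0.13, -0.17, -0.64]
    - [4, -10.6, 1.8, -2.5, 0.09, -0.19, -0.8]
    - [4, -11.9, 2.1, -2.7, 0.05, -0.22, -0.95]
    - [4, -13.3, 2.5, -2.9, 0, -0.24, -1.11]
    - [4, -14.7, 2.8, -3.1, -0.04, -0.27, -1.26]

```text
clock: 31.5
tool_pos: [0.5007, -0.0285, 0.2295]
orientation: [174.4, 17.1, -32.8]
force: [0.9, -0.1, -1.9]
opening: 0.0536
```

```bash
python3 - <<'E'
from h import *
import plan; plan.G=.042
R=tool(4.35,30.2,1)
g=np.r_[bay(1)-.004*SX,.064]
seq([([.48,.05,.2],R),(plan.tcp(g+[0,0,.06],R),R)],[5,3],4)
E
```

```text
[4, -1.0, -1.2, 0.8, -0.03, -0.04, -0.12]
[4, -1.9, -2.4, 1.6, -0.07, -0.08, -0.24]
[4, -2.9, -3.5, 2.4, -0.1, -0.11, -0.36]
[4, -3.9, -4.7, 3.2, -0.13, -0.15, -0.48]
[4, -4.9, -5.9, 4.0, -0.17, -0.19, -0.6]
  -- step deg 7.5 mm 17.0
[4, -4.5, -6.2, 7.8, -0.17, -0.19, -0.6]
[4, -4.0, -6.4, 11.6, -0.17, -0.19, -0.6]
[4, -3.6, -6.7, 15.4, -0.17, -0.19, -0.6]
  -- step deg 0.0 mm 38.0
```

Request:
move_arm:
  commands:
    - [4, -1, -1.2, 0.8, -0.03, -0.04, -0.12]
    - [4, -1.9, -2.4, 1.6, -0.07, -0.08, -0.24]
    - [4, -2.9, -3.5, 2.4, -0.1, -0.11, -0.36]
    - [4, -3.9, -4.7, 3.2, -0.13, -0.15, -0.48]
    - [4, -4.9, -5.9, 4, -0.17, -0.19, -0.6]
    - [4, -4.5, -6.2, 7.8, -0.17, -0.19, -0.6]
    - [4, -4, -6.4, 11.6, -0.17, -0.19, -0.6]
    - [4, -3.6, -6.7, 15.4, -0.17, -0.19, -0.6]

```text
clock: 32.5
tool_pos: [0.461, 0.0588, 0.086]
orientation: [179.5, 30.2, 3.7]
force: [0.7, -0.0, -1.2]
opening: 0.0535
```

```bash
python3 - <<'E'
from h import *
import plan; plan.G=.042
R=tool(4.35,30.2,1)
g=np.r_[bay(1)-.004*SX,.064]
o,p,_=cur(); print(p,o['orientation'],o['force'],o['opening'])
seq([(plan.tcp(g,R),R)],[4],4)
s=cams.snapshot("scene"); crop(s,280,140,440,290,5,"s22.png")
s=cams.snapshot("top"); crop(s,225,190,345,290,6,"t22.png")
s=cams.snapshot("wrist"); cv2.imwrite(f"pics/w22.png",s["frame"][:,:,::-1])
E
```

```text
[0.46098216 0.05876098 0.08598403] [179.54538049  30.17271444   3.71229192] [ 0.73059562 -0.04690558 -1.15692786] 0.05353237023615176
[4, 0.7, -0.0, 1.3, 0.0, -0.0, -0.0]
[4, 1.4, -0.0, 2.5, 0.0, -0.0, -0.0]
[4, 2.1, -0.1, 3.8, 0.0, -0.0, -0.01]
[4, 2.9, -0.1, 5.1, 0.0, -0.0, -0.01]
  -- step deg 0.1 mm 15.0
```

Request:
move_arm:
  commands:
    - [4, 0.7, 0, 1.3, 0, 0, 0]
    - [4, 1.4, 0, 2.5, 0, 0, 0]
    - [4, 1.8, 0, 3.1, 0, 0, 0]
    - [4, 2.1, 0, 3.7, 0, 0, 0]
    - [4, 2.1, 0, 3.7, 0, 0, 0]
    - [4, 2.1, 0, 3.7, 0, 0, 0]
    - [4, 2.1, 0, 3.7, 0, 0, 0]
    - [4, 2.1, 0, 3.7, 0, 0, 0]

```text
clock: 33.65
tool_pos: [0.4611, 0.0584, 0.0439]
orientation: [179.5, 30.2, 3.7]
force: [0.9, 0.0, -1.5]
opening: 0.0531
```

```bash
python3 - <<'E'
from h import *
import plan; plan.G=.042
R=tool(4.35,30.2,1)
g=np.r_[bay(1)-.004*SX,.064]
o,p,_=cur(); print(p,o['orientation'],o['force'],o['opening'])
seq([(plan.tcp(g,R),R)],[4],4)
s=cams.snapshot("scene"); crop(s,280,140,440,290,5,"s23.png")
E
```

```text
[0.4610841  0.05838489 0.04385001] [179.52565254  30.19766766   3.68338259] [ 0.89034632  0.0156495  -1.4574056 ] 0.05306818897184107
[4, 0.2, -0.0, 0.4, 0.0, 0.0, -0.0]
[4, 0.4, -0.0, 0.7, 0.0, 0.0, -0.01]
[4, 0.5, -0.1, 1.1, 0.0, 0.0, -0.01]
[4, 0.7, -0.1, 1.4, 0.0, 0.0, -0.01]
  -- step deg 0.1 mm 4.0
```

Request:
move_arm:
  commands:
    - [4, 0.4, 0, 0.7, 0, 0, 0]
    - [4, 0.7, 0, 1.4, 0, 0, 0]
    - [4, 0.7, 0, 1.4, 0, 0, 0]
    - [4, 0.7, 0, 1.4, 0, 0, 0]
    - [6.2, 0.7, 0, 1.4, 0, 0, 0]
    - [6.2, 0.7, 0, 1.4, 0, 0, 0]
    - [6.2, 0.7, 0, 1.4, 0, 0, 0]
    - [6.2, 0.7, 0, 1.4, 0, 0, 0]

```text
clock: 34.7
tool_pos: [0.4599, 0.0581, 0.028]
orientation: [179.5, 30.2, 3.7]
force: [-0.1, -0.5, 1.0]
opening: 0.0621
```

Request:
move_arm:
  commands:
    - [6.2, 0, 0, -2, 0, 0, 0]
    - [6.2, 0, 0, -5, 0, 0, 0]
    - [6.2, 0, 0, -9, 0, 0, 0]
    - [6.2, 0, 0, -13, 0, 0, 0]
    - [6.2, 0, 0, -18, 0, 0.02, 0]
    - [7, 0.5, 1, -20, 0, 0.08, 0.15]
    - [7, 1, 2, -22, 0, 0.14, 0.3]
    - [8, 1.5, 3, -22, 0, 0.2, 0.46]

```text
clock: 35.7
tool_pos: [0.5868, 0.0376, 0.212]
orientation: [168.7, 15.5, -23.8]
force: [0.2, 0.1, 0.1]
opening: 0.0757
```

```bash
python3 - <<'E'
from h import *
o,p,_=cur(); print(p,o['orientation'],o['joint_pos'],o['force'])
s=cams.snapshot("scene"); crop(s,140,140,440,370,2.6,"s24.png")
s=cams.snapshot("top"); crop(s,145,140,465,300,2.5,"t24.png")
w=blobs(s,(0,0,190),(180,60,255),15,(320,190,470,300)); print([(a[0],a[1],onplane(s,[a[0]],.124)[0].round(4)) for a in w])
E
```

```text
[0.5868256  0.03762199 0.21204838] [168.67365903  15.51951711 -23.76374419] [ 20.80748622  25.03203779   8.46930853  -2.53616177 -92.40320689
  47.29409947] [0.20173506 0.09261917 0.13760675]
[([407.2, 190.8], 34, array([ 0.605, -0.338,  0.124])), ([435.5, 252.6], 75, array([ 0.4347, -0.4089,  0.124 ])), ([383.7, 286.7], 34, array([ 0.3459, -0.2658,  0.124 ])), ([397.4, 297.0], 18, array([ 0.3176, -0.3018,  0.124 ]))]
```

```bash
python3 - <<'E'
from h import *
import plan; plan.G=.040
from kin import *
q=np.array([-8,52,8.8,6.9,-101,-84])
for az in (25,10,-10):
    R=tool(az,65,-1)
    for bk in (0,.12):
        x,e=ik(plan.tcp(np.array([.4355,-.409,.06])-R.apply([0,0,bk]),R),R,q); print(az,bk,x.round(1),e.round(5))
R=tool(4.35,25,1); x,e=ik(plan.tcp(np.r_[bay(2),.063],R),R,[29,35,-4,-14,-83,70]); print(x.round(1),e)
o,p,_=cur()
R=tool(25,65,-1); print(plan.tcp(np.array([.4355,-.409,.06])-R.apply([0,0,.12]),R))
seq([([.54,-.1,.24],down(-90)),([.54,-.30,.22],tool(25,65,-1))],[7,13],8)
E
```

```text
25 0 [ -7.7  50.6 -11.2  29.3 -89.3 -75.2] 0.0
25 0.12 [  -3.4   53.     4.1   26.1 -101.9  -71.4] 0.0
10 0 [-12.3  54.6   1.7  20.4 -99.6 -76.6] 0.0
10 0.12 [  -9.7   59.1   20.3   19.5 -113.6  -73.4] 0.0
-10 0 [ -19.2   59.1   16.8    9.  -112.2  -82.7] 0.0
-10 0.12 [ -18.2   66.6   41.2    9.6 -129.   -80.5] 0.0
[ 31.2  29.1  -9.5 -11.4 -74.3  68.5] 2.4229099629402562e-14
[ 0.5012115  -0.37835822  0.09380946]
[8, 0.1, 2.1, -0.0, 0.05, 0.02, 0.17]
[8, 0.2, 4.2, -0.1, 0.1, 0.04, 0.34]
[8, 0.2, 6.3, -0.1, 0.14, 0.05, 0.5]
[8, 0.3, 8.4, -0.1, 0.19, 0.07, 0.67]
[8, 0.4, 10.5, -0.1, 0.24, 0.09, 0.84]
[8, 0.5, 12.6, -0.2, 0.29, 0.11, 1.01]
[8, 0.6, 14.7, -0.2, 0.33, 0.13, 1.17]
  -- step deg 10.1 mm 21.0
[8, 1.2, 16.1, 0.1, 0.25, 0.15, 1.27]
[8, 1.8, 17.5, 0.3, 0.17, 0.18, 1.36]
[8, 2.5, 18.9, 0.6, 0.08, 0.21, 1.44]
[8, 3.1, 20.3, 0.8, -0.01, 0.23, 1.53]
[8, 3.7, 21.7, 1.1, -0.1, 0.26, 1.61]
[8, 4.4, 23.1, 1.4, -0.19, 0.29, 1.69]
[8, 5.0, 24.4, 1.6, -0.28, 0.31, 1.77]
[8, 5.6, 25.8, 1.9, -0.38, 0.34, 1.85]
[8, 6.3, 27.2, 2.1, -0.48, 0.37, 1.93]
[8, 6.9, 28.6, 2.4, -0.58, 0.39, 2.0]
[8, 7.5, 30.0, 2.7, -0.69, 0.42, 2.07]
[8, 8.2, 31.4, 2.9, -0.79, 0.45, 2.14]
[8, 8.8, 32.8, 3.2, -0.9, 0.47, 2.2]
  -- step deg 6.9 mm 15.0
```

Request:
move_arm:
  commands:
    - [8, 0.1, 2.1, 0, 0.05, 0.02, 0.17]
    - [8, 0.2, 4.2, 0, 0.1, 0.04, 0.34]
    - [8, 0.2, 6.3, -0.1, 0.14, 0.05, 0.5]
    - [8, 0.3, 8.4, -0.1, 0.19, 0.07, 0.67]
    - [8, 0.4, 10.5, -0.1, 0.24, 0.09, 0.84]
    - [8, 0.5, 12.6, -0.2, 0.29, 0.11, 1.01]
    - [8, 0.6, 14.7, -0.2, 0.33, 0.13, 1.17]
    - [8, 1.5, 16.8, 0.2, 0.21, 0.17, 1.31]

```text
clock: 36.8
tool_pos: [0.539, -0.1243, 0.2391]
orientation: [176.2, -6.9, -96.5]
force: [0.5, 0.9, 0.9]
opening: 0.0801
```

```bash
python3 - <<'E'
from h import *
import plan; plan.G=.040
R=tool(25,65,-1)
seq([([.54,-.33,.2],R)],[8],8)
E
```

```text
[8, 2.5, -0.4, 0.8, -0.07, 0.11, 0.11]
[8, 5.0, -0.7, 1.5, -0.14, 0.22, 0.22]
[8, 7.4, -1.1, 2.3, -0.21, 0.33, 0.33]
[8, 9.9, -1.4, 3.1, -0.28, 0.44, 0.44]
[8, 12.4, -1.8, 3.9, -0.36, 0.56, 0.55]
[8, 14.9, -2.1, 4.6, -0.43, 0.67, 0.67]
[8, 17.3, -2.5, 5.4, -0.5, 0.78, 0.78]
[8, 19.8, -2.8, 6.2, -0.57, 0.89, 0.89]
  -- step deg 9.9 mm 26.0
```

Request:
move_arm:
  commands:
    - [8, 2.5, -0.4, 0.8, -0.07, 0.11, 0.11]
    - [8, 5, -0.7, 1.5, -0.14, 0.22, 0.22]
    - [8, 7.4, -1.1, 2.3, -0.21, 0.33, 0.33]
    - [8, 9.9, -1.4, 3.1, -0.28, 0.44, 0.44]
    - [8, 12.4, -1.8, 3.9, -0.36, 0.56, 0.55]
    - [8, 14.9, -2.1, 4.6, -0.43, 0.67, 0.67]
    - [8, 17.3, -2.5, 5.4, -0.5, 0.78, 0.78]
    - [8, 19.8, -2.8, 6.2, -0.57, 0.89, 0.89]

```text
clock: 37.8
tool_pos: [0.5422, -0.328, 0.1965]
orientation: [179.5, -65.5, -154.7]
force: [0.2, 0.2, 0.5]
opening: 0.0801
```

```bash
python3 - <<'E'
from h import *
import plan; plan.G=.040
R=tool(25,65,-1); g=np.array([.4355,-.409,.06])
o,p,_=cur(); print(p,o['orientation'],o['joint_pos'],o['force'])
seq([(plan.tcp(g-R.apply([0,0,.11]),R),R),(plan.tcp(g-R.apply([0,0,.04]),R),R)],[4,3],8)
s=cams.snapshot("wrist"); cv2.imwrite(f"pics/w25.png",s["frame"][:,:,::-1])
s=cams.snapshot("scene"); cv2.imwrite(f"pics/s25.png",s["frame"][:,:,::-1])
E
```

```text
[ 0.54220884 -0.3279871   0.1964792 ] [ 179.54309223  -65.49496684 -154.65313923] [   0.31995108   50.48983526   13.79201128   24.539753   -114.57608496
  -68.3245006 ] [0.23921975 0.19368242 0.50792264]
[8, -1.7, -0.7, 2.6, 0.0, -0.0, 0.0]
[8, -3.5, -1.4, 5.3, 0.0, -0.0, 0.0]
[8, -5.2, -2.2, 7.9, 0.0, -0.01, 0.0]
[8, -6.9, -2.9, 10.6, 0.0, -0.01, 0.0]
  -- step deg 0.1 mm 32.0
[8, -6.9, -2.9, 12.9, 0.0, -0.01, 0.0]
[8, -7.0, -2.9, 15.2, 0.0, -0.01, 0.0]
[8, -7.0, -2.9, 17.6, 0.0, -0.01, 0.0]
  -- step deg 0.0 mm 23.0
```

Request:
move_arm:
  commands:
    - [8, -1.7, -0.7, 2.6, 0, 0, 0]
    - [8, -3.5, -1.4, 5.3, 0, 0, 0]
    - [8, -5.2, -2.2, 7.9, 0, 0, 0]
    - [8, -6.9, -2.9, 10.6, 0, 0, 0]
    - [8, -6.9, -2.9, 12.9, 0, 0, 0]
    - [8, -6.9, -2.9, 15, 0, 0, 0]
    - [8, -6.9, -2.9, 16.5, 0, 0, 0]
    - [8, -6.9, -2.9, 16.5, 0, 0, 0]

```text
clock: 38.9
tool_pos: [0.4439, -0.4055, 0.0655]
orientation: [179.6, -65.2, -154.7]
force: [0.1, 0.3, 0.6]
opening: 0.0796
```

```bash
python3 - <<'E'
from h import *
import plan; plan.G=.040
R=tool(25,65,-1); g=np.array([.4355,-.409,.06])
o,p,_=cur(); print(p,o['orientation'],o['joint_pos'],o['force'])
go(plan.tcp(g,R),R)
s=cams.snapshot("wrist"); cv2.imwrite(f"pics/w26.png",s["frame"][:,:,::-1])
s=cams.snapshot("scene"); cv2.imwrite(f"pics/s26.png",s["frame"][:,:,::-1])
E
```

```text
[ 0.44386907 -0.40547387  0.06547129] [ 179.63564677  -65.22655273 -154.67538199] [ -5.53056621  51.57552049  -4.21582211  27.53100049 -95.3658752
 -73.20086056] [0.09404849 0.32933539 0.62907902]
shift cm [-0.13, 0.03, 5.05] turn [0.001, -0.004, 0.002] rows 0.8
```

Request:
move_arm:
  commands:
    - [8, 0, 0, 2, 0, 0, 0]
    - [8, -0.1, 0, 4, 0, 0, 0]
    - [8, -0.1, 0, 5, 0, 0, 0]
    - [8, -0.1, 0, 5, 0, 0, 0]
    - [4, -0.1, 0, 5, 0, 0, 0]
    - [4, -0.1, 0, 5, 0, 0, 0]
    - [4, -0.1, 0, 5, 0, 0, 0]
    - [4, -0.1, 0, 5, 0, 0, 0]

```text
clock: 40.0
tool_pos: [0.4046, -0.4249, 0.0441]
orientation: [-179.9, -65.2, -155.0]
force: [2.6, -2.6, 3.6]
opening: 0.053
```

Request:
move_arm:
  commands:
    - [4, 0, 0, 0, 0, 0, 0]
    - [4, 0, 0, 0, 0, 0, 0]
    - [4, 1, 0, -0.5, 0, 0, 0]
    - [4, 3, 0, -1.4, 0, 0, 0]
    - [4, 6, 0, -2.8, 0, 0, 0]
    - [4, 9, 0, -4.2, 0, 0, 0]
    - [4, 12, 0, -5.6, 0, 0, 0]
    - [4, 15, 0, -7, 0, 0, 0]

```text
clock: 41.0
tool_pos: [0.4039, -0.4239, 0.2108]
orientation: [179.9, -65.1, -154.9]
force: [0.8, -1.4, -3.0]
opening: 0.053
```

```bash
python3 - <<'E'
from h import *
o,p,R=cur(); print(p,o['orientation'],o['force'],o['opening'])
seq([([.5,-.15,.23],down(-88))],[11],4)
E
```

```text
[ 0.40390417 -0.423869    0.21081802] [ 179.85484197  -65.10751608 -154.90003132] [ 0.82884148 -1.44369754 -3.03710772] 0.052978374769010385
[4, -0.6, 1.9, -1.7, 0.06, -0.09, -0.09]
[4, -1.2, 3.8, -3.5, 0.12, -0.18, -0.19]
[4, -1.9, 5.7, -5.2, 0.18, -0.27, -0.28]
[4, -2.5, 7.6, -7.0, 0.24, -0.36, -0.38]
[4, -3.1, 9.4, -8.7, 0.3, -0.45, -0.47]
[4, -3.7, 11.3, -10.5, 0.36, -0.54, -0.56]
[4, -4.3, 13.2, -12.2, 0.42, -0.63, -0.66]
[4, -5.0, 15.1, -14.0, 0.48, -0.73, -0.75]
[4, -5.6, 17.0, -15.7, 0.54, -0.82, -0.85]
[4, -6.2, 18.9, -17.4, 0.6, -0.91, -0.94]
[4, -6.8, 20.8, -19.2, 0.66, -1.0, -1.04]
  -- step deg 8.2 mm 26.0
```

Request:
move_arm:
  commands:
    - [4, -0.8, 2.3, -2.1, 0.07, -0.11, -0.12]
    - [4, -1.5, 4.7, -4.3, 0.15, -0.23, -0.23]
    - [4, -2.3, 7, -6.5, 0.22, -0.34, -0.35]
    - [4, -3.1, 9.4, -8.7, 0.3, -0.45, -0.47]
    - [4, -3.8, 11.8, -10.9, 0.37, -0.57, -0.59]
    - [4, -4.6, 14.1, -13.1, 0.45, -0.68, -0.7]
    - [4, -5.4, 16.5, -15.2, 0.52, -0.79, -0.82]
    - [4, -6.2, 18.9, -17.4, 0.6, -0.91, -0.94]

```text
clock: 42.0
tool_pos: [0.4904, -0.1735, 0.2271]
orientation: [176.9, -5.0, -93.1]
force: [0.0, 0.6, -3.3]
opening: 0.0531
```

```bash
python3 - <<'E'
from h import *
seq([([.5,-.05,.24],down(-70)),([.5,.10,.25],tool(4.35,25,1))],[3,8],4)
E
```

```text
[4, -4.1, -0.1, -0.8, 0.02, -0.03, -0.13]
[4, -8.2, -0.1, -1.6, 0.05, -0.05, -0.27]
[4, -12.2, -0.2, -2.4, 0.07, -0.08, -0.4]
  -- step deg 8.0 mm 42.0
[4, -14.1, -0.1, -2.7, 0.03, -0.11, -0.57]
[4, -15.9, 0.1, -2.9, -0.01, -0.14, -0.73]
[4, -17.8, 0.2, -3.2, -0.05, -0.18, -0.89]
[4, -19.6, 0.3, -3.5, -0.09, -0.21, -1.05]
[4, -21.5, 0.4, -3.8, -0.13, -0.24, -1.21]
[4, -23.4, 0.5, -4.1, -0.17, -0.28, -1.37]
[4, -25.2, 0.6, -4.4, -0.21, -0.31, -1.54]
[4, -27.1, 0.7, -4.6, -0.26, -0.34, -1.7]
  -- step deg 9.7 mm 19.0
```

Request:
move_arm:
  commands:
    - [4, -4.1, -0.1, -0.8, 0.02, -0.03, -0.13]
    - [4, -8.2, -0.1, -1.6, 0.05, -0.05, -0.27]
    - [4, -12.2, -0.2, -2.4, 0.07, -0.08, -0.4]
    - [4, -14.1, -0.1, -2.7, 0.03, -0.11, -0.57]
    - [4, -15.9, 0.1, -2.9, -0.01, -0.14, -0.73]
    - [4, -17.8, 0.2, -3.2, -0.05, -0.18, -0.89]
    - [4, -19.6, 0.3, -3.5, -0.09, -0.21, -1.05]
    - [4, -21.5, 0.4, -3.8, -0.13, -0.24, -1.21]

```text
clock: 43.0
tool_pos: [0.5009, 0.0424, 0.2451]
orientation: [175.5, 15.9, -24.9]
force: [0.0, -0.2, -2.7]
opening: 0.0532
```

```bash
python3 - <<'E'
from h import *
import plan; plan.G=.040
R=tool(4.35,25,1); g=np.r_[bay(2)-.004*SX,.064]
seq([([.47,.145,.2],R),(plan.tcp(g+[0,0,.07],R),R)],[5,3],4)
E
```

```text
[4, -1.1, -1.7, 1.1, -0.02, -0.03, -0.1]
[4, -2.2, -3.4, 2.3, -0.04, -0.05, -0.19]
[4, -3.4, -5.1, 3.4, -0.06, -0.08, -0.29]
[4, -4.5, -6.8, 4.5, -0.08, -0.11, -0.39]
[4, -5.6, -8.5, 5.6, -0.1, -0.14, -0.48]
  -- step deg 5.9 mm 23.0
[4, -5.1, -8.8, 9.0, -0.1, -0.14, -0.48]
[4, -4.6, -9.0, 12.4, -0.1, -0.14, -0.48]
[4, -4.2, -9.3, 15.8, -0.1, -0.14, -0.48]
  -- step deg 0.0 mm 34.0
```

Request:
move_arm:
  commands:
    - [4, -1.1, -1.7, 1.1, -0.02, -0.03, -0.1]
    - [4, -2.2, -3.4, 2.3, -0.04, -0.05, -0.19]
    - [4, -3.4, -5.1, 3.4, -0.06, -0.08, -0.29]
    - [4, -4.5, -6.8, 4.5, -0.08, -0.11, -0.39]
    - [4, -5.6, -8.5, 5.6, -0.1, -0.14, -0.48]
    - [4, -5.1, -8.8, 9, -0.1, -0.14, -0.48]
    - [4, -4.6, -9, 12.4, -0.1, -0.14, -0.48]
    - [4, -4.2, -9.3, 15.8, -0.1, -0.14, -0.48]

```text
clock: 44.0
tool_pos: [0.458, 0.1508, 0.0967]
orientation: [179.9, 25.1, 3.8]
force: [0.3, 0.7, -2.3]
opening: 0.0528
```

```bash
python3 - <<'E'
from h import *
import plan; plan.G=.040
R=tool(4.35,25,1); g=np.r_[bay(2)-.004*SX,.064]
o,p,_=cur(); print(p,o['orientation'],o['force'],o['opening'])
seq([(plan.tcp(g+[0,0,.02],R),R),(plan.tcp(g,R),R)],[4,2],4)
s=cams.snapshot("scene"); crop(s,280,120,440,270,5,"s27.png")
s=cams.snapshot("top"); crop(s,145,190,265,290,6,"t27.png")
s=cams.snapshot("wrist"); cv2.imwrite(f"pics/w27.png",s["frame"][:,:,::-1])
E
```

```text
[0.45802287 0.15078095 0.09667081] [179.93922266  25.09500661   3.84635032] [ 0.28147796  0.67475265 -2.2588633 ] 0.05279805439764273
[4, 0.5, -0.0, 1.1, -0.0, 0.0, -0.0]
[4, 1.0, -0.0, 2.2, -0.0, 0.0, -0.0]
[4, 1.5, -0.0, 3.3, -0.0, 0.0, -0.01]
[4, 2.0, -0.1, 4.5, -0.0, 0.0, -0.01]
  -- step deg 0.1 mm 12.0
[4, 2.4, -0.1, 5.4, -0.0, 0.0, -0.01]
[4, 2.9, -0.1, 6.3, -0.0, 0.0, -0.01]
  -- step deg 0.0 mm 10.0
```

```bash
python3 - <<'E'
from h import *
q=cams.snapshot("scene"); p=np.array([.476,.058,.0366]); R=down(-86.6)
for x in(-.02,0,.03):
  for z in (-.033,-.06,-.08,-.1): print(x,z,proj(q,p+R.apply([[x,-.092,z],[x,.092,z]])).round(1).tolist())
E
```

```text
-0.02 -0.033 [[381.7, 224.8], [318.1, 196.7]]
-0.02 -0.06 [[382.7, 216.9], [318.2, 188.7]]
-0.02 -0.08 [[383.5, 210.9], [318.3, 182.7]]
-0.02 -0.1 [[384.3, 204.7], [318.3, 176.6]]
0 -0.033 [[377.7, 229.7], [313.8, 201.2]]
0 -0.06 [[378.7, 221.8], [313.9, 193.2]]
0 -0.08 [[379.4, 215.8], [313.9, 187.2]]
0 -0.1 [[380.2, 209.7], [313.9, 181.1]]
0.03 -0.033 [[371.7, 237.3], [307.3, 208.0]]
0.03 -0.06 [[372.6, 229.4], [307.2, 200.1]]
0.03 -0.08 [[373.2, 223.4], [307.2, 194.1]]
0.03 -0.1 [[373.9, 217.3], [307.1, 187.9]]
```

Request:
move_arm:
  commands:
    - [4, 0.5, 0, 1.1, 0, 0, 0]
    - [4, 1, 0, 2.2, 0, 0, 0]
    - [4, 1.5, 0, 3.3, 0, 0, 0]
    - [4, 2, 0, 4.5, 0, 0, 0]
    - [4, 2, 0, 4.5, 0, 0, 0]
    - [4, 2, 0, 4.5, 0, 0, 0]
    - [4, 2, 0, 4.5, 0, 0, 0]
    - [4, 2, 0, 4.5, 0, 0, 0]

```text
clock: 45.2
tool_pos: [0.4582, 0.1507, 0.0478]
orientation: [179.9, 25.1, 3.8]
force: [0.7, -0.2, -3.4]
opening: 0.053
```

```bash
python3 - <<'E'
from h import *
import plan; plan.G=.040
R=tool(4.35,25,1); g=np.r_[bay(2)-.004*SX,.064]
o,p,_=cur(); print(p,o['orientation'],o['force'],o['opening'])
seq([(plan.tcp(g,R),R)],[3],4)
s=cams.snapshot("scene"); crop(s,280,120,440,270,5,"s28.png")
E
```

```text
[0.45822768 0.15066933 0.04781546] [179.8902535   25.06045216   3.79229781] [ 0.74971711 -0.2488721  -3.4280313 ] 0.05298309129161507
[4, 0.3, -0.0, 0.6, -0.0, 0.0, -0.0]
[4, 0.5, -0.0, 1.2, -0.0, 0.0, -0.01]
[4, 0.8, -0.1, 1.9, -0.0, 0.0, -0.01]
  -- step deg 0.2 mm 7.0
```

Request:
move_arm:
  commands:
    - [4, 0.3, 0, 0.6, 0, 0, 0]
    - [4, 0.5, 0, 1.1, 0, 0, 0]
    - [4, 0.6, 0, 1.4, 0, 0, 0]
    - [4, 0.7, 0, 1.6, 0, 0, 0]
    - [4, 0.8, 0, 1.8, 0, 0, 0]
    - [4, 0.8, 0, 1.8, 0, 0, 0]
    - [4, 0.8, 0, 1.8, 0, 0, 0]
    - [4, 0.8, 0, 1.8, 0, 0, 0]

```text
clock: 46.25
tool_pos: [0.4576, 0.1503, 0.0289]
orientation: [179.9, 25.1, 3.8]
force: [-1.6, 0.5, 5.8]
opening: 0.0531
```

```bash
python3 - <<'E'
from h import *
o,p,_=cur(); print(p,o['orientation'],o['force'],o['opening'])
s=cams.snapshot("scene"); crop(s,280,120,440,270,5,"s29.png")
E
```

```text
[0.45760839 0.15032169 0.02894675] [179.85971906  25.10236604   3.8253714 ] [-1.63375217  0.47611745  5.84702581] 0.05314305110642745
```

Request:
move_arm:
  commands:
    - [5.6, 0, 0, 0, 0, 0, 0]
    - [6.2, 0, 0, 0, 0, 0, 0]
    - [6.2, 0, 0, 0, 0, 0, 0]
    - [6.2, 0, 0, 0, 0, 0, 0]
    - [6.2, 0, 0, -0.5, 0, 0, 0]
    - [6.2, 0, 0, -2, 0, 0, 0]
    - [6.2, 0, 0, -5, 0, 0, 0]
    - [6.2, 0, 0, -9, 0, 0, 0]

```text
clock: 47.3
tool_pos: [0.496, 0.153, 0.1107]
orientation: [179.8, 25.1, 3.8]
force: [1.6, 0.5, -0.5]
opening: 0.0624
```

Request:
move_arm:
  commands:
    - [6, 0, 0, -4, 0, 0, 0]
    - [5, 0, 0, -8, 0, 0.07, 0.1]
    - [5, 0, 0, -12, 0, 0.12, 0.2]
    - [5, 0, 0, -14, 0, 0.17, 0.35]
    - [5, 0, 0, -14, 0, 0.22, 0.5]
    - [5, 0, 0, -14, 0, 0.27, 0.6]
    - [5, 0, 0, -14, 0, 0.27, 0.6]
    - [5, 0, 0, -14, 0, 0.27, 0.6]

```text
clock: 48.3
tool_pos: [0.5551, 0.1575, 0.2367]
orientation: [170.3, 6.2, -30.2]
force: [1.0, 0.1, -1.4]
opening: 0.05
```

```bash
python3 - <<'E'
from h import *
o,p,_=cur(); print(p,o['orientation'],o['joint_pos'],o['force'],o['opening'])
s=cams.snapshot("scene"); crop(s,280,120,440,270,5,"s30.png")
s=cams.snapshot("top"); crop(s,145,190,335,300,4.2,"t30.png")
s=cams.snapshot("wrist"); cv2.imwrite(f"pics/w30.png",s["frame"][:,:,::-1])
E
```

```text
[0.55507591 0.15747769 0.236662  ] [170.33597226   6.20466023 -30.18259152] [ 34.22347746  17.80630323   2.24300297  -1.35437906 -85.82753468
  26.35222313] [ 0.95056645  0.08010755 -1.42618847] 0.04998236768224945
```

```bash
python3 - <<'E'
from h import *
t=cams.snapshot("top");q=cams.snapshot("scene")
def tri(s1,a,s2,b):
    o1,d1=ray(s1,[a]);o2,d2=ray(s2,[b]);d1=d1[0]/np.linalg.norm(d1);d2=d2[0]/np.linalg.norm(d2)
    k=np.linalg.lstsq(np.c_[d1,-d2],o2-o1,rcond=None)[0]
    P,Q=o1+k[0]*d1,o2+k[1]*d2; return ((P+Q)/2).round(4),np.linalg.norm(P-Q).round(4)
# red blob
for s in(t,q):
    hsv=cv2.cvtColor(s["frame"],cv2.COLOR_RGB2HSV); m=cv2.inRange(hsv,np.array((0,180,120)),np.array((6,255,255)))|cv2.inRange(hsv,np.array((175,180,120)),np.array((180,255,255)))
    n,l,st,c=cv2.connectedComponentsWithStats(m); print([(c[i].round(1).tolist(),st[i].tolist()) for i in range(1,n) if 20<st[i,4]<400])
print("handle top",tri(t,(189.8,260.2),q,(374.6,145.6)))
print("hub",tri(t,(177.1,247.4),q,(393.2,156.6)))
c=proj(t,[[.4645,.2935,.095]]);print(c)
# rim ellipse from dark mask in top
hsv=cv2.cvtColor(t["frame"],cv2.COLOR_RGB2HSV); m=cv2.inRange(hsv,np.array((0,0,0)),np.array((180,255,60)))
m2=np.zeros_like(m); m2[220:276,150:206]=m[220:276,150:206]; e=cv2.fitEllipse(np.argwhere(m2)[:,::-1].astype(np.float32)); print(e, onplane(t,[e[0]],.09))
for name,z in (("t",.095),):
    L=proj(q,[[.4645+.069*np.cos(a),.2935+.069*np.sin(a),z] for a in np.arange(0,6.28,1.57)]);print(((L-[280,120])*5).round(0).tolist())
E
```

```text
[([190.3, 260.3], [187, 257, 8, 7, 41]), ([418.9, 313.5], [404, 301, 30, 25, 247])]
[([373.5, 150.2], [371, 143, 8, 17, 95])]
handle top (array([0.4294, 0.2518, 0.1413]), np.float64(0.0057))
hub (array([0.4666, 0.2957, 0.0949]), np.float64(0.0027))
[[177.59622859 247.74773042]]
((176.4445037841797, 248.3908233642578), (43.89407730102539, 52.42401885986328), 60.07463073730469) [[0.4631648  0.29787248 0.09      ]]
[[671.0, 233.0], [624.0, 120.0], [449.0, 136.0], [489.0, 251.0]]
```

```bash
python3 - <<'E'
from h import *
from kin import *
import plan
o,p,_=cur()
R=down(-60)
for a in range(0,360,45):
    x,e=ik([.4655+.055*np.cos(np.radians(a)),.2945+.055*np.sin(np.radians(a)),.075],R,o['joint_pos']); print(a,x.round(1),e.round(5))
seq([([.430,.2525,.20],R),([.430,.2525,.15],R)],[6,2],5)
E
```

```text
0 [ 48.2  19.  -17.7   0.  -53.3 -18.2] 0.0
45 [ 52.   19.6 -16.8  -0.  -53.6 -22. ] 0.0
90 [ 56.1  17.7 -19.7  -0.  -52.6 -26.1] 0.0
135 [ 58.8  14.2 -24.8  -0.  -51.  -28.8] 0.0
180 [ 58.   10.9 -29.2  -0.  -49.8 -28. ] 0.0
225 [ 53.6  10.2 -30.2   0.  -49.6 -23.6] 0.0
270 [ 48.7  12.6 -27.   -0.  -50.4 -18.7] 0.0
315 [ 46.7  16.3 -21.8  -0.  -51.9 -16.7] 0.0
[5, -2.5, -0.5, 0.8, 0.03, 0.01, 0.09]
[5, -5.0, -0.9, 1.6, 0.06, 0.02, 0.18]
[5, -7.6, -1.4, 2.4, 0.1, 0.03, 0.26]
[5, -10.1, -1.8, 3.2, 0.13, 0.04, 0.35]
[5, -12.6, -2.3, 4.0, 0.16, 0.05, 0.44]
[5, -15.1, -2.8, 4.8, 0.19, 0.06, 0.53]
  -- step deg 5.4 mm 27.0
[5, -14.9, -3.2, 7.3, 0.19, 0.06, 0.53]
[5, -14.6, -3.6, 9.7, 0.19, 0.06, 0.53]
  -- step deg 0.0 mm 25.0
```

Request:
move_arm:
  commands:
    - [5, -2.5, -0.5, 0.8, 0.03, 0.01, 0.09]
    - [5, -5, -0.9, 1.6, 0.06, 0.02, 0.18]
    - [5, -7.6, -1.4, 2.4, 0.1, 0.03, 0.26]
    - [5, -10.1, -1.8, 3.2, 0.13, 0.04, 0.35]
    - [5, -12.6, -2.3, 4, 0.16, 0.05, 0.44]
    - [5, -15.1, -2.8, 4.8, 0.19, 0.06, 0.53]
    - [5, -14.9, -3.2, 7.3, 0.19, 0.06, 0.53]
    - [5, -14.6, -3.6, 9.7, 0.19, 0.06, 0.53]

```text
clock: 49.55
tool_pos: [0.4296, 0.2531, 0.1504]
orientation: [179.9, 0.0, -60.2]
force: [-0.3, 0.4, 0.2]
opening: 0.0503
```

```bash
python3 - <<'E'
from h import *
o,p,R=cur(); print(p,o['orientation'],o['joint_pos'],o['force'])
s=cams.snapshot("wrist"); cv2.imwrite(f"pics/w31.png",s["frame"][:,:,::-1])
print(proj(s,[[.430,.2525,.146],[.430,.2525,.1]]))
s=cams.snapshot("scene"); crop(s,320,80,440,200,5,"s31.png")
E
```

```text
[0.42960023 0.25309902 0.1504321 ] [ 1.79862334e+02  1.30744012e-02 -6.01646949e+01] [ 53.06779016   5.74714918 -24.3217222   -0.07653736 -60.05249644
 -23.19419122] [-0.30928004  0.44034159  0.15591796]
[[318.39309878 272.14884555]
 [317.84834298 247.53968124]]
```

```bash
python3 - <<'E'
from h import *
s=cams.snapshot("wrist")
h=onplane(s,[(317,267)],.146)[0]; hub=onplane(s,[(234,266)],.098)[0]
print(h,hub,np.linalg.norm((h-hub)[:2]))
# rim outer points at z~.09
for pts in [((135,245),(340,258)),]:
    print(onplane(s,pts,.09))
E
```

```text
[0.4311885  0.24825402 0.146     ] [0.46812522 0.28686973 0.098     ] 0.05343681739405462
[[0.52945439 0.30870734 0.09      ]
 [0.41169909 0.25159419 0.09      ]]
```

```bash
python3 - <<'E'
from h import *
go([.4307,.2507,.077],down(-60))
E
```

```text
shift cm [0.17, -0.08, 7.3] turn [0.006, -0.001, -0.004] rows 1.2
```

Request:
move_arm:
  commands:
    - [5, 0.2, -0.1, 2, 0, 0, 0]
    - [5, 0.2, -0.1, 4.5, 0, 0, 0]
    - [5, 0.2, -0.1, 6, 0, 0, 0]
    - [5, 0.2, -0.1, 7.2, 0, 0, 0]
    - [5, 0.2, -0.1, 7.2, 0, 0, 0]
    - [5, 0.2, -0.1, 7.2, 0, 0, 0]
    - [5, 0.2, -0.1, 7.2, 0, 0, 0]
    - [5, 0.2, -0.1, 7.2, 0, 0, 0]

```text
clock: 50.7
tool_pos: [0.4316, 0.2516, 0.0791]
orientation: [179.9, 0.0, -60.2]
force: [0.7, 0.2, 0.4]
opening: 0.0497
```

```bash
python3 - <<'E'
from h import *
o,p,R=cur(); print(p,o['orientation'],o['force'])
s=cams.snapshot("wrist"); crop(s,150,180,480,420,2.4,"w32.png")
s=cams.snapshot("scene"); crop(s,320,80,440,200,5,"s32.png")
E
```

```text
[0.43164665 0.25155362 0.07906659] [ 1.79853244e+02  6.22510838e-04 -6.02303391e+01] [0.67295993 0.19752186 0.40278497]
```

Request:
move_arm:
  commands:
    - [1, 0, 0, 0, 0, 0, 0]
    - [1, 0, 0, 0, 0, 0, 0]
    - [1, 0, 0, 0, 0, 0, 0]
    - [1, 0, 0, 0, 0, 0, 0]
    - [1, 0, 0, 0, 0, 0, 0]
    - [1, 0, 0, 0, 0, 0, 0]
    - [1, 0, 0, 0, 0, 0, 0]
    - [1, 0, 0, 0, 0, 0, 0]

```text
clock: 51.8
tool_pos: [0.4309, 0.2506, 0.0785]
orientation: [179.7, -0.0, -60.2]
force: [-5.6, -2.1, 5.2]
opening: 0.0214
```

```bash
python3 - <<'E'
from h import *
o,p,R=cur(); print(p,o['orientation'],o['force'],o['opening'],o['moment'])
s=cams.snapshot("wrist"); crop(s,150,180,480,420,2.4,"w33.png")
s=cams.snapshot("top"); crop(s,145,190,265,290,6,"t33.png")
E
```

```text
[0.43089841 0.25058386 0.07854662] [ 1.79725042e+02 -4.22347550e-02 -6.02488781e+01] [-5.55607897 -2.09676689  5.15290867] 0.021413911841465152 [-1.12205763  1.76812123 -0.01767636]
```

```bash
cat > circ.py <<'E'
from h import *
import sys
C=np.array([.4678,.2915])
def circ(phi0,step,c=C,n=8,r=.055,cmd=None):
    o,p,R=cur(); p0=cmd if cmd is not None else p[:2]
    for i in range(1,n+1):
        a=np.radians(phi0+step*i); t=c+r*np.array([np.cos(a),np.sin(a)])
        d=R.inv().apply(np.r_[t-p0,0])*100; print([1]+d[:2].round(2).tolist()+[0,0,0,0])
E
python3 - <<'E'
from circ import *
circ(228,10)
E
```

```text
[1, 0.88, -0.39, 0, 0, 0, 0]
[1, 1.68, -0.92, 0, 0, 0, 0]
[1, 2.38, -1.57, 0, 0, 0, 0]
[1, 2.95, -2.34, 0, 0, 0, 0]
[1, 3.39, -3.2, 0, 0, 0, 0]
[1, 3.66, -4.12, 0, 0, 0, 0]
[1, 3.78, -5.07, 0, 0, 0, 0]
[1, 3.72, -6.03, 0, 0, 0, 0]
```

Request:
move_arm:
  commands:
    - [1, 0.88, -0.39, 0, 0, 0, 0]
    - [1, 1.68, -0.92, 0, 0, 0, 0]
    - [1, 2.38, -1.57, 0, 0, 0, 0]
    - [1, 2.95, -2.34, 0, 0, 0, 0]
    - [1, 3.39, -3.2, 0, 0, 0, 0]
    - [1, 3.66, -4.12, 0, 0, 0, 0]
    - [1, 3.78, -5.07, 0, 0, 0, 0]
    - [1, 3.72, -6.03, 0, 0, 0, 0]

```text
clock: 52.9
tool_pos: [0.5029, 0.2501, 0.0786]
orientation: [179.8, 0.0, -60.2]
force: [-8.1, 5.2, 6.2]
opening: 0.0215
```

```bash
python3 - <<'E'
from circ import *
o,p,R=cur(); print(p,o['orientation'],o['force'],o['opening'],o['moment']); d=p[:2]-C; print(np.linalg.norm(d),np.degrees(np.arctan2(d[1],d[0]))%360)
s=cams.snapshot("wrist"); crop(s,150,180,480,420,2.4,"w34.png")
s=cams.snapshot("scene"); crop(s,280,100,440,270,4.4,"s34.png")
circ(308,11)
E
```

```text
[0.50286838 0.2500509  0.07855358] [ 1.79848123e+02  3.23183011e-02 -6.02371481e+01] [-8.1014941   5.22374267  6.18118843] 0.021502744420790112 [1.68610758 3.01272064 0.01145197]
0.05429382447332632 310.2331865782928
[1, -0.11, -0.7, 0, 0, 0, 0]
[1, -0.55, -1.65, 0, 0, 0, 0]
[1, -1.16, -2.51, 0, 0, 0, 0]
[1, -1.93, -3.23, 0, 0, 0, 0]
[1, -2.82, -3.8, 0, 0, 0, 0]
[1, -3.8, -4.18, 0, 0, 0, 0]
[1, -4.84, -4.37, 0, 0, 0, 0]
[1, -5.89, -4.35, 0, 0, 0, 0]
```

```bash
python3 - <<'E'
from circ import *
sed=1
circ(309,11,c=np.array([.4662,.2918]))
E
sed -i 's/C=np.array(\[.4678,.2915\])/C=np.array([.4662,.2918])/' circ.py
```

```text
[1, -0.24, -0.66, 0, 0, 0, 0]
[1, -0.7, -1.61, 0, 0, 0, 0]
[1, -1.33, -2.46, 0, 0, 0, 0]
[1, -2.11, -3.17, 0, 0, 0, 0]
[1, -3.01, -3.71, 0, 0, 0, 0]
[1, -4.0, -4.08, 0, 0, 0, 0]
[1, -5.04, -4.25, 0, 0, 0, 0]
[1, -6.1, -4.22, 0, 0, 0, 0]
```

Request:
move_arm:
  commands:
    - [1, -0.24, -0.66, 0, 0, 0, 0]
    - [1, -0.7, -1.61, 0, 0, 0, 0]
    - [1, -1.33, -2.46, 0, 0, 0, 0]
    - [1, -2.11, -3.17, 0, 0, 0, 0]
    - [1, -3.01, -3.71, 0, 0, 0, 0]
    - [1, -4, -4.08, 0, 0, 0, 0]
    - [1, -5.04, -4.25, 0, 0, 0, 0]
    - [1, -6.1, -4.22, 0, 0, 0, 0]

```text
clock: 54.0
tool_pos: [0.5109, 0.3251, 0.0786]
orientation: [-179.9, 0.0, -60.2]
force: [4.6, -0.1, 0.2]
opening: 0.0214
```

```bash
cat > st.py <<'E'
from circ import *
o,p,R=cur(); d=p[:2]-C; a=np.arctan2(d[1],d[0]); f=np.array(o['force'])
print(p,f.round(1),o['opening'].round(4),"r",np.linalg.norm(d).round(4),"phi",np.degrees(a)%360,"Frad",(f[0]*np.cos(a)+f[1]*np.sin(a)).round(1),"Ftan",(-f[0]*np.sin(a)+f[1]*np.cos(a)).round(1))
circ(float(sys.argv[1]),float(sys.argv[2]))
E
python3 st.py 37 11
```

```text
Traceback (most recent call last):
  File "st.py", line 3, in <module>
    print(p,f.round(1),o['opening'].round(4),"r",np.linalg.norm(d).round(4),"phi",np.degrees(a)%360,"Frad",(f[0]*np.cos(a)+f[1]*np.sin(a)).round(1),"Ftan",(-f[0]*np.sin(a)+f[1]*np.cos(a)).round(1))
                       ^^^^^^^^^^^^^^^^^^
AttributeError: 'float' object has no attribute 'round'
```

```bash
sed -i "s/o\['opening'\].round(4)/round(o['opening'],4)/" st.py; python3 st.py 37 11
```

```text
[0.51094981 0.32508974 0.07862261] [ 4.6 -0.1  0.2] 0.0214 r 0.0558 phi 36.645852658440575 Frad 3.6 Ftan -2.9
[1, -1.05, 0.31, 0, 0, 0, 0]
[1, -2.02, 0.74, 0, 0, 0, 0]
[1, -2.88, 1.34, 0, 0, 0, 0]
[1, -3.62, 2.09, 0, 0, 0, 0]
[1, -4.2, 2.97, 0, 0, 0, 0]
[1, -4.6, 3.95, 0, 0, 0, 0]
[1, -4.81, 4.98, 0, 0, 0, 0]
[1, -4.81, 6.04, 0, 0, 0, 0]
```

Request:
move_arm:
  commands:
    - [1, -1.05, 0.31, 0, 0, 0, 0]
    - [1, -2.02, 0.74, 0, 0, 0, 0]
    - [1, -2.88, 1.34, 0, 0, 0, 0]
    - [1, -3.62, 2.09, 0, 0, 0, 0]
    - [1, -4.2, 2.97, 0, 0, 0, 0]
    - [1, -4.6, 3.95, 0, 0, 0, 0]
    - [1, -4.81, 4.98, 0, 0, 0, 0]
    - [1, -4.81, 6.04, 0, 0, 0, 0]

```text
clock: 55.0
tool_pos: [0.4319, 0.3346, 0.0786]
orientation: [179.8, -0.0, -60.2]
force: [2.3, 0.5, 1.4]
opening: 0.0215
```

```bash
python3 st.py 125 11
```

```text
[0.43189938 0.33458655 0.07857932] [2.3 0.5 1.4] 0.0215 r 0.0548 phi 128.71804559016638 Frad -1.0 Ftan -2.1
[1, 0.14, 0.68, 0, 0, 0, 0]
[1, 0.53, 1.66, 0, 0, 0, 0]
[1, 1.1, 2.55, 0, 0, 0, 0]
[1, 1.82, 3.31, 0, 0, 0, 0]
[1, 2.69, 3.92, 0, 0, 0, 0]
[1, 3.65, 4.36, 0, 0, 0, 0]
[1, 4.67, 4.6, 0, 0, 0, 0]
[1, 5.73, 4.64, 0, 0, 0, 0]
```

Request:
move_arm:
  commands:
    - [1, 0.3, 0.85, 0, 0, 0, 0]
    - [1, 0.6, 1.75, 0, 0, 0, 0]
    - [1, 1.1, 2.55, 0, 0, 0, 0]
    - [1, 1.82, 3.31, 0, 0, 0, 0]
    - [1, 2.69, 3.92, 0, 0, 0, 0]
    - [1, 3.65, 4.36, 0, 0, 0, 0]
    - [1, 4.67, 4.6, 0, 0, 0, 0]
    - [1, 5.73, 4.64, 0, 0, 0, 0]

```text
clock: 56.0
tool_pos: [0.4209, 0.2618, 0.0786]
orientation: [179.9, 0.0, -60.2]
force: [4.2, 5.8, -5.1]
opening: 0.021
```

```bash
python3 st.py 213 11
```

```text
[0.42087154 0.26177302 0.07864724] [ 4.2  5.8 -5.1] 0.021 r 0.0544 phi 213.52173282374935 Frad -6.7 Ftan -2.5
[1, 1.0, -0.09, 0, 0, 0, 0]
[1, 1.99, -0.45, 0, 0, 0, 0]
[1, 2.89, -0.99, 0, 0, 0, 0]
[1, 3.68, -1.69, 0, 0, 0, 0]
[1, 4.32, -2.53, 0, 0, 0, 0]
[1, 4.79, -3.48, 0, 0, 0, 0]
[1, 5.06, -4.49, 0, 0, 0, 0]
[1, 5.14, -5.55, 0, 0, 0, 0]
```

Request:
move_arm:
  commands:
    - [1, 0.5, 0, 0, 0, 0, 0]
    - [1, 1, -0.09, 0, 0, 0, 0]
    - [1, 1.5, -0.25, 0, 0, 0, 0]
    - [1, 1.99, -0.45, 0, 0, 0, 0]
    - [1, 2.2, -0.55, 0, 0, 0, 0]
    - [1, 2.4, -0.67, 0, 0, 0, 0]
    - [1, 2.4, -0.67, 0, 0, 0, 0]
    - [1, 2.4, -0.67, 0, 0, 0, 0]

```text
clock: 57.0
tool_pos: [0.4386, 0.2448, 0.0786]
orientation: [179.9, 0.0, -60.3]
force: [2.7, 5.8, -3.3]
opening: 0.0212
```

```bash
python3 st.py 240 5
```

```text
[0.43860421 0.24478941 0.07863459] [ 2.7  5.8 -3.3] 0.0212 r 0.0545 phi 239.58654349482694 Frad -6.4 Ftan -0.6
[1, 0.46, -0.24, 0, 0, 0, 0]
[1, 0.84, -0.53, 0, 0, 0, 0]
[1, 1.19, -0.86, 0, 0, 0, 0]
[1, 1.52, -1.21, 0, 0, 0, 0]
[1, 1.81, -1.59, 0, 0, 0, 0]
[1, 2.06, -2.0, 0, 0, 0, 0]
[1, 2.28, -2.43, 0, 0, 0, 0]
[1, 2.46, -2.87, 0, 0, 0, 0]
```

Request:
move_arm:
  commands:
    - [1, 0.46, -0.24, 0, 0, 0, 0]
    - [1, 0.84, -0.53, 0, 0, 0, 0]
    - [1, 1.19, -0.86, 0, 0, 0, 0]
    - [1, 1.52, -1.21, 0, 0, 0, 0]
    - [1, 1.52, -1.21, 0, 0, 0, 0]
    - [1, 1.52, -1.21, 0, 0, 0, 0]
    - [1, 1.52, -1.21, 0, 0, 0, 0]
    - [1, 1.52, -1.21, 0, 0, 0, 0]

```text
clock: 58.0
tool_pos: [0.4525, 0.2383, 0.0784]
orientation: [179.6, 0.2, -60.3]
force: [-22.0, 14.5, 12.2]
opening: 0.0217
```

```bash
python3 st.py 260 5
```

```text
[0.45254645 0.23829673 0.07844637] [-22.   14.5  12.2] 0.0217 r 0.0552 phi 255.68417478838893 Frad -8.6 Ftan -24.9
[1, 0.55, -0.71, 0, 0, 0, 0]
[1, 0.81, -1.11, 0, 0, 0, 0]
[1, 1.03, -1.54, 0, 0, 0, 0]
[1, 1.21, -1.98, 0, 0, 0, 0]
[1, 1.35, -2.44, 0, 0, 0, 0]
[1, 1.45, -2.91, 0, 0, 0, 0]
[1, 1.51, -3.39, 0, 0, 0, 0]
[1, 1.53, -3.87, 0, 0, 0, 0]
```

Request:
move_arm:
  commands:
    - [1, 0, 0, 0, 0, 0, 0]
    - [3, 0, 0, 0, 0, 0, 0]
    - [5, 0, 0, 0, 0, 0, 0]
    - [5, 0, 0, 0, 0, 0, 0]
    - [5, 0, 0, 0, 0, 0, 0]
    - [5, 0, 0, -3, 0, 0, 0]
    - [5, 0, 0, -8, 0, 0, 0]
    - [5, 0, 0, -13, 0, 0, 0]

```text
clock: 59.0
tool_pos: [0.4564, 0.2369, 0.2098]
orientation: [179.8, -0.0, -60.3]
force: [0.2, 1.2, 1.2]
opening: 0.0499
```

```bash
python3 - <<'E'
from h import *
o,p,R=cur(); print(p,o['force'],o['opening'])
s=cams.snapshot("wrist"); cv2.imwrite("pics/w40.png",s["frame"][:,:,::-1])
s=cams.snapshot("top"); crop(s,145,140,465,300,2.5,"t40.png")
s=cams.snapshot("scene"); crop(s,280,100,440,270,4.4,"s40.png")
E
```

```text
[0.45643973 0.23687187 0.20980427] [0.19981733 1.23578156 1.19161826] 0.04993365582811509
```

```bash
python3 - <<'E'
from h import *
s=cams.snapshot("wrist")
h=onplane(s,[(320,248)],.146)[0]; hub=onplane(s,[(269,281)],.098)[0]
print(h,hub,np.degrees(np.arctan2(*(h-hub)[1::-1]))%360,np.linalg.norm((h-hub)[:2]))
E
```

```text
[0.45503085 0.24114319 0.146     ] [0.46947289 0.29648169 0.098     ] 255.37339961102577 0.05719197993154857
```

```bash
python3 - <<'E'
from h import *
s=cams.snapshot("top"); print("cam",-np.array(s["R"]).T@s["t"])
crop(s,205,205,305,275,8,"t41.png")
E
```

```text
cam [ 0.34911641 -0.07715467  1.63526748]
```

```bash
python3 - <<'E'
from h import *
s=cams.snapshot("top")
for i,n,b,c in [(2,"pink",(221,485),(195,127)),(1,"blue",(483,458),(453,105)),(0,"yel",(740,430),(715,80))]:
    B=onplane(s,[np.array(b)/8+205],.065)[0][:2]; Cc=onplane(s,[np.array(c)/8+205],.072)[0][:2]
    m=(B+Cc)/2; d=m-bay(i); print(n,B.round(4),Cc.round(4),np.linalg.norm(B-Cc).round(4),"mid",m.round(4),"rel bay",(d@SX).round(4),(d@SY).round(4), "yaw",np.degrees(np.arctan2(*(Cc-B)[::-1])).round(1))
E
```

```text
pink [0.4135 0.1473] [0.5386 0.1543] 0.1253 mid [0.4761 0.1508] rel bay -0.0022 -0.0019 yaw 3.2
blue [0.421  0.0558] [0.5445 0.064 ] 0.1238 mid [0.4828 0.0599] rel bay -0.0024 -0.001 yaw 3.8
yel [ 0.4289 -0.0341] [ 0.5515 -0.0278] 0.1227 mid [ 0.4902 -0.031 ] rel bay -0.0019 -0.0002 yaw 2.9
```

```bash
cat > pk.py <<'E'
from h import *
import plan; plan.G=.045
def pick(i,t=40,off=.012):
    R=tool(4.35,t,1); g=np.r_[bay(i)+off*SX,.0625]; b=-R.apply([0,0,1]); return R,g,b
E
python3 - <<'E'
from pk import *
from kin import ik
R,g,b=pick(2); 
print(ik(plan.tcp(g,R),R,[29,35,-4,-14,-83,70]),plan.tcp(g+.11*b,R))
seq([([.53,.19,.2],R),(plan.tcp(g+.10*b,R),R)],[8,3],6.6)
E
```

```text
(array([ 27.70834943,  39.38598417,   2.96927144, -14.7679185 ,
       -91.15206657,  71.39024499]), np.float64(2.429490401174502e-10)) [0.53174817 0.15691422 0.11229289]
[6.6, 1.0, -0.5, 0.1, -0.05, -0.08, -0.14]
[6.6, 1.9, -1.0, 0.2, -0.1, -0.15, -0.27]
[6.6, 2.9, -1.5, 0.3, -0.15, -0.23, -0.41]
[6.6, 3.9, -2.0, 0.4, -0.19, -0.31, -0.54]
[6.6, 4.8, -2.6, 0.5, -0.24, -0.39, -0.68]
[6.6, 5.8, -3.1, 0.6, -0.29, -0.46, -0.81]
[6.6, 6.8, -3.6, 0.7, -0.34, -0.54, -0.95]
[6.6, 7.7, -4.1, 0.7, -0.39, -0.62, -1.08]
  -- step deg 9.3 mm 11.0
[6.6, 8.6, -3.4, 3.9, -0.39, -0.62, -1.08]
[6.6, 9.5, -2.7, 7.1, -0.39, -0.62, -1.08]
[6.6, 10.4, -2.1, 10.3, -0.39, -0.62, -1.08]
  -- step deg 0.0 mm 34.0
```

Request:
move_arm:
  commands:
    - [6.6, 1, -0.5, 0.1, -0.05, -0.08, -0.14]
    - [6.6, 1.9, -1, 0.2, -0.1, -0.15, -0.27]
    - [6.6, 2.9, -1.5, 0.3, -0.15, -0.23, -0.41]
    - [6.6, 3.9, -2, 0.4, -0.19, -0.31, -0.54]
    - [6.6, 4.8, -2.6, 0.5, -0.24, -0.39, -0.68]
    - [6.6, 5.8, -3.1, 0.6, -0.29, -0.46, -0.81]
    - [6.6, 6.8, -3.6, 0.7, -0.34, -0.54, -0.95]
    - [6.6, 7.7, -4.1, 0.7, -0.39, -0.62, -1.08]

```text
clock: 60.3
tool_pos: [0.5305, 0.1901, 0.1998]
orientation: [-180.0, 40.3, 4.6]
force: [0.1, -0.4, -0.8]
opening: 0.0663
```

```bash
python3 - <<'E'
from pk import *
R,g,b=pick(2); o,p,_=cur(); print(p,o['orientation'])
seq([(plan.tcp(g+.10*b,R),R),(plan.tcp(g+.05*b,R),R)],[3,3],6.6)
E
```

```text
[0.53051202 0.19005426 0.19976284] [-179.95137039   40.34002464    4.56045701]
[6.6, 1.9, 1.1, 2.6, 0.0, 0.0, 0.0]
[6.6, 3.7, 2.2, 5.2, 0.0, 0.0, 0.0]
[6.6, 5.6, 3.3, 7.8, 0.0, 0.01, 0.0]
  -- step deg 0.1 mm 34.0
[6.6, 5.6, 3.3, 9.4, 0.0, 0.01, 0.0]
[6.6, 5.6, 3.3, 11.1, 0.0, 0.01, 0.0]
[6.6, 5.6, 3.3, 12.8, 0.0, 0.01, 0.0]
  -- step deg 0.0 mm 17.0
```

Request:
move_arm:
  commands:
    - [6.6, 1.9, 1.1, 2.6, 0, 0, 0]
    - [6.6, 3.7, 2.2, 5.2, 0, 0, 0]
    - [6.6, 5.6, 3.3, 7.8, 0, 0, 0]
    - [6.6, 5.6, 3.3, 9.4, 0, 0, 0]
    - [6.6, 5.6, 3.3, 11.1, 0, 0, 0]
    - [6.6, 5.6, 3.3, 12.8, 0, 0, 0]
    - [6.6, 5.6, 3.3, 12.8, 0, 0, 0]
    - [6.6, 5.6, 3.3, 12.8, 0, 0, 0]

```text
clock: 61.3
tool_pos: [0.4939, 0.1548, 0.0672]
orientation: [179.9, 40.1, 4.3]
force: [0.7, -0.6, 0.4]
opening: 0.0662
```

```bash
python3 - <<'E'
from pk import *
R,g,b=pick(2); o,p,_=cur(); print(p,o['orientation'],o['force'])
go(plan.tcp(g,R),R)
s=cams.snapshot("wrist"); cv2.imwrite("pics/w42.png",s["frame"][:,:,::-1])
s=cams.snapshot("scene"); crop(s,280,100,440,270,4.4,"s42.png")
E
```

```text
[0.49389439 0.15484627 0.06717753] [179.94307058  40.05000475   4.32443178] [ 0.7334776  -0.58288696  0.40033182]
shift cm [0.01, 0.08, 5.11] turn [0.001, 0.001, -0.0] rows 0.8
```

Request:
move_arm:
  commands:
    - [6.6, 0, 0.1, 2, 0, 0, 0]
    - [6.6, 0, 0.1, 4, 0, 0, 0]
    - [6.6, 0, 0.1, 5.1, 0, 0, 0]
    - [6.6, 0, 0.1, 5.1, 0, 0, 0]
    - [4, 0, 0.1, 5.1, 0, 0, 0]
    - [4, 0, 0.1, 5.1, 0, 0, 0]
    - [4, 0, 0.1, 5.1, 0, 0, 0]
    - [4, 0, 0.1, 5.1, 0, 0, 0]

```text
clock: 62.4
tool_pos: [0.462, 0.1507, 0.0291]
orientation: [179.9, 39.9, 4.3]
force: [3.0, -5.0, 3.7]
opening: 0.0535
```

```bash
python3 - <<'E'
from pk import *
R,g,b=pick(2); o,p,_=cur(); print(p,o['orientation'],o['force'],o['opening'])
seq([(p+[0,0,.13],R),(p+[.02,-.02,.17],R)],[5,3],4)
s=cams.snapshot("scene"); crop(s,280,100,440,270,4.4,"s43.png")
E
```

```text
[0.46197586 0.15068939 0.02909889] [179.9209039   39.94193968   4.33155573] [ 2.98521123 -4.99624978  3.7151682 ] 0.05353337423196711
[4, -1.7, 0.0, -2.0, 0.0, -0.0, -0.0]
[4, -3.3, 0.0, -4.0, 0.0, -0.0, -0.0]
[4, -5.0, 0.0, -6.0, 0.0, -0.0, -0.0]
[4, -6.7, 0.0, -8.0, 0.0, -0.0, -0.0]
[4, -8.3, 0.0, -10.0, 0.0, -0.0, -0.0]
  -- step deg 0.0 mm 26.0
[4, -8.7, 0.7, -11.4, 0.0, -0.0, -0.0]
[4, -9.1, 1.4, -12.8, 0.0, -0.0, -0.0]
[4, -9.5, 2.2, -14.2, 0.0, -0.0, -0.0]
  -- step deg 0.0 mm 16.0
```

Request:
move_arm:
  commands:
    - [4, 0, 0, 0, 0, 0, 0]
    - [4, -1.7, 0, -2, 0, 0, 0]
    - [4, -3.3, 0, -4, 0, 0, 0]
    - [4, -5, 0, -6, 0, 0, 0]
    - [4, -6.7, 0, -8, 0, 0, 0]
    - [4, -8.3, 0, -10, 0, 0, 0]
    - [4, -9.1, 1.4, -12.8, 0, 0, 0]
    - [4, -9.5, 2.2, -14.2, 0, 0, 0]

```text
clock: 63.45
tool_pos: [0.482, 0.1312, 0.199]
orientation: [-179.9, 39.9, 4.4]
force: [-0.2, 0.3, -3.1]
opening: 0.0536
```

```bash
python3 - <<'E'
from pk import *
o,p,_=cur(); print(p,o['orientation'],o['force'],o['opening'])
seq([([.5,.03,.24],down(-60)),([.5,-.12,.24],down(-95))],[8,4],4)
s=cams.snapshot("scene"); crop(s,280,100,440,270,4.4,"s44.png")
E
```

```text
[0.48204693 0.13117166 0.19904517] [-179.91540387   39.88755743    4.37993802] [-0.15153698  0.32603841 -3.1369697 ] 0.05358332918104028
[4, -0.2, 1.3, -0.5, 0.05, 0.08, 0.13]
[4, -0.5, 2.6, -1.0, 0.1, 0.16, 0.27]
[4, -0.7, 3.8, -1.4, 0.15, 0.23, 0.4]
[4, -0.9, 5.1, -1.9, 0.19, 0.31, 0.54]
[4, -1.2, 6.4, -2.4, 0.24, 0.39, 0.67]
[4, -1.4, 7.7, -2.9, 0.29, 0.47, 0.81]
[4, -1.6, 8.9, -3.3, 0.34, 0.54, 0.94]
[4, -1.8, 10.2, -3.8, 0.39, 0.62, 1.08]
  -- step deg 9.3 mm 14.0
[4, -2.1, 14.0, -3.6, 0.44, 0.6, 1.22]
[4, -2.3, 17.7, -3.5, 0.49, 0.57, 1.37]
[4, -2.5, 21.4, -3.3, 0.55, 0.54, 1.51]
[4, -2.7, 25.2, -3.1, 0.6, 0.51, 1.66]
  -- step deg 8.8 mm 38.0
```

Request:
move_arm:
  commands:
    - [4, -0.2, 1.3, -0.5, 0.05, 0.08, 0.13]
    - [4, -0.5, 2.6, -1, 0.1, 0.16, 0.27]
    - [4, -0.7, 3.8, -1.4, 0.15, 0.23, 0.4]
    - [4, -0.9, 5.1, -1.9, 0.19, 0.31, 0.54]
    - [4, -1.2, 6.4, -2.4, 0.24, 0.39, 0.67]
    - [4, -1.4, 7.7, -2.9, 0.29, 0.47, 0.81]
    - [4, -1.6, 9.5, -3.3, 0.34, 0.54, 0.94]
    - [4, -1.8, 12, -3.7, 0.39, 0.62, 1.08]

```text
clock: 64.5
tool_pos: [0.4995, 0.0118, 0.2373]
orientation: [179.9, -0.1, -60.5]
force: [-0.1, -1.0, -3.1]
opening: 0.0531
```

```bash
python3 - <<'E'
from pk import *
o,p,_=cur(); print(p,o['orientation'])
seq([([.5,-.15,.24],down(-110)),([.54,-.3,.23],tool(20,50,-1))],[6,7],4)
E
```

```text
[0.49950761 0.01179964 0.23726022] [ 1.79850790e+02 -5.37292109e-02 -6.04993569e+01]
[4, 2.4, 1.3, -0.0, 0.0, -0.0, 0.14]
[4, 4.7, 2.6, -0.1, 0.0, -0.0, 0.29]
[4, 7.1, 4.0, -0.1, 0.0, -0.0, 0.43]
[4, 9.4, 5.3, -0.2, 0.0, -0.0, 0.58]
[4, 11.8, 6.6, -0.2, 0.0, -0.0, 0.72]
[4, 14.1, 7.9, -0.2, 0.0, -0.0, 0.86]
  -- step deg 8.3 mm 27.0
[4, 16.3, 8.5, -0.1, -0.1, 0.08, 0.98]
[4, 18.4, 9.0, 0.1, -0.2, 0.17, 1.09]
[4, 20.5, 9.6, 0.2, -0.31, 0.26, 1.2]
[4, 22.7, 10.2, 0.3, -0.42, 0.35, 1.31]
[4, 24.8, 10.7, 0.5, -0.53, 0.44, 1.41]
[4, 27.0, 11.3, 0.6, -0.64, 0.54, 1.52]
[4, 29.1, 11.8, 0.8, -0.75, 0.63, 1.61]
  -- step deg 9.9 mm 22.0
```

Request:
move_arm:
  commands:
    - [4, 2.4, 1.3, 0, 0, 0, 0.14]
    - [4, 4.7, 2.6, 0, 0, 0, 0.29]
    - [4, 7.1, 4, -0.1, 0, 0, 0.43]
    - [4, 9.4, 5.3, -0.2, 0, 0, 0.58]
    - [4, 11.8, 6.6, -0.2, 0, 0, 0.72]
    - [4, 14.1, 7.9, -0.2, 0, 0, 0.86]
    - [4, 16.3, 8.5, -0.1, -0.1, 0.08, 0.98]
    - [4, 18.4, 9, 0.1, -0.2, 0.17, 1.09]

```text
clock: 65.5
tool_pos: [0.5127, -0.193, 0.2373]
orientation: [175.3, -13.9, -122.8]
force: [-0.8, 0.1, -2.9]
opening: 0.0533
```

```bash
python3 - <<'E'
from pk import *
R=tool(20,50.1,-1); g=np.array([.4355,-.405,.004+.072+.003])
o,p,_=cur(); print(p,o['orientation'],plan.tcp(g,R))
seq([([.52,-.33,.22],R),(plan.tcp(g+[0,0,.06],R),R)],[6,2],4)
E
```

```text
[ 0.51271123 -0.19303005  0.23728382] [ 175.32255493  -13.91541108 -122.75391404] [ 0.40305953 -0.41680737  0.05013477]
[4, 1.7, -1.4, 0.6, -0.05, 0.1, 0.1]
[4, 3.5, -2.8, 1.2, -0.09, 0.19, 0.19]
[4, 5.2, -4.2, 1.8, -0.14, 0.29, 0.29]
[4, 6.9, -5.6, 2.5, -0.18, 0.39, 0.39]
[4, 8.7, -7.0, 3.1, -0.23, 0.49, 0.49]
[4, 10.4, -8.4, 3.7, -0.27, 0.58, 0.58]
  -- step deg 8.3 mm 23.0
[4, 15.7, -6.4, 10.8, -0.27, 0.58, 0.58]
[4, 21.0, -4.4, 18.0, -0.27, 0.58, 0.58]
  -- step deg 0.0 mm 91.0
```

Request:
move_arm:
  commands:
    - [4, 1.7, -1.4, 0.6, -0.05, 0.1, 0.1]
    - [4, 3.5, -2.8, 1.2, -0.09, 0.19, 0.19]
    - [4, 5.2, -4.2, 1.8, -0.14, 0.29, 0.29]
    - [4, 6.9, -5.6, 2.5, -0.18, 0.39, 0.39]
    - [4, 8.7, -7, 3.1, -0.23, 0.49, 0.49]
    - [4, 10.4, -8.4, 3.7, -0.27, 0.58, 0.58]
    - [4, 13, -7.4, 7.3, -0.27, 0.58, 0.58]
    - [4, 15.7, -6.4, 10.8, -0.27, 0.58, 0.58]

```text
clock: 66.5
tool_pos: [0.4626, -0.3731, 0.1612]
orientation: [179.6, -49.8, -159.2]
force: [-0.2, -0.5, -3.0]
opening: 0.0533
```

```bash
python3 - <<'E'
from pk import *
R=tool(20,50.1,-1); g=np.array([.4355,-.405,.004+.072+.003])
o,p,_=cur(); print(p,o['orientation'],o['force'])
seq([(plan.tcp(g+[0,0,.06],R),R),(plan.tcp(g+[0,0,.015],R),R)],[3,3],4)
s=cams.snapshot("scene"); cv2.imwrite("pics/s45.png",s["frame"][:,:,::-1])
E
```

```text
[ 0.4626364  -0.37310435  0.16123846] [ 179.57805566  -49.79572455 -159.15974375] [-0.17700675 -0.47553267 -2.9703497 ]
[4, 0.2, -0.7, 2.9, -0.0, 0.0, 0.0]
[4, 0.5, -1.4, 5.8, -0.0, 0.0, 0.01]
[4, 0.7, -2.0, 8.7, -0.0, 0.01, 0.01]
  -- step deg 0.2 mm 30.0
[4, -0.5, -2.0, 9.7, -0.0, 0.01, 0.01]
[4, -1.6, -2.0, 10.7, -0.0, 0.01, 0.01]
[4, -2.7, -2.1, 11.6, -0.0, 0.01, 0.01]
  -- step deg 0.0 mm 15.0
```

Request:
move_arm:
  commands:
    - [4, 0.2, -0.7, 2.9, 0, 0, 0]
    - [4, 0.5, -1.4, 5.8, 0, 0, 0.01]
    - [4, 0.7, -2, 8.7, 0, 0.01, 0.01]
    - [4, -0.5, -2, 9.7, 0, 0.01, 0.01]
    - [4, -1.6, -2, 10.7, 0, 0.01, 0.01]
    - [4, -2.7, -2.1, 11.6, 0, 0.01, 0.01]
    - [4, -2.7, -2.1, 11.6, 0, 0.01, 0.01]
    - [4, -2.7, -2.1, 11.6, 0, 0.01, 0.01]

```text
clock: 67.55
tool_pos: [0.4051, -0.4175, 0.0697]
orientation: [-179.4, -50.2, -160.2]
force: [0.0, -1.0, -3.2]
opening: 0.0535
```

```bash
python3 - <<'E'
from pk import *
R=tool(20,50.1,-1); g=np.array([.4355,-.405,.004+.072])
o,p,_=cur(); print(p,o['orientation'],o['force'])
seq([(plan.tcp(g,R),R)],[6],4)
s=cams.snapshot("scene"); crop(s,150,240,330,400,4.2,"s46.png")
s=cams.snapshot("top"); crop(s,320,190,480,300,5,"t46.png")
E
```

```text
[ 0.40508242 -0.41748551  0.06973821] [-179.44626847  -50.23373812 -160.22435534] [ 0.01050608 -0.96487431 -3.1649013 ]
[4, -0.3, 0.0, 0.3, -0.0, -0.0, -0.0]
[4, -0.5, 0.0, 0.5, -0.0, -0.0, -0.0]
[4, -0.8, 0.1, 0.8, -0.0, -0.0, -0.0]
[4, -1.1, 0.1, 1.0, -0.0, -0.0, -0.0]
[4, -1.4, 0.1, 1.3, -0.01, -0.0, -0.0]
[4, -1.6, 0.1, 1.6, -0.01, -0.0, -0.0]
  -- step deg 0.1 mm 4.0
```

Request:
move_arm:
  commands:
    - [4, -0.3, 0, 0.3, 0, 0, 0]
    - [4, -0.5, 0, 0.5, 0, 0, 0]
    - [4, -0.8, 0, 0.8, 0, 0, 0]
    - [4, -1.1, 0, 1, 0, 0, 0]
    - [4, -1.3, 0, 1.2, 0, 0, 0]
    - [4, -1.45, 0, 1.35, 0, 0, 0]
    - [4, -1.45, 0, 1.35, 0, 0, 0]
    - [4, -1.45, 0, 1.35, 0, 0, 0]

```text
clock: 68.65
tool_pos: [0.4036, -0.4181, 0.0499]
orientation: [-179.5, -50.2, -160.2]
force: [-0.3, -0.1, -2.3]
opening: 0.0535
```

```bash
python3 - <<'E'
from pk import *
o,p,_=cur(); print(p,o['orientation'],o['force'])
s=cams.snapshot("scene"); crop(s,150,240,330,400,4.2,"s47.png")
E
```

```text
[ 0.40359084 -0.41805462  0.04985532] [-179.4657786   -50.24073548 -160.240073  ] [-0.2612705  -0.12637244 -2.26096779]
```

Request:
move_arm:
  commands:
    - [4, -0.08, 0, 0.06, 0, 0, 0]
    - [4, -0.15, 0, 0.13, 0, 0, 0]
    - [4, -0.23, 0, 0.19, 0, 0, 0]
    - [4, -0.3, 0, 0.25, 0, 0, 0]
    - [4, -0.3, 0, 0.25, 0, 0, 0]
    - [4, -0.3, 0, 0.25, 0, 0, 0]
    - [4, -0.3, 0, 0.25, 0, 0, 0]
    - [4, -0.3, 0, 0.25, 0, 0, 0]

```text
clock: 69.7
tool_pos: [0.4035, -0.4183, 0.048]
orientation: [-179.4, -50.4, -160.3]
force: [0.2, 2.9, 8.8]
opening: 0.0531
```

Request:
move_arm:
  commands:
    - [4, 0.08, 0, -0.06, 0, 0, 0]
    - [5.6, 0.08, 0, -0.06, 0, 0, 0]
    - [7, 0.08, 0, -0.06, 0, 0, 0]
    - [7.5, 0.08, 0, -0.06, 0, 0, 0]
    - [7.5, 0.08, 0, -0.06, 0, 0, 0]
    - [7.5, 0.08, 0, -2, 0, 0, 0]
    - [7.5, 0.08, 0, -5, 0, 0, 0]
    - [7.5, 0.08, 0, -9, 0, 0, 0]

```text
clock: 70.7
tool_pos: [0.4677, -0.3939, 0.1043]
orientation: [-179.6, -50.3, -160.2]
force: [0.6, -0.7, 0.1]
opening: 0.0749
```

```bash
python3 - <<'E'
from pk import *
o,p,_=cur(); print(p,o['orientation'],o['force'])
s=cams.snapshot("scene"); crop(s,150,240,330,400,4.2,"s48.png")
R,g,b=pick(1)
seq([(p+[.06,.10,.15],down(-110)),([.55,-.05,.23],down(-60))],[6,6],6.6)
E
```

```text
[ 0.46769086 -0.39385867  0.10433393] [-179.55819644  -50.31742051 -160.21812158] [ 0.61639689 -0.68385634  0.09920549]
[6.6, 1.0, 1.2, -2.7, 0.06, -0.14, -0.14]
[6.6, 1.9, 2.4, -5.3, 0.12, -0.27, -0.27]
[6.6, 2.9, 3.7, -8.0, 0.18, -0.41, -0.41]
[6.6, 3.9, 4.9, -10.7, 0.25, -0.55, -0.54]
[6.6, 4.8, 6.1, -13.4, 0.31, -0.68, -0.68]
[6.6, 5.8, 7.3, -16.0, 0.37, -0.82, -0.81]
  -- step deg 11.6 mm 31.0
[6.6, 4.4, 11.0, -17.2, 0.43, -0.8, -0.95]
[6.6, 3.0, 14.7, -18.3, 0.5, -0.78, -1.08]
[6.6, 1.5, 18.4, -19.4, 0.56, -0.75, -1.22]
[6.6, 0.1, 22.1, -20.5, 0.62, -0.72, -1.35]
[6.6, -1.3, 25.7, -21.6, 0.69, -0.68, -1.49]
[6.6, -2.7, 29.4, -22.7, 0.75, -0.64, -1.62]
  -- step deg 8.3 mm 41.0
```

Request:
move_arm:
  commands:
    - [6.6, 0.8, 1, -3, 0.04, -0.1, -0.1]
    - [6.6, 1.6, 2, -5, 0.1, -0.22, -0.22]
    - [6.6, 2.5, 3.1, -7.3, 0.16, -0.34, -0.34]
    - [6.6, 3.3, 4.2, -9.5, 0.21, -0.46, -0.46]
    - [6.6, 4.2, 5.2, -11.7, 0.26, -0.58, -0.58]
    - [6.6, 5, 6.3, -13.9, 0.32, -0.7, -0.7]
    - [6.6, 5.8, 7.3, -16, 0.37, -0.82, -0.81]
    - [6.6, 4.4, 11, -17.2, 0.43, -0.8, -0.95]

```text
clock: 71.75
tool_pos: [0.5275, -0.2564, 0.2507]
orientation: [180.0, 0.2, -101.9]
force: [1.7, 0.5, -1.2]
opening: 0.066
```

```bash
python3 - <<'E'
from pk import *
o,p,_=cur(); print(p,o['orientation'])
R,g,b=pick(1)
seq([([.56,.0,.23],down(-50)),([.56,.06,.2],R)],[6,6],6.6)
s=cams.snapshot("top"); crop(s,145,140,465,300,2.5,"t49.png")
w=blobs(s,(0,0,190),(180,60,255),15,(320,190,470,300)); print([(a[0],a[1],onplane(s,[a[0]],.124)[0].round(4)) for a in w])
E
```

```text
[ 0.52751221 -0.25638911  0.25073478] [ 179.98535491    0.21763308 -101.90745139]
[6.6, -4.3, 0.4, 0.4, -0.0, 0.0, -0.15]
[6.6, -8.6, 0.7, 0.7, -0.0, 0.0, -0.3]
[6.6, -12.9, 1.1, 1.1, -0.0, 0.0, -0.45]
[6.6, -17.2, 1.4, 1.4, -0.0, 0.0, -0.6]
[6.6, -21.5, 1.8, 1.8, -0.0, 0.0, -0.75]
[6.6, -25.7, 2.1, 2.2, -0.0, 0.0, -0.91]
  -- step deg 8.7 mm 43.0
[6.6, -26.7, 2.3, 2.7, -0.1, -0.07, -1.06]
[6.6, -27.7, 2.5, 3.2, -0.21, -0.15, -1.2]
[6.6, -28.7, 2.7, 3.7, -0.31, -0.23, -1.35]
[6.6, -29.7, 2.9, 4.2, -0.42, -0.31, -1.49]
[6.6, -30.6, 3.1, 4.7, -0.53, -0.39, -1.63]
[6.6, -31.6, 3.3, 5.2, -0.65, -0.48, -1.77]
  -- step deg 11.1 mm 11.0
[([416.8, 213.5], 22, array([ 0.5421, -0.362 ,  0.124 ])), ([433.6, 253.0], 75, array([ 0.4337, -0.4037,  0.124 ]))]
```

```bash
cat h.py plan.py pk.py | head -120; python3 - <<'E'
from plant import sensors,cams
import cv2
o=sensors.get_obs();print(o['clock'],o['tool_pos'],o['orientation'],o['opening'])
f=cams.snapshot('scene')['frame'];cv2.imwrite('pics/sc_b0.png',f[:,:,::-1])
E
```

```text
import numpy as np,cv2
from plant import sensors,cams
def ray(s,px):
    K=np.array(s["camera_matrix"]);d=np.array(s["dist_coeffs"]);R=np.array(s["R"]);t=np.array(s["t"])
    u=cv2.undistortPoints(np.array(px,float).reshape(-1,1,2),K,d).reshape(-1,2)
    D=np.c_[u,np.ones(len(u))]@R; return -R.T@t,D
def onplane(s,px,z):
    o,D=ray(s,px); return o+D*((z-o[2])/D[:,2])[:,None]
def proj(s,X):
    K=np.array(s["camera_matrix"]);d=np.array(s["dist_coeffs"]);R=np.array(s["R"]);t=np.array(s["t"])
    return cv2.projectPoints(np.array(X,float).reshape(-1,1,3),cv2.Rodrigues(R)[0],t,K,d)[0].reshape(-1,2)
def crop(s,x0,y0,x1,y1,f,name):
    im=s["frame"][y0:y1,x0:x1,::-1]; cv2.imwrite("pics/"+name,cv2.resize(im,None,fx=f,fy=f,interpolation=cv2.INTER_CUBIC))
def blobs(s,lo,hi,amin=20,box=None):
    hsv=cv2.cvtColor(s["frame"],cv2.COLOR_RGB2HSV); m=cv2.inRange(hsv,np.array(lo),np.array(hi))
    if box: 
        q=np.zeros_like(m); x0,y0,x1,y1=box; q[y0:y1,x0:x1]=m[y0:y1,x0:x1]; m=q
    n,l,st,c=cv2.connectedComponentsWithStats(m)
    return [(c[i].round(1).tolist(),int(st[i,4]),cv2.minAreaRect(np
[... 1856 characters left out ...]
q=np.array([3.3,46.6,29,5,-118,-73])
    for n,g,R in [("yel",(.521,-.1955,.059),tool(0,55,-1)),("blu",(.494,-.307,.059),tool(-12,55,-1)),("blu0",(.494,-.307,.059),tool(0,55,-1)),("pin",(.435,-.409,.059),tool(-25,55,-1)),
      ("bay0",(.4886-.005,-.032,.0623),tool(4.35,35,1)),("bay1",(.4816-.005,.0598,.0623),tool(4.35,35,1)),("bay2",(.4746-.005,.1515,.0623),tool(4.35,35,1))]:
        x,e=ik(tcp(g,R),R,q); print(n,x.round(1),e.round(4))
from h import *
import plan; plan.G=.045
def pick(i,t=40,off=.012):
    R=tool(4.35,t,1); g=np.r_[bay(i)+off*SX,.0625]; b=-R.apply([0,0,1]); return R,g,b
71.8 [ 0.52732796 -0.25159482  0.24874868] [ 179.77625628    0.27298023 -101.33300686] 0.0658723095034902
```

View pics/sc_b0.png

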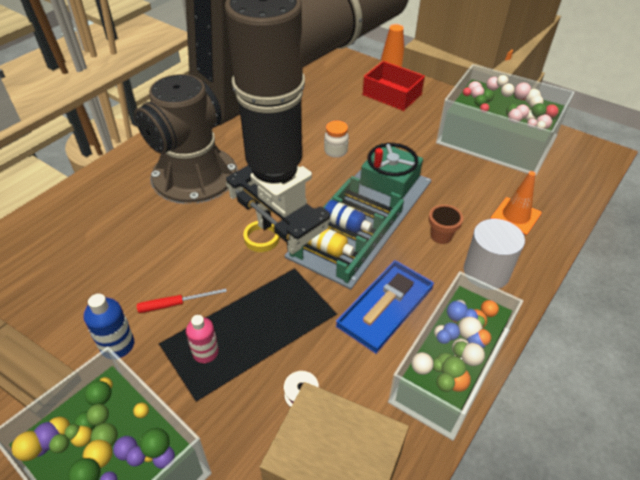

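The scene shows blue lying in bay1 (350,213), yellow in bay0 (330,240), pink upright on the mat (203,340), and the brush in the tray (385,298).

Request:
move_arm:
  commands:
    - [6.6, -4.3, 0.4, 0.4, 0, 0, -0.15]
    - [6.6, -8.6, 0.7, 0.7, 0, 0, -0.3]
    - [6.6, -12.9, 1.1, 1.1, 0, 0, -0.45]
    - [6.6, -17.2, 1.4, 1.4, 0, 0, -0.6]
    - [6.6, -21.5, 1.8, 1.8, 0, 0, -0.75]
    - [6.6, -25.7, 2.1, 2.2, 0, 0, -0.91]
    - [6.6, -25.7, 2.1, 2.2, 0, 0, -0.91]
    - [6.6, -25.7, 2.1, 2.2, 0, 0, -0.91]

```text
clock: 72.85
tool_pos: [0.5593, 0.0017, 0.2257]
orientation: [179.8, 0.4, -49.8]
force: [-0.1, -0.5, 0.1]
opening: 0.0661
```

```bash
python3 - <<'E'
from pk import *
o,p,R0=cur();print(p,o['orientation'])
R,g,b=pick(1)
a=plan.tcp(g+.10*b,R);print(a)
h=a.copy();h[2]+=.03
seq([(h,R)],[7],6.6)
E
```

```text
[0.55932459 0.00171345 0.22573785] [179.79216472   0.43112539 -49.75858534]
[0.53231691 0.0646917  0.10463244]
[6.6, -0.9, -0.3, 1.3, -0.05, -0.09, -0.13]
[6.6, -1.9, -0.6, 2.6, -0.09, -0.18, -0.26]
[6.6, -2.8, -0.9, 3.9, -0.14, -0.27, -0.39]
[6.6, -3.7, -1.2, 5.2, -0.19, -0.36, -0.52]
[6.6, -4.6, -1.5, 6.5, -0.24, -0.45, -0.65]
[6.6, -5.6, -1.7, 7.8, -0.28, -0.55, -0.77]
[6.6, -6.5, -2.0, 9.2, -0.33, -0.64, -0.9]
  -- step deg 9.4 mm 16.0
```

Request:
move_arm:
  commands:
    - [6.6, -0.9, -0.3, 1.3, -0.05, -0.09, -0.13]
    - [6.6, -1.9, -0.6, 2.6, -0.09, -0.18, -0.26]
    - [6.6, -2.8, -0.9, 3.9, -0.14, -0.27, -0.39]
    - [6.6, -3.7, -1.2, 5.2, -0.19, -0.36, -0.52]
    - [6.6, -4.6, -1.5, 6.5, -0.24, -0.45, -0.65]
    - [6.6, -5.6, -1.7, 7.8, -0.28, -0.55, -0.77]
    - [6.6, -6.5, -2.0, 9.2, -0.33, -0.64, -0.9]
    - [6.6, -6.5, -2.0, 9.2, -0.33, -0.64, -0.9]

```text
clock: 73.85
tool_pos: [0.5309, 0.0645, 0.1304]
orientation: [179.9, 40.7, 4.1]
force: [-0.2, -0.3, -0.8]
opening: 0.0662
```

```bash
python3 - <<'E'
from pk import *
o,p,R0=cur();print(p,o['orientation'])
R,g,b=pick(1)
seq([(plan.tcp(g+.10*b,R),R),(plan.tcp(g+.05*b,R),R)],[1,2],6.6)
E
```

```text
[0.53094681 0.06451744 0.1304245 ] [179.90252443  40.66786531   4.0934263 ]
[6.6, 1.8, -0.0, 1.9, -0.0, 0.01, -0.0]
  -- step deg 0.7 mm 26.0
[6.6, 1.8, -0.0, 4.4, -0.0, 0.01, -0.0]
[6.6, 1.8, -0.0, 6.9, -0.0, 0.01, -0.0]
  -- step deg 0.0 mm 25.0
```

Request:
move_arm:
  commands:
    - [6.6, 1.8, 0, 1.9, 0, 0.01, 0]
    - [6.6, 1.8, 0, 1.9, 0, 0.01, 0]
    - [6.6, 1.8, 0, 4.4, 0, 0.01, 0]
    - [6.6, 1.8, 0, 6.9, 0, 0.01, 0]
    - [6.6, 1.8, 0, 6.9, 0, 0.01, 0]
    - [6.6, 1.8, 0, 6.9, 0, 0.01, 0]
    - [6.6, 1.8, 0, 6.9, 0, 0.01, 0]
    - [6.6, 1.8, 0, 6.9, 0, 0.01, 0]

```text
clock: 74.85
tool_pos: [0.5019, 0.0625, 0.0705]
orientation: [-180.0, 39.6, 4.2]
force: [-0.2, 1.3, -0.3]
opening: 0.0657
```

```bash
python3 - <<'E'
from pk import *
s=cams.snapshot('wrist');crop(s,0,0,640,480,1,'wb1.png')
o,p,R0=cur();print(p,o['orientation'])
R,g,b=pick(1)
seq([(plan.tcp(g,R),R)],[2],6.6)
E
```

```text
[0.50175425 0.06246202 0.0703181 ] [-179.98355588   39.58717191    4.18458171]
[6.6, 0.1, 0.0, 2.7, -0.0, -0.0, -0.0]
[6.6, 0.1, 0.0, 5.4, -0.0, -0.01, -0.0]
  -- step deg 0.2 mm 27.0
```

View pics/wb1.png

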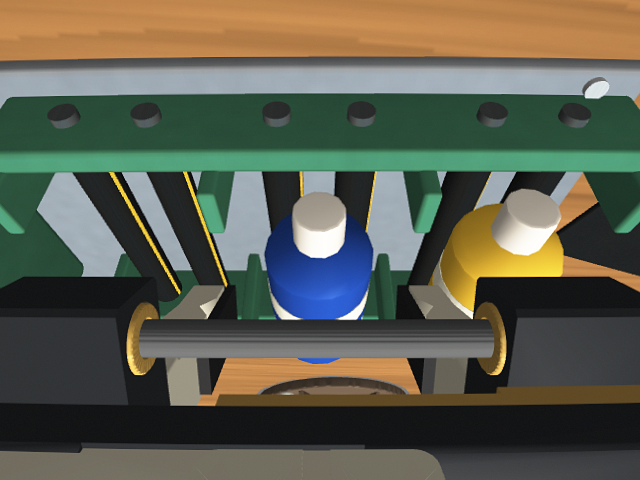

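The wrist view shows blue's cap and body centred at (319,225), between the fingers at x≈205 and 425; yellow is clear on the right.

Request:
move_arm:
  commands:
    - [6.6, 0, 0, 2.7, 0, 0, 0]
    - [6.6, 0, 0, 5.2, 0, 0, 0]
    - [6.6, 0, 0, 5.2, 0, 0, 0]
    - [6.6, 0, 0, 5.2, 0, 0, 0]
    - [4, 0, 0, 5.2, 0, 0, 0]
    - [4, 0, 0, 5.2, 0, 0, 0]
    - [4, 0, 0, 5.2, 0, 0, 0]
    - [4, 0, 0, 5.2, 0, 0, 0]

```text
clock: 75.9
tool_pos: [0.4692, 0.0591, 0.0308]
orientation: [179.9, 39.6, 4.2]
force: [3.1, -4.7, 3.9]
opening: 0.0533
```

Request:
move_arm:
  commands:
    - [4, 0, 0, 0, 0, 0, 0]
    - [4, -1.9, 0, -2.3, 0, 0, 0]
    - [4, -3.8, 0, -4.6, 0, 0, 0]
    - [4, -5.8, 0, -6.9, 0, 0, 0]
    - [4, -7.7, 0, -9.2, 0, 0, 0]
    - [4, -9.6, 0, -11.5, 0, 0, 0]
    - [4, -9.6, 0, -11.5, 0, 0, 0]
    - [4, -9.6, 0, -11.5, 0, 0, 0]

```text
clock: 76.9
tool_pos: [0.4673, 0.0603, 0.1792]
orientation: [-179.9, 39.6, 4.2]
force: [0.3, 0.1, -1.8]
opening: 0.0535
```

```bash
python3 - <<'E'
from pk import *
s=cams.snapshot('scene');crop(s,0,0,640,480,1,'sb2.png')
o,p,R0=cur();print(p,o['orientation'])
seq([([.5,.03,.25],down(-60))],[8],4)
E
```

```text
[0.4671681  0.06017009 0.17887764] [-179.96467891   39.70364233    4.18670098]
[4, -0.3, 0.4, -0.9, 0.05, 0.08, 0.13]
[4, -0.5, 0.8, -1.9, 0.1, 0.15, 0.27]
[4, -0.8, 1.2, -2.8, 0.15, 0.23, 0.4]
[4, -1.1, 1.6, -3.7, 0.19, 0.31, 0.54]
[4, -1.4, 2.0, -4.6, 0.24, 0.39, 0.67]
[4, -1.6, 2.4, -5.6, 0.29, 0.46, 0.8]
[4, -1.9, 2.8, -6.5, 0.34, 0.54, 0.94]
[4, -2.2, 3.2, -7.4, 0.39, 0.62, 1.07]
  -- step deg 9.3 mm 10.0
```

View pics/sb2.png

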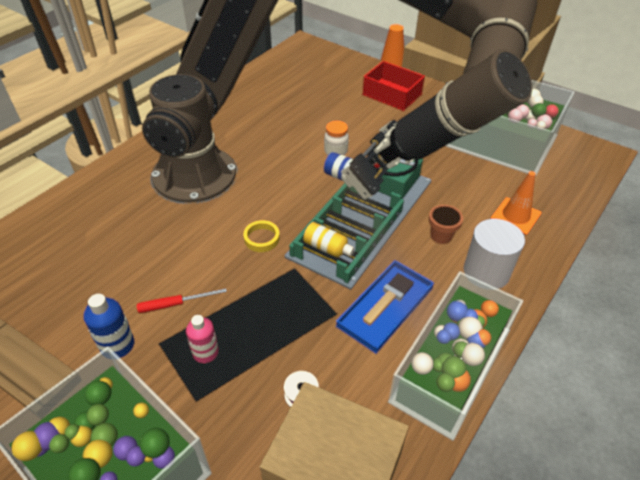

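Blue is held, at (337,165), and yellow is still in bay0 at (330,240).

Request:
move_arm:
  commands:
    - [4, -0.3, 0.4, -0.9, 0.05, 0.08, 0.13]
    - [4, -0.5, 0.8, -1.9, 0.1, 0.15, 0.27]
    - [4, -0.8, 1.2, -2.8, 0.15, 0.23, 0.4]
    - [4, -1.1, 1.6, -3.7, 0.19, 0.31, 0.54]
    - [4, -1.4, 2.0, -4.6, 0.24, 0.39, 0.67]
    - [4, -1.6, 2.4, -5.6, 0.29, 0.46, 0.8]
    - [4, -1.9, 2.8, -6.5, 0.34, 0.54, 0.94]
    - [4, -2.2, 3.2, -7.4, 0.39, 0.62, 1.07]

```text
clock: 77.95
tool_pos: [0.4997, 0.0298, 0.2501]
orientation: [-179.7, -0.1, -60.2]
force: [-0.3, 0.4, -1.0]
opening: 0.0534
```

```bash
python3 - <<'E'
from pk import *
o,p,R0=cur();print(p,o['orientation'])
seq([([.5,-.17,.25],down(-110))],[6],4)
E
```

```text
[0.49974072 0.02979386 0.25014806] [-1.79702730e+02 -9.64353016e-02 -6.01652872e+01]
[4, 2.9, 1.7, -0.0, -0.0, 0.0, 0.14]
[4, 5.8, 3.3, -0.0, -0.0, 0.0, 0.29]
[4, 8.7, 5.0, -0.0, -0.0, 0.0, 0.43]
[4, 11.6, 6.6, -0.0, -0.0, 0.0, 0.58]
[4, 14.5, 8.3, -0.0, -0.0, 0.0, 0.72]
[4, 17.3, 9.9, -0.0, -0.01, 0.0, 0.87]
  -- step deg 8.3 mm 33.0
```

Request:
move_arm:
  commands:
    - [4, 2.9, 1.7, 0, 0, 0, 0.14]
    - [4, 5.8, 3.3, 0, 0, 0, 0.29]
    - [4, 8.7, 5, 0, 0, 0, 0.43]
    - [4, 11.6, 6.6, 0, 0, 0, 0.58]
    - [4, 14.5, 8.3, 0, 0, 0, 0.72]
    - [4, 17.3, 9.9, 0, 0, 0, 0.87]
    - [4, 17.3, 9.9, 0, 0, 0, 0.87]
    - [4, 17.3, 9.9, 0, 0, 0, 0.87]

```text
clock: 78.95
tool_pos: [0.5008, -0.1689, 0.2493]
orientation: [-179.9, 0.2, -109.7]
force: [0.0, 0.5, -2.0]
opening: 0.0534
```

```bash
python3 - <<'E'
from pk import *
o,p,R0=cur();print(p,o['orientation'])
R=tool(5,50.1,-1)
g=np.array([.4945,-.3065,.076])
q=np.array(o['joint_pos'])
x,e=plan.ik(plan.tcp(g,R),R,q);print(x,e,plan.tcp(g,R))
for k in (8,9,10): 
  pass
seq([(plan.tcp(g+[0,0.03,.15],R),R)],[9],4)
E
```

```text
[ 0.50075649 -0.16893984  0.2493102 ] [-179.92608535    0.1878845  -109.69462017]
[ -6.73682315  47.42423455   4.57249184   9.03777414 -96.56958756
 -81.36648723] 4.440892098500626e-15 [ 0.46010894 -0.30950883  0.04713477]
[4, 1.3, 0.0, 0.6, -0.06, 0.09, 0.12]
[4, 2.6, 0.0, 1.2, -0.11, 0.17, 0.24]
[4, 3.9, 0.0, 1.7, -0.17, 0.26, 0.35]
[4, 5.2, 0.0, 2.3, -0.22, 0.35, 0.47]
[4, 6.6, 0.1, 2.9, -0.28, 0.43, 0.59]
[4, 7.9, 0.1, 3.5, -0.33, 0.52, 0.71]
[4, 9.2, 0.1, 4.0, -0.39, 0.61, 0.83]
[4, 10.5, 0.1, 4.6, -0.44, 0.69, 0.95]
[4, 11.8, 0.1, 5.2, -0.5, 0.78, 1.06]
  -- step deg 9.0 mm 14.0
```

Request:
move_arm:
  commands:
    - [4, 1.3, 0, 0.6, -0.06, 0.09, 0.12]
    - [4, 2.6, 0, 1.2, -0.11, 0.17, 0.24]
    - [4, 3.9, 0, 1.7, -0.17, 0.26, 0.35]
    - [4, 5.2, 0, 2.3, -0.22, 0.35, 0.47]
    - [4, 6.6, 0.1, 2.9, -0.28, 0.43, 0.59]
    - [4, 7.9, 0.1, 3.5, -0.33, 0.52, 0.71]
    - [4, 9.2, 0.1, 4.0, -0.39, 0.61, 0.83]
    - [4, 10.5, 0.1, 4.6, -0.44, 0.69, 0.95]

```text
clock: 79.95
tool_pos: [0.4659, -0.2665, 0.2031]
orientation: [176.2, -44.8, -165.7]
force: [-0.2, 0.1, -0.8]
opening: 0.0538
```

```bash
python3 - <<'E'
from pk import *
s=cams.snapshot('scene');crop(s,0,0,640,480,1,'sb3.png')
o,p,R0=cur();print(p,o['orientation'])
R=tool(5,50.1,-1)
g=np.array([.4945,-.3065,.076])
seq([(plan.tcp(g+[0,0.03,.13],R),R),(plan.tcp(g+[0,0,.03],R),R)],[2,3],4)
E
```

```text
[ 0.46444156 -0.26793579  0.19994714] [ 176.21342561  -45.3640622  -166.15830353]
[4, -0.6, -0.6, 1.0, -0.02, 0.04, 0.05]
[4, -1.1, -1.2, 2.0, -0.05, 0.08, 0.11]
  -- step deg 4.0 mm 13.0
[4, -3.3, -2.3, 4.5, -0.05, 0.08, 0.11]
[4, -5.5, -3.4, 6.9, -0.05, 0.08, 0.11]
[4, -7.7, -4.6, 9.4, -0.05, 0.08, 0.11]
  -- step deg 0.0 mm 35.0
```

View pics/sb3.png

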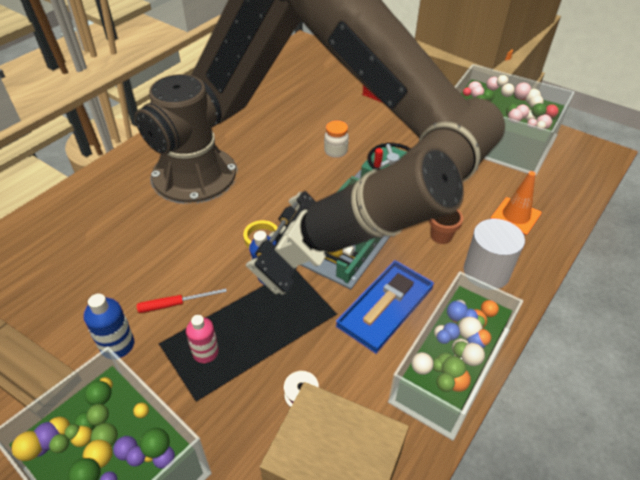

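Blue is upright in the hand at (260,245), clear of pink at (203,340) on the mat.

Request:
move_arm:
  commands:
    - [4, -0.6, -0.6, 1.0, -0.02, 0.04, 0.05]
    - [4, -1.1, -1.2, 2.0, -0.05, 0.08, 0.11]
    - [4, -3.3, -2.3, 4.5, -0.05, 0.08, 0.11]
    - [4, -5.5, -3.4, 6.9, -0.05, 0.08, 0.11]
    - [4, -7.7, -4.6, 9.4, -0.05, 0.08, 0.11]
    - [4, -7.7, -4.6, 9.4, -0.05, 0.08, 0.11]
    - [4, -7.7, -4.6, 9.4, -0.05, 0.08, 0.11]
    - [4, -7.7, -4.6, 9.4, -0.05, 0.08, 0.11]

```text
clock: 81.0
tool_pos: [0.4633, -0.3088, 0.0824]
orientation: [179.9, -49.3, -174.6]
force: [0.3, 0.3, -0.6]
opening: 0.0535
```

```bash
python3 - <<'E'
from pk import *
s=cams.snapshot('scene');crop(s,140,180,360,400,3,'sb4.png')
o,p,R0=cur();print(p,o['orientation'],tool(5,50.1,-1).as_euler('xyz',True))
R=tool(5,50.1,-1)
g=np.array([.4945,-.3065,.076])
seq([(plan.tcp(g+[0,0,.01],R),R),(plan.tcp(g+[0,0,.005],R),R),(plan.tcp(g+[0,0,.003],R),R),(plan.tcp(g+[0,0,.002],R),R),(plan.tcp(g+[0,0,.001],R),R),(plan.tcp(g,R),R)],[1]*6,4)
E
```

```text
[ 0.46315462 -0.30882114  0.08232371] [ 179.94388132  -49.28318889 -174.62484577] [-180.   -50.1 -175. ]
[4, -1.7, -0.0, 1.9, -0.0, 0.01, 0.0]
  -- step deg 0.9 mm 25.0
[4, -2.1, -0.0, 2.2, -0.0, 0.01, 0.0]
  -- step deg 0.0 mm 5.0
[4, -2.2, -0.0, 2.3, -0.0, 0.01, 0.0]
  -- step deg 0.0 mm 2.0
[4, -2.3, -0.0, 2.4, -0.0, 0.01, 0.0]
  -- step deg 0.0 mm 1.0
[4, -2.4, -0.0, 2.5, -0.0, 0.01, 0.0]
  -- step deg 0.0 mm 1.0
[4, -2.5, -0.0, 2.5, -0.0, 0.01, 0.0]
  -- step deg 0.0 mm 1.0
```

View pics/sb4.png

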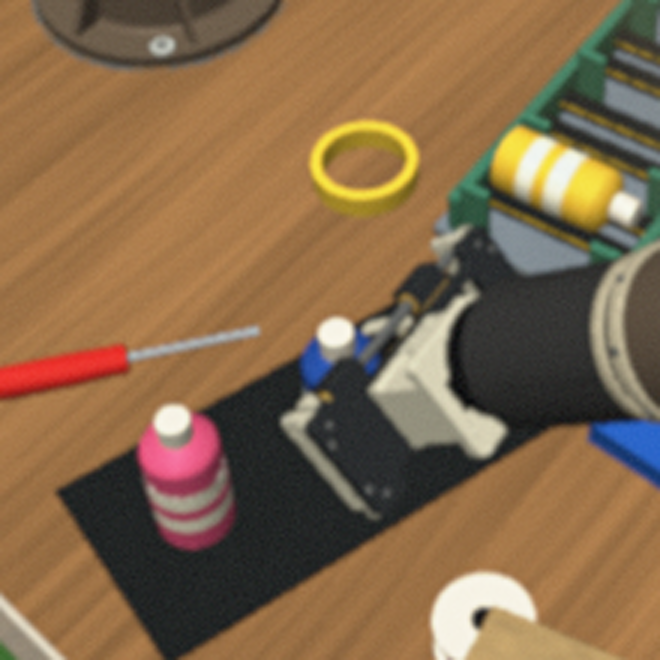

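Blue hangs upright over the mat at crop (335,345), with pink clear at (185,480).

Request:
move_arm:
  commands:
    - [4, -1.0, 0, 1.1, 0, 0.01, 0]
    - [4, -1.7, 0, 1.9, 0, 0.01, 0]
    - [4, -2.0, 0, 2.1, 0, 0.01, 0]
    - [4, -2.1, 0, 2.2, 0, 0.01, 0]
    - [4, -2.2, 0, 2.3, 0, 0.01, 0]
    - [4, -2.2, 0, 2.3, 0, 0.01, 0]
    - [4, -2.2, 0, 2.3, 0, 0.01, 0]
    - [4, -2.2, 0, 2.3, 0, 0.01, 0]

```text
clock: 82.05
tool_pos: [0.4591, -0.3094, 0.0494]
orientation: [179.9, -50.0, -174.6]
force: [-0.8, -0.4, -1.5]
opening: 0.0532
```

Request:
move_arm:
  commands:
    - [4, -0.04, 0, 0.03, 0, 0, 0]
    - [4, -0.08, 0, 0.06, 0, 0, 0]
    - [4, -0.12, 0, 0.1, 0, 0, 0]
    - [4, -0.16, 0, 0.13, 0, 0, 0]
    - [4, -0.16, 0, 0.13, 0, 0, 0]
    - [4, -0.16, 0, 0.13, 0, 0, 0]
    - [4, -0.16, 0, 0.13, 0, 0, 0]
    - [4, -0.16, 0, 0.13, 0, 0, 0]

```text
clock: 83.05
tool_pos: [0.4593, -0.3095, 0.0491]
orientation: [180.0, -50.0, -174.6]
force: [2.2, 3.2, 8.8]
opening: 0.0535
```

Request:
move_arm:
  commands:
    - [4, 0.06, 0, -0.05, 0, 0, 0]
    - [4, 0.06, 0, -0.05, 0, 0, 0]
    - [5.6, 0.06, 0, -0.05, 0, 0, 0]
    - [6.6, 0.06, 0, -0.05, 0, 0, 0]
    - [7.4, 0.06, 0, -0.05, 0, 0, 0]
    - [7.4, 0.06, 0, -0.05, 0, 0, 0]
    - [7.4, 0.06, 0, -0.05, 0, 0, 0]
    - [7.4, 0.06, 0, -0.05, 0, 0, 0]

```text
clock: 84.05
tool_pos: [0.4591, -0.3094, 0.048]
orientation: [179.9, -50.0, -174.6]
force: [0.6, 1.0, -0.2]
opening: 0.0741
```

Request:
move_arm:
  commands:
    - [7.4, 0, 0, -1, 0, 0, 0]
    - [7.4, 0, 0, -3, 0, 0, 0]
    - [7.4, 0, 0, -6, 0, 0, 0]
    - [7.4, 0, 0, -9.5, 0, 0, 0]
    - [7.4, 3, 0, -13, 0, 0, 0]
    - [7.4, 5, 0, -16, 0, 0, 0]
    - [7.4, 5, 0, -16, 0, 0, 0]
    - [7.4, 5, 0, -16, 0, 0, 0]

```text
clock: 85.05
tool_pos: [0.5491, -0.301, 0.1889]
orientation: [179.8, -50.0, -174.6]
force: [0.4, -0.5, -0.4]
opening: 0.0738
```

```bash
python3 - <<'E'
from pk import *
s=cams.snapshot('scene');crop(s,140,180,360,400,3,'sb5.png')
o,p,R0=cur();print(o['clock'],p,o['orientation'])
seq([([.53,-.15,.25],down(-110))],[9],6.6)
E
```

```text
85.1 [ 0.54880885 -0.30102911  0.18843682] [ 179.82664044  -50.07854516 -174.59862185]
[6.6, 0.6, 1.7, -0.4, 0.05, -0.09, -0.12]
[6.6, 1.1, 3.4, -0.8, 0.11, -0.17, -0.23]
[6.6, 1.7, 5.1, -1.2, 0.16, -0.26, -0.35]
[6.6, 2.2, 6.8, -1.6, 0.22, -0.34, -0.47]
[6.6, 2.8, 8.5, -2.0, 0.27, -0.43, -0.59]
[6.6, 3.3, 10.1, -2.4, 0.33, -0.52, -0.7]
[6.6, 3.9, 11.8, -2.8, 0.38, -0.6, -0.82]
[6.6, 4.5, 13.5, -3.2, 0.44, -0.69, -0.94]
[6.6, 5.0, 15.2, -3.6, 0.49, -0.78, -1.05]
  -- step deg 8.9 mm 18.0
```

View pics/sb5.png

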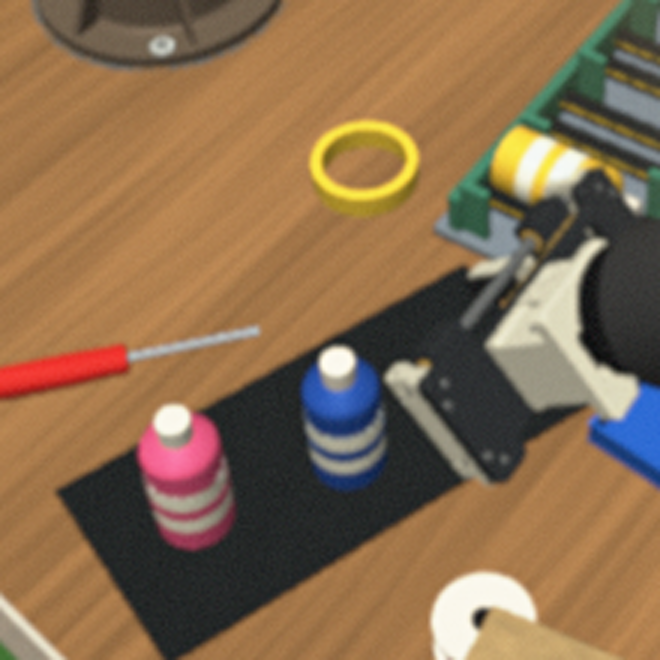

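Blue stands at crop (343,420) and pink at (187,480), both upright on the mat.

Request:
move_arm:
  commands:
    - [6.6, 0.6, 1.7, -0.4, 0.05, -0.09, -0.12]
    - [6.6, 1.1, 3.4, -0.8, 0.11, -0.17, -0.23]
    - [6.6, 1.7, 5.1, -1.2, 0.16, -0.26, -0.35]
    - [6.6, 2.2, 6.8, -1.6, 0.22, -0.34, -0.47]
    - [6.6, 2.8, 8.5, -2.0, 0.27, -0.43, -0.59]
    - [6.6, 3.3, 10.1, -2.4, 0.33, -0.52, -0.7]
    - [6.6, 3.9, 11.8, -2.8, 0.38, -0.6, -0.82]
    - [6.6, 4.5, 13.5, -3.2, 0.44, -0.69, -0.94]

```text
clock: 86.1
tool_pos: [0.5318, -0.1665, 0.2439]
orientation: [177.2, -4.9, -116.1]
force: [0.2, 0.4, -0.0]
opening: 0.066
```

```bash
python3 - <<'E'
from pk import *
s=cams.snapshot('scene');crop(s,140,140,400,400,2.3,'sb6.png')
o,p,R0=cur();print(o['clock'],p,o['orientation'])
seq([([.54,-.06,.24],down(-50))],[8],6.6)
E
```

```text
86.15 [ 0.53109948 -0.16579764  0.24663819] [ 177.57274727   -4.51589909 -115.83283709]
[6.6, -1.2, 0.5, 0.0, 0.01, -0.01, -0.14]
[6.6, -2.5, 1.0, 0.0, 0.02, -0.01, -0.29]
[6.6, -3.7, 1.4, 0.0, 0.03, -0.02, -0.43]
[6.6, -5.0, 1.9, 0.0, 0.04, -0.02, -0.57]
[6.6, -6.2, 2.4, 0.0, 0.05, -0.03, -0.72]
[6.6, -7.4, 2.9, 0.0, 0.06, -0.03, -0.86]
[6.6, -8.7, 3.3, 0.0, 0.07, -0.04, -1.01]
[6.6, -9.9, 3.8, 0.0, 0.08, -0.05, -1.15]
  -- step deg 8.3 mm 13.0
```

Request:
move_arm:
  commands:
    - [6.6, -1.2, 0.5, 0, 0.01, -0.01, -0.14]
    - [6.6, -2.5, 1, 0, 0.02, -0.01, -0.29]
    - [6.6, -3.7, 1.4, 0, 0.03, -0.02, -0.43]
    - [6.6, -5, 1.9, 0, 0.04, -0.02, -0.57]
    - [6.6, -6.2, 2.4, 0, 0.05, -0.03, -0.72]
    - [6.6, -7.4, 2.9, 0, 0.06, -0.03, -0.86]
    - [6.6, -8.7, 3.3, 0, 0.07, -0.04, -1.01]
    - [6.6, -9.9, 3.8, 0, 0.08, -0.05, -1.15]

```text
clock: 87.15
tool_pos: [0.5415, -0.0616, 0.2365]
orientation: [179.3, 0.5, -50.3]
force: [-0.2, -0.2, 0.8]
opening: 0.0663
```

```bash
python3 - <<'E'
from pk import *
s=cams.snapshot('wrist');crop(s,0,0,640,480,1,'wy0.png')
o,p,R0=cur();print(o['clock'],p,o['orientation'])
R,g,b=pick(0)
h=plan.tcp(g+.10*b,R)+[0,0,.03]
seq([(h,R)],[8],6.6)
E
```

```text
87.2 [ 0.54165288 -0.06072532  0.23653599] [179.3613607   0.51742   -49.9450168]
[6.6, -0.3, -0.3, 1.3, -0.04, -0.08, -0.11]
[6.6, -0.7, -0.5, 2.5, -0.08, -0.16, -0.23]
[6.6, -1.0, -0.8, 3.8, -0.12, -0.24, -0.34]
[6.6, -1.3, -1.1, 5.1, -0.16, -0.32, -0.45]
[6.6, -1.6, -1.3, 6.4, -0.2, -0.39, -0.57]
[6.6, -2.0, -1.6, 7.6, -0.24, -0.47, -0.68]
[6.6, -2.3, -1.8, 8.9, -0.28, -0.55, -0.8]
[6.6, -2.6, -2.1, 10.2, -0.32, -0.63, -0.91]
  -- step deg 8.3 mm 13.0
```

View pics/wy0.png

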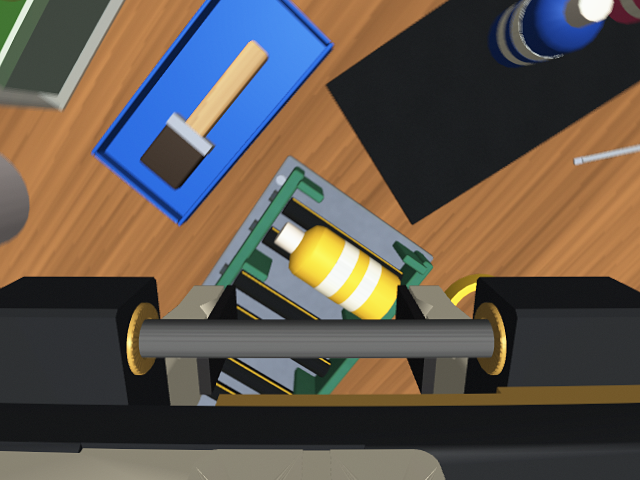

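Yellow lies in bay0 at (345,270), the brush is in the tray at (205,110), and blue stands on the mat at (555,25).

Request:
move_arm:
  commands:
    - [6.6, -0.3, -0.3, 1.3, -0.04, -0.08, -0.11]
    - [6.6, -0.7, -0.5, 2.5, -0.08, -0.16, -0.23]
    - [6.6, -1, -0.8, 3.8, -0.12, -0.24, -0.34]
    - [6.6, -1.3, -1.1, 5.1, -0.16, -0.32, -0.45]
    - [6.6, -1.6, -1.3, 6.4, -0.2, -0.39, -0.57]
    - [6.6, -2, -1.6, 7.6, -0.24, -0.47, -0.68]
    - [6.6, -2.3, -1.8, 8.9, -0.28, -0.55, -0.8]
    - [6.6, -2.6, -2.1, 10.2, -0.32, -0.63, -0.91]

```text
clock: 88.2
tool_pos: [0.5403, -0.0292, 0.1345]
orientation: [-179.9, 40.0, 3.8]
force: [-0.1, -0.1, -0.7]
opening: 0.0662
```

```bash
python3 - <<'E'
from pk import *
o,p,R0=cur();print(p,o['orientation'])
R,g,b=pick(0)
seq([(plan.tcp(g+.10*b,R),R),(plan.tcp(g+.05*b,R),R)],[1,2],6.6)
E
```

```text
[ 0.54030423 -0.0292187   0.13445337] [-179.89811573   40.02333143    3.80808352]
[6.6, 1.9, -0.2, 2.3, -0.01, 0.0, -0.01]
  -- step deg 0.6 mm 30.0
[6.6, 1.9, -0.2, 4.8, -0.01, 0.0, -0.01]
[6.6, 1.9, -0.2, 7.3, -0.01, 0.0, -0.01]
  -- step deg 0.0 mm 25.0
```

Request:
move_arm:
  commands:
    - [6.6, 1.9, -0.2, 2.3, -0.01, 0, -0.01]
    - [6.6, 1.9, -0.2, 2.3, -0.01, 0, -0.01]
    - [6.6, 1.9, -0.2, 4.8, -0.01, 0, -0.01]
    - [6.6, 1.9, -0.2, 7.0, -0.01, 0, -0.01]
    - [6.6, 1.9, -0.2, 7.0, -0.01, 0, -0.01]
    - [6.6, 1.9, -0.2, 7.0, -0.01, 0, -0.01]
    - [6.6, 1.9, -0.2, 7.0, -0.01, 0, -0.01]
    - [6.6, 1.9, -0.2, 7.0, -0.01, 0, -0.01]

```text
clock: 89.2
tool_pos: [0.5109, -0.0284, 0.07]
orientation: [-179.9, 39.7, 4.5]
force: [0.0, 0.4, -0.5]
opening: 0.0659
```

```bash
python3 - <<'E'
from pk import *
s=cams.snapshot('wrist');crop(s,0,0,640,480,1,'wy1.png')
o,p,R0=cur();print(p,o['orientation'],o['force'])
R,g,b=pick(0)
seq([(plan.tcp(g,R),R)],[2],6.6)
E
```

```text
[ 0.5107527  -0.02843341  0.0698252 ] [-179.94063285   39.72904989    4.53828288] [-0.03622857  0.12116663  0.07920051]
[6.6, -0.0, 0.0, 2.7, 0.0, -0.0, 0.0]
[6.6, -0.1, 0.1, 5.5, 0.0, -0.0, 0.0]
  -- step deg 0.2 mm 27.0
```

View pics/wy1.png

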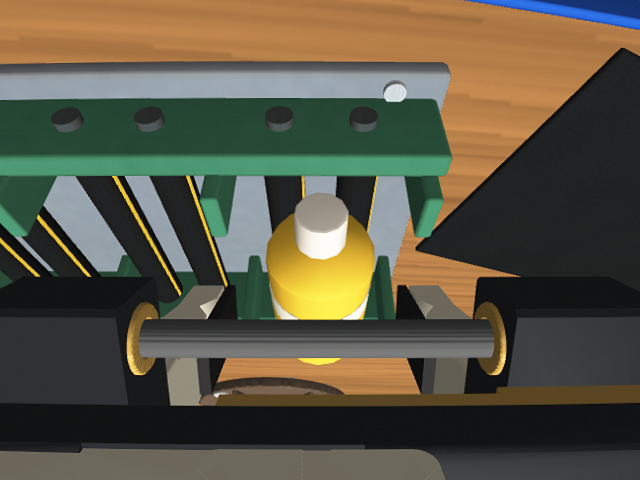

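Yellow is centred at (320,230) between the fingers.

Request:
move_arm:
  commands:
    - [6.6, 0, 0, 2.7, 0, 0, 0]
    - [6.6, 0, 0, 5.2, 0, 0, 0]
    - [6.6, 0, 0, 5.2, 0, 0, 0]
    - [6.6, 0, 0, 5.2, 0, 0, 0]
    - [4, 0, 0, 5.2, 0, 0, 0]
    - [4, 0, 0, 5.2, 0, 0, 0]
    - [4, 0, 0, 5.2, 0, 0, 0]
    - [4, 0, 0, 5.2, 0, 0, 0]

```text
clock: 90.25
tool_pos: [0.4784, -0.0325, 0.0306]
orientation: [179.9, 39.7, 4.5]
force: [2.4, -4.2, 3.4]
opening: 0.0532
```

Request:
move_arm:
  commands:
    - [4, 0, 0, 0, 0, 0, 0]
    - [4, -1.9, 0, -2.3, 0, 0, 0]
    - [4, -3.8, 0, -4.6, 0, 0, 0]
    - [4, -5.8, 0, -6.9, 0, 0, 0]
    - [4, -7.7, 0, -9.2, 0, 0, 0]
    - [4, -9.6, 0, -11.5, 0, 0, 0]
    - [4, -9.6, 0, -11.5, 0, 0, 0]
    - [4, -9.6, 0, -11.5, 0, 0, 0]

```text
clock: 91.25
tool_pos: [0.4768, -0.0309, 0.1786]
orientation: [-179.9, 39.8, 4.5]
force: [-0.6, 0.5, -3.9]
opening: 0.0534
```

```bash
python3 - <<'E'
from pk import *
o,p,R0=cur();print(p,o['orientation'],o['opening'])
seq([([.5,-.03,.26],down(-60))],[8],4)
E
```

```text
[ 0.476803   -0.03091752  0.17859971] [-179.89593892   39.7732787     4.54904095] 0.053364232917138106
[4, -0.4, 0.0, -1.0, 0.05, 0.08, 0.13]
[4, -0.9, 0.0, -1.9, 0.1, 0.15, 0.27]
[4, -1.3, 0.0, -2.9, 0.15, 0.23, 0.4]
[4, -1.7, 0.0, -3.9, 0.19, 0.31, 0.54]
[4, -2.1, 0.0, -4.8, 0.24, 0.39, 0.67]
[4, -2.6, 0.1, -5.8, 0.29, 0.46, 0.81]
[4, -3.0, 0.1, -6.8, 0.34, 0.54, 0.94]
[4, -3.4, 0.1, -7.7, 0.39, 0.62, 1.08]
  -- step deg 9.3 mm 11.0
```

Request:
move_arm:
  commands:
    - [4, -0.4, 0, -1, 0.05, 0.08, 0.13]
    - [4, -0.9, 0, -1.9, 0.1, 0.15, 0.27]
    - [4, -1.3, 0, -2.9, 0.15, 0.23, 0.4]
    - [4, -1.7, 0, -3.9, 0.19, 0.31, 0.54]
    - [4, -2.1, 0, -4.8, 0.24, 0.39, 0.67]
    - [4, -2.6, 0.1, -5.8, 0.29, 0.46, 0.81]
    - [4, -3, 0.1, -6.8, 0.34, 0.54, 0.94]
    - [4, -3.4, 0.1, -7.7, 0.39, 0.62, 1.08]

```text
clock: 92.25
tool_pos: [0.4995, -0.0308, 0.2594]
orientation: [-180.0, -0.1, -60.4]
force: [0.1, 0.3, -2.3]
opening: 0.0535
```

```bash
python3 - <<'E'
from pk import *
o,p,R0=cur();print(p,o['orientation'],o['opening'])
seq([([.52,-.12,.26],down(-110))],[6],4)
E
```

```text
[ 0.49950305 -0.03079997  0.25938444] [-1.79957619e+02 -1.41232005e-01 -6.03808059e+01] 0.053497234678554814
[4, 1.5, 0.4, -0.0, -0.0, -0.0, 0.14]
[4, 2.9, 0.9, -0.0, -0.0, -0.0, 0.29]
[4, 4.4, 1.3, -0.0, -0.0, -0.0, 0.43]
[4, 5.8, 1.8, -0.0, -0.0, -0.0, 0.58]
[4, 7.3, 2.2, -0.0, -0.0, -0.0, 0.72]
[4, 8.8, 2.6, -0.0, -0.0, -0.0, 0.87]
  -- step deg 8.3 mm 15.0
```

Request:
move_arm:
  commands:
    - [4, 1.5, 0.4, 0, 0, 0, 0.14]
    - [4, 2.9, 0.9, 0, 0, 0, 0.29]
    - [4, 4.4, 1.3, 0, 0, 0, 0.43]
    - [4, 5.8, 1.8, 0, 0, 0, 0.58]
    - [4, 7.3, 2.2, 0, 0, 0, 0.72]
    - [4, 8.8, 2.6, 0, 0, 0, 0.87]
    - [4, 8.8, 2.6, 0, 0, 0, 0.87]
    - [4, 8.8, 2.6, 0, 0, 0, 0.87]

```text
clock: 93.25
tool_pos: [0.5208, -0.1194, 0.2593]
orientation: [180.0, -0.0, -109.8]
force: [0.8, 0.1, -3.7]
opening: 0.0534
```

```bash
python3 - <<'E'
from pk import *
o,p,R0=cur();print(p,o['orientation'],o['opening'])
R=tool(0,50.1,-1)
g=np.array([.521,-.1955,.076])
x,e=plan.ik(plan.tcp(g,R),R,np.array(o['joint_pos']));print(x,e)
seq([(plan.tcp(g+[0,0,.15],R),R)],[9],4)
E
```

```text
[ 0.52080694 -0.11939796  0.25933539] [ 1.79973380e+02 -3.99809963e-02 -1.09796920e+02] 0.05337471200816445
[  -0.26435135   47.58675373    8.7023719     0.20674906 -101.21524691
  -89.79021931] 6.245004513516506e-14
[4, 0.9, 0.1, 0.7, -0.06, 0.08, 0.13]
[4, 1.8, 0.1, 1.4, -0.12, 0.17, 0.25]
[4, 2.8, 0.2, 2.1, -0.18, 0.25, 0.38]
[4, 3.7, 0.3, 2.8, -0.24, 0.34, 0.51]
[4, 4.6, 0.4, 3.5, -0.3, 0.42, 0.63]
[4, 5.5, 0.4, 4.2, -0.36, 0.51, 0.76]
[4, 6.5, 0.5, 4.8, -0.42, 0.59, 0.89]
[4, 7.4, 0.6, 5.5, -0.47, 0.67, 1.02]
[4, 8.3, 0.6, 6.2, -0.53, 0.76, 1.14]
  -- step deg 9.4 mm 12.0
```

Request:
move_arm:
  commands:
    - [4, 0.9, 0.1, 0.7, -0.06, 0.08, 0.13]
    - [4, 1.8, 0.1, 1.4, -0.12, 0.17, 0.25]
    - [4, 2.8, 0.2, 2.1, -0.18, 0.25, 0.38]
    - [4, 3.7, 0.3, 2.8, -0.24, 0.34, 0.51]
    - [4, 4.6, 0.4, 3.5, -0.3, 0.42, 0.63]
    - [4, 5.5, 0.4, 4.2, -0.36, 0.51, 0.76]
    - [4, 6.5, 0.5, 4.8, -0.42, 0.59, 0.89]
    - [4, 7.4, 0.6, 5.5, -0.47, 0.67, 1.02]

```text
clock: 94.25
tool_pos: [0.4913, -0.1866, 0.2045]
orientation: [176.0, -44.7, -170.1]
force: [0.6, 1.1, -3.2]
opening: 0.0535
```

```bash
python3 - <<'E'
from pk import *
s=cams.snapshot('scene');crop(s,140,180,400,400,3,'sy3.png')
o,p,R0=cur();print(p,o['orientation'])
R=tool(0,50.1,-1)
g=np.array([.521,-.1955,.076])
seq([(plan.tcp(g+[0,0,.13],R),R),(plan.tcp(g+[0,0,.03],R),R)],[2,3],4)
E
```

```text
[ 0.48984255 -0.18782439  0.2013218 ] [ 176.07077685  -45.22959923 -170.65245518]
[4, -0.7, -0.4, 1.0, -0.03, 0.04, 0.06]
[4, -1.4, -0.8, 2.0, -0.05, 0.08, 0.11]
  -- step deg 4.2 mm 13.0
[4, -3.8, -1.0, 4.3, -0.05, 0.08, 0.11]
[4, -6.1, -1.2, 6.7, -0.05, 0.08, 0.11]
[4, -8.5, -1.3, 9.0, -0.05, 0.08, 0.11]
  -- step deg 0.0 mm 33.0
```

View pics/sy3.png

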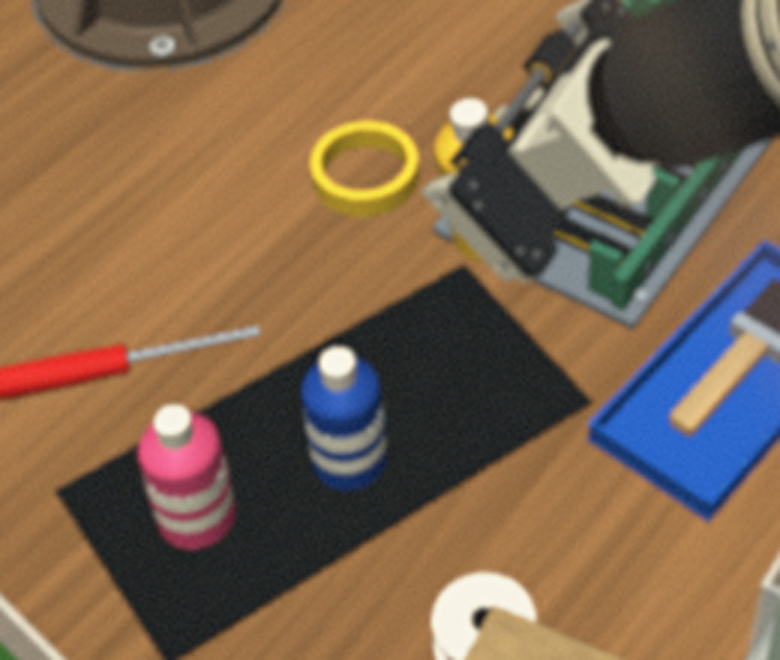

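Blue at crop (343,420) and pink at (187,480) are standing, and yellow is in the hand at (465,150).

Request:
move_arm:
  commands:
    - [4, -0.7, -0.4, 1, -0.03, 0.04, 0.06]
    - [4, -1.4, -0.8, 2, -0.05, 0.08, 0.11]
    - [4, -3.8, -1, 4.3, -0.05, 0.08, 0.11]
    - [4, -6.1, -1.2, 6.7, -0.05, 0.08, 0.11]
    - [4, -8.5, -1.3, 9, -0.05, 0.08, 0.11]
    - [4, -8.5, -1.3, 9, -0.05, 0.08, 0.11]
    - [4, -8.5, -1.3, 9, -0.05, 0.08, 0.11]
    - [4, -8.5, -1.3, 9, -0.05, 0.08, 0.11]

```text
clock: 95.3
tool_pos: [0.4898, -0.1943, 0.0825]
orientation: [179.6, -49.2, -178.9]
force: [0.4, -0.6, -2.8]
opening: 0.0533
```

```bash
python3 - <<'E'
from pk import *
s=cams.snapshot('scene');crop(s,140,180,400,400,3,'sy4.png')
o,p,R0=cur();print(p,o['orientation'],o['force'])
R=tool(0,50.1,-1)
g=np.array([.521,-.1955,.076])
seq([(plan.tcp(g+[0,0,.015],R),R),(plan.tcp(g+[0,0,.008],R),R),(plan.tcp(g+[0,0,.004],R),R)],[1]*3,4)
E
```

```text
[ 0.48969305 -0.19425945  0.08244147] [ 179.63271815  -49.19694434 -178.95437002] [ 0.28819004  0.01473877 -2.87790526]
[4, -1.3, -0.1, 1.6, -0.01, 0.02, 0.01]
  -- step deg 1.2 mm 21.0
[4, -1.9, -0.1, 2.0, -0.01, 0.02, 0.01]
  -- step deg 0.0 mm 7.0
[4, -2.2, -0.1, 2.3, -0.01, 0.02, 0.01]
  -- step deg 0.0 mm 4.0
```

View pics/sy4.png

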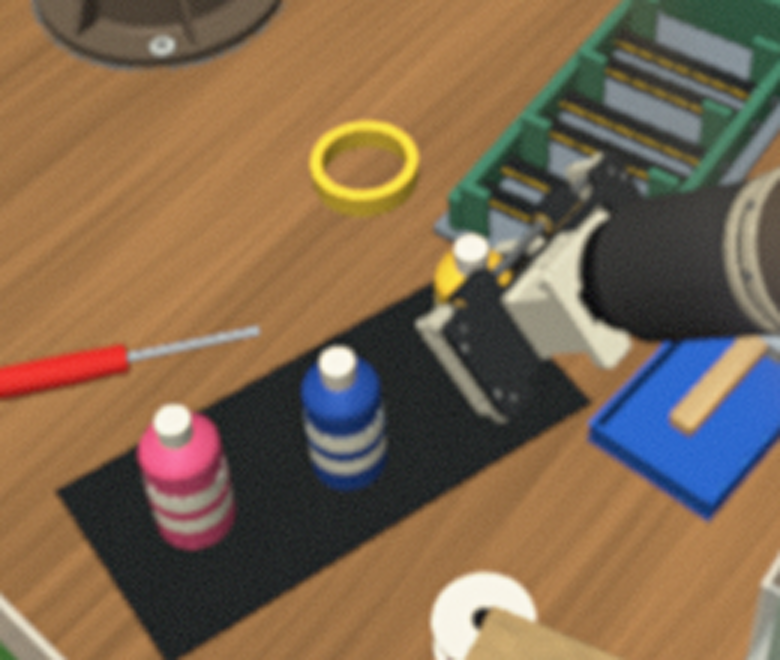

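Yellow is upright over the mat end at crop (468,270), and its neighbours are clear.

Request:
move_arm:
  commands:
    - [4, -0.9, -0.1, 1, 0, 0.02, 0.01]
    - [4, -1.6, -0.1, 1.7, -0.01, 0.02, 0.01]
    - [4, -2.0, -0.1, 2.1, -0.01, 0.02, 0.01]
    - [4, -2.1, -0.1, 2.2, -0.01, 0.02, 0.01]
    - [4, -2.2, -0.1, 2.3, -0.01, 0.02, 0.01]
    - [4, -2.2, -0.1, 2.3, -0.01, 0.02, 0.01]
    - [4, -2.2, -0.1, 2.3, -0.01, 0.02, 0.01]
    - [4, -2.2, -0.1, 2.3, -0.01, 0.02, 0.01]

```text
clock: 96.35
tool_pos: [0.4859, -0.1951, 0.0496]
orientation: [179.7, -50.5, -179.9]
force: [0.4, 0.2, -2.9]
opening: 0.0531
```

Request:
move_arm:
  commands:
    - [4, -0.04, 0, 0.03, 0, 0, 0]
    - [4, -0.08, 0, 0.06, 0, 0, 0]
    - [4, -0.12, 0, 0.1, 0, 0, 0]
    - [4, -0.16, 0, 0.13, 0, 0, 0]
    - [4, -0.16, 0, 0.13, 0, 0, 0]
    - [4, -0.16, 0, 0.13, 0, 0, 0]
    - [4, -0.16, 0, 0.13, 0, 0, 0]
    - [4, -0.16, 0, 0.13, 0, 0, 0]

```text
clock: 97.35
tool_pos: [0.4857, -0.1951, 0.0494]
orientation: [179.8, -50.6, -179.8]
force: [0.5, 3.4, 8.4]
opening: 0.0535
```

Request:
move_arm:
  commands:
    - [4, 0.06, 0, -0.05, 0, 0, 0]
    - [4, 0.06, 0, -0.05, 0, 0, 0]
    - [5.6, 0.06, 0, -0.05, 0, 0, 0]
    - [6.6, 0.06, 0, -0.05, 0, 0, 0]
    - [7.4, 0.06, 0, -0.05, 0, 0, 0]
    - [7.4, 0.06, 0, -0.05, 0, 0, 0]
    - [7.4, 0.06, 0, -0.05, 0, 0, 0]
    - [7.4, 0.06, 0, -0.05, 0, 0, 0]

```text
clock: 98.35
tool_pos: [0.4858, -0.1951, 0.0481]
orientation: [179.7, -50.5, -179.9]
force: [-0.2, 0.1, -1.0]
opening: 0.0741
```

Request:
move_arm:
  commands:
    - [7.4, 0, 0, -1, 0, 0, 0]
    - [7.4, 0, 0, -3, 0, 0, 0]
    - [7.4, 0, 0, -6, 0, 0, 0]
    - [7.4, 0, 0, -9.5, 0, 0, 0]
    - [7.4, 3, 0, -13, 0, 0, 0]
    - [7.4, 6, 0, -16, 0, 0, 0]
    - [7.4, 9, 0, -16, 0, 0, 0]
    - [7.4, 9, 0, -16, 0, 0, 0]

```text
clock: 99.35
tool_pos: [0.5525, -0.196, 0.2224]
orientation: [179.8, -50.2, -179.9]
force: [0.1, -0.3, 0.5]
opening: 0.0738
```

```bash
python3 - <<'E'
from pk import *
s=cams.snapshot('scene');crop(s,0,0,640,480,1.25,'sy5.png')
o,p,R0=cur();print(o['clock'],p,o['orientation'])
seq([([.56,-.05,.28],down(-110))],[9],7.4)
E
```

```text
99.4 [ 0.55239671 -0.19578186  0.22080193] [ 179.74556837  -50.34255637 -179.87195546]
[7.4, 0.5, 1.6, -0.5, 0.06, -0.08, -0.13]
[7.4, 0.9, 3.2, -1.0, 0.12, -0.17, -0.25]
[7.4, 1.4, 4.9, -1.4, 0.18, -0.25, -0.38]
[7.4, 1.8, 6.5, -1.9, 0.24, -0.34, -0.51]
[7.4, 2.3, 8.1, -2.4, 0.3, -0.42, -0.63]
[7.4, 2.7, 9.7, -2.9, 0.36, -0.51, -0.76]
[7.4, 3.2, 11.4, -3.4, 0.42, -0.59, -0.89]
[7.4, 3.6, 13.0, -3.8, 0.48, -0.68, -1.01]
[7.4, 4.1, 14.6, -4.3, 0.54, -0.76, -1.14]
  -- step deg 9.4 mm 18.0
```

View pics/sy5.png

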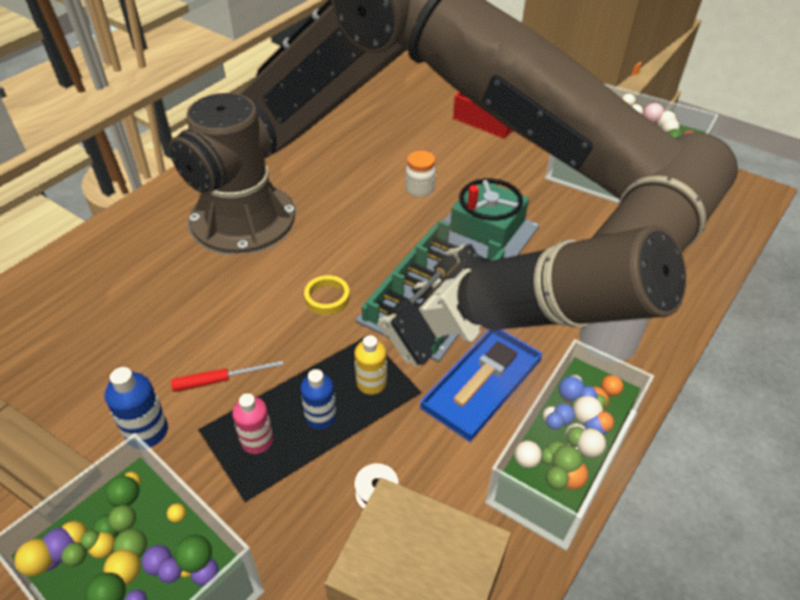

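All three bottles stand on the mat at (253,423), (318,398) and (370,365). The brush is in the tray at (485,372), and the red handle is still at (473,197).

Request:
move_arm:
  commands:
    - [7.4, 0.8, 0, -0.6, 0, 0, 0]
    - [7.4, 1.5, 0, -1.3, 0, 0, 0]
    - [7.4, 2.3, 0, -1.9, 0, 0, 0]
    - [7.4, 3, 0, -2.5, 0, 0, 0]
    - [7.4, 3.8, 0, -3.2, 0, 0, 0]
    - [7.4, 3.8, 0, -3.2, 0, 0, 0]
    - [7.4, 3.8, 0, -3.2, 0, 0, 0]
    - [7.4, 3.8, 0, -3.2, 0, 0, 0]

```text
clock: 100.4
tool_pos: [0.5524, -0.1958, 0.2686]
orientation: [179.7, -50.6, -179.9]
force: [0.6, 0.3, -1.0]
opening: 0.0739
```

```bash
python3 - <<'E'
from pk import *
s=cams.snapshot('scene');crop(s,150,240,350,400,4,'f1.png')
t=cams.snapshot('top');crop(t,0,0,640,480,1,'f2.png')
o,p,R0=cur();print(o['clock'],p,o['force'],o['qvel'])
c=np.array([.4676,-.3035]);
for n,x in(('blue',(.4945,-.3065)),('yel',(.521,-.1955)),('pink',(.434,-.404))):
  d=np.array(x)-c;print(n,d@[.9575,-.2885],d@[.2885,.9575])
  for zz in (.004,.124): print(proj(s,[[*x,zz]]).round(0),proj(t,[[*x,zz]]).round(0))
E
```

```text
100.5 [ 0.55246471 -0.19585748  0.26873778] [0.92695243 0.09355975 0.07989821] [-0.05874636 -0.02105466  0.18154198  0.04981014 -0.1395319  -0.00234197]
blue 0.026622249999999983 0.00488814999999999
[[257. 334.]] [[391. 235.]]
[[253. 301.]] [[397. 231.]]
yel 0.019972500000000008 0.11881589999999999
[[297. 306.]] [[353. 227.]]
[[296. 273.]] [[356. 222.]]
pink -0.003177750000000014 -0.10592235000000004
[[206. 351.]] [[425. 255.]]
[[197. 318.]] [[434. 253.]]
```

View pics/f1.png

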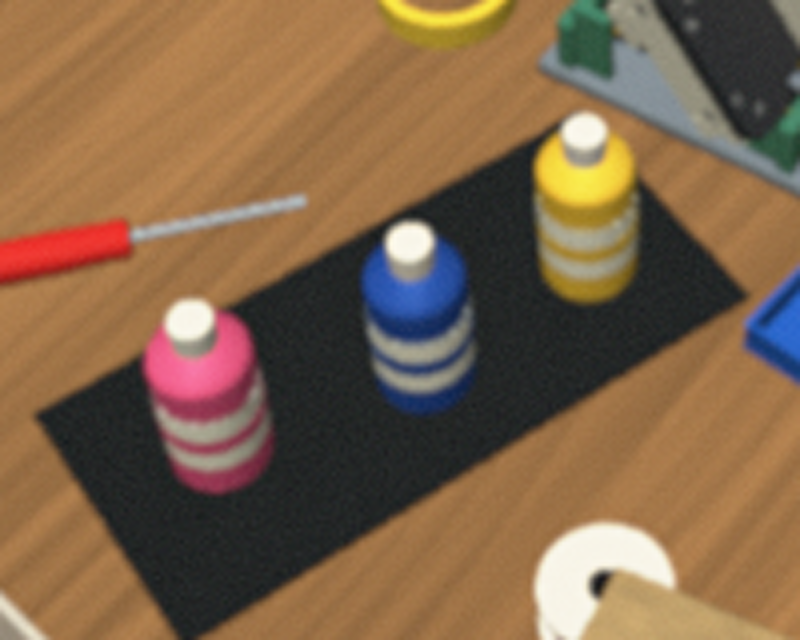

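View pics/f2.png

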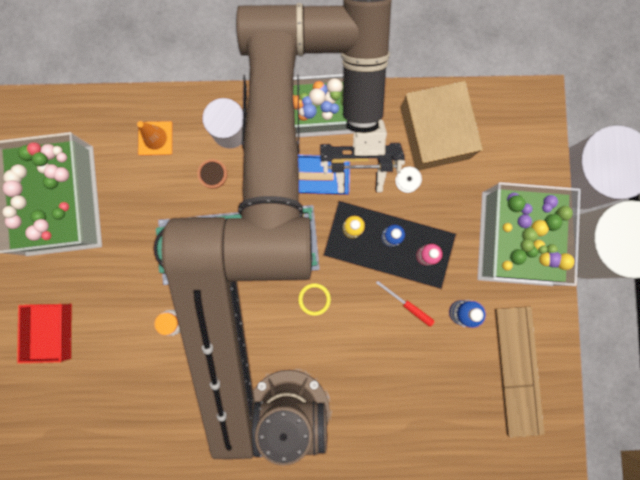

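Both views show all three bottles upright and well inside the mat (top: yellow (354,227), blue (394,236), pink (430,254)). Pot and spool are in place, and the arm is clear. Handing in.

```bash
python3 -c "
from plant import job
print(job.close_job())"
```

```text
the job is handed in; nothing more can be done
None
```

The job is handed in at about 100 s of the 210 s allowed; no verdict was reported. I put the brush in the blue tray, laid all three bottles in their bays, and wound the handwheel anticlockwise to its stop (about 389°). Then I stood pink, blue and yellow back on the mat.

- **Bottles:** the last scene and top pictures show all three upright, let go and well inside the mat.
- **Other items:** the brush was in the tray and the handle still at its wound position in the last scene picture showing both, about a second before hand-in. In the last top view, the pot and spool were where they started.
- **Arm:** it was clear of everything, with a force reading of about 1 N or less.
- **Calibration mismatch:** the real fingertips sit about 33 mm short of the reported TCP. I allowed for this in every grasp.
- **Not checked:** I did not read the joint value of the handwheel directly. That it reached the stop is inferred from the resisting force (about 25 N) and where the handle ended up.

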